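Press the bar studs home with the bench locking pliers

ROBOT

A 6-joint arm with a two-finger parallel gripper is mounted at the origin on a cart in front of the work surface, level with it; the furniture and walls round the work are solid. World frame = base frame: x ahead of the robot, y to its left, z up, the work surface at z = 0. Lengths are in mm, angles in degrees, forces in N, time in s.
With the tool pointing down it reaches from about 300 to 850 mm from the base axis. Payload 4.2 kg.
Tool frame: the origin (TCP) lies on the centre line of the jaws, within the pads' length; the fingertips stand 14 mm ahead of it and the grasp point (between the pads) lies 5 mm behind it; x points along the fingers, y is the direction in which the jaws open and shut, and the axes are right-handed (so a half turn about x gives the same grasp; the last joint's range is limited). The gripper opens to 91 mm and grips with 3 to 60 N. Pads are 32 mm wide; open, the fingers measure 118 mm over their backs; the gripper's body (76 mm by 178 mm) begins 60 mm behind the grasp point.
Start: joints at [-78.151, 18.312, 89.639, -0, 72.044, -1.146], TCP at [129.297, -560.289, 227.976] pointing down, gripper open.
Joint ranges: [-177.97, 177.97], [-48.28, 115.42], [12.27, 149.76], [-77.06, 257.06], [2.81, 150.46], [-146.56, 146.56]. Speed limits (degrees/s): [147.25, 147.25, 180, 180, 180, 180].

INTERFACE

Orientations are given as [roll, pitch, yaw] about the fixed x, y, z axes, in that order (R = Rz(yaw) Ry(pitch) Rx(roll)).
In Python, from workcell import readout, optics, env gives the robot as it stands.
- The arm moves only by the shell command python3 -m creep 'ROWS' [OPENING] [FORCE]. ROWS is JSON, a list of rows, each an object with "translation": the shift along the world's x, y, z in cm, a list of three; "delta_rot": the turn, a rotation vector about the world's x, y, z in rad, a list of three. In form: [{"translation": [dx, dy, dz], "delta_rot": [rx, ry, rz]}, ...]. A call has 1 to 5 rows; each row shifts and turns the commanded pose from where the row before left it; what a row does not reach is not made up. A row lasts 1/12 s, in which the tool goes at most 41.7 mm and 7.16 degrees, less where a joint would pass 70% of its speed; a pose out of reach is approached as far as the arm can. A call with a gripper value outside its range is refused whole. OPENING is the gripper's target within -1 to 1 (fully open at 1, half-way at 0, shut at -1), set as the call begins (- or left out, the last holds). The fingers move at their own pace and stop on an object; FORCE is the grip in N (left out, the last holds). Time passes only in rows, so rows that do not move let the fingers close. It gives the time, the measured TCP pose, the force and the opening at its end, in the units of the state.
- readout.state(): the state, without advancing time (a new reading comes with each control period).
- optics.grab_frame(name): name is "scene" or "top"; returns (picture, depth): 400x640x3 uint8, red, green, blue; 400x640 float32, mm along the optical axis (not along the pixel's ray), 0 where there is no reading.
- optics.camera_params(name): a dict with "mtx" (3x3 intrinsics, pixels), "R" (3x3) and "t" (3): a world point X has camera coordinates R X + t. Camera axes: x right, y down, z forward; pixel columns grow to the right and rows downward; lengths in mm; the calibration is good to about 2 mm. A picture is of the moment at which its call begins. camera_params takes no time and is no camera call.
- env.job_done(): hands the job in, once; it reports no verdict.
The state is a dict: "time_s": time; "qpos": joint angles; "qvel": joint speeds; "effort": joint torques, N m; "ee_pos": TCP position; "ee_rot": TCP orientation; "force": force on the tool from outside, world axes, zero at the start; "torque": the same for the moment, N m; "gripper_width": finger opening in mm.
Only numpy, scipy, OpenCV 4.12 (cv2) and the standard library are available. Lean on these libraries where they do the work, as an engineer would, in place of code of your own. Each camera call takes 0.05 s, during which the arm holds its last target.

TASK

Set the jig's end stop first: loosen its wing knob, slide the stop until its pointer stands at the brass mark, and tighten the knob fully again. Then, for every wooden bar lying on the bench: lay it flat in the nest with its stud end against the stop, push the pliers' handle down until it locks over centre and has pressed the brass stud flush, press the release lever down so that the pliers spring open, and put the bar into the plywood tray. Press studs only with the pliers, leave the other things where they stand, and finish with the pliers open and the stop still locked at the mark.

Things in the scene. Friction and masses are not known exactly. Their poses are not given: they have to be found in the camera images.
- jig: Steel press jig on a plywood board, fixed to the bench. Origin on the board's top, 24 mm above the bench, straight under the point P that the pliers press. Jig z up; jig +y runs along nest and rail away from the robot, jig -x along the pliers' handle to the left. Nest floor: z = 12 mm, x = -33 to 33, y = -112 to 31 mm. The nest is free from above at y < -40 mm.
- nest_place (a point): On the nest floor, 45 mm from P towards jig -y: where the centre of a seated bar's underside belongs (bar x along jig +y). The stud is then under P and the stud end, 18 mm beyond P, touches (or is within 5 mm of) the stop at the mark. Two fences, 6 mm above the floor and 33 mm apart (jig x = +-16.5 mm), flank the bar from jig y = -37 to +13 mm.
- jaw_pivot (a point): Pivot of the jaw, 50 mm from P towards jig -x. The open jaw overhangs P: under it, from jig y = -12 mm on, nothing may rise above 60 mm over the jig's origin. So bring a bar in along jig +y, its underside 7 to 14 mm above the nest floor, and lower it in place; to take it out lift it as little and draw it out along jig -y before raising it.
- handle (a joint): Moving handle of the locking pliers (hinge), rad: 0 = fully open (up), 0.649 = dead centre, 0.694 = locked. Its pivot, point handle_pivot, lies at jig x = -36, y = 0, z = 96.5 mm; the handle is 20 mm wide and reaches 94 mm from it. A spring holds it open; pushed down as far as it goes (10 to 20 N) it closes the jaw, passes dead centre and stays locked when let go.
- handle_push (a point): Point on the handle's upper side, where to push: seen from the pivot 70 mm along the handle and 10.5 mm above its axis. It swings about the pivot from 173 mm over the bench (jig x = -83 mm, open) to 131 mm (jig x = -106 mm, locked).
- release (a joint): Release lever (hinge on the handle's tail), rad: 0 = at rest, sprung; up to 0.85 when its tab is pressed down. With the pliers locked, pressing the tab down 20 to 26 mm (2 to 5 N; it then stands at its end) prises the handle back over dead centre; lift away upwards and the handle springs open (up).
- release_tab (a point): Middle of the upper face of the release lever's tab (24 mm wide in jig y, 28 mm long in jig x). Locked: at jig x = -194 mm, 137 mm over the bench; open: at jig x = -147 mm, 235 mm over the bench (the highest point of the jig, about 245 mm, is near it).
- handle_pivot (a point): Centre of the handle's pivot.
- stop (a joint): Sliding end stop, m: 0 = pointer at the mark (its face at jig y = +18 mm); positive = slid away towards jig +y; range -0.012 to 0.055. It can be slid only when the knob is loose (then about 2 N); clamped it holds about 20 N.
- knob (a joint): Wing knob on the stop, rad: 0 = fully loose, 1.2 = fully tight (tightens clockwise seen from above, under 0.1 N m). The stop is free below 0.35 and counts as locked above 0.85. The knob may be held and pushed to slide the stop.
- knob_grip (a point): On the knob's axis at the height to grip it, 76.5 mm above the bench. The wing is 11 mm thick, 36 mm long, from 62 to 85 mm above the bench; it lies along jig y turned by (0.6 - joint knob) rad about z, counter-clockwise from above. It rides with the stop: 75 mm from P towards jig +y plus joint stop.
- jaw_pad: Round rubber pad, 20 mm across, on a spring under the jaw; it presses the stud and the bar. Its origin lies at the jaw pivot, not at the pad.
- tray: Plywood tray fixed to the bench, 156 x 156 mm outside, walls 6 mm thick, 22 mm high, floor 6 mm thick. Origin at the centre of its underside, x and y along its sides. Finished bars may lie in it in any way, also on one another.
- bar_1: Loose hardwood bar, 126 x 28 x 22 mm, 90 g, lying on the bench (may be absent: then None). Origin at the centre of its underside, x along the bar, z up. A brass stud, 14 mm across, stands in its top at x = +45 mm.
- stud_1 (a joint): How far the stud of bar_1 is pressed in, m: 0 = standing 6 mm proud, 0.006 = flush. It stays where it is pressed (6 N to move).
- bar_2: Loose hardwood bar, 126 x 28 x 22 mm, 90 g, lying on the bench (may be absent: then None). Origin at the centre of its underside, x along the bar, z up. A brass stud, 14 mm across, stands in its top at x = +45 mm.
- stud_2 (a joint): How far the stud of bar_2 is pressed in, m: 0 = standing 6 mm proud, 0.006 = flush. It stays where it is pressed (6 N to move).
- bar_3: Loose hardwood bar, 126 x 28 x 22 mm, 90 g, lying on the bench (may be absent: then None). Origin at the centre of its underside, x along the bar, z up. A brass stud, 14 mm across, stands in its top at x = +45 mm.
- stud_3 (a joint): How far the stud of bar_3 is pressed in, m: 0 = standing 6 mm proud, 0.006 = flush. It stays where it is pressed (6 N to move).
- thread_spool: Bystander: thread spool, to be left where it stands. Origin at its underside.
- small_spool: Bystander: smaller thread spool, to be left where it stands. Origin at its underside.

How it is judged (in metres and radians):
On the way, in this order (a step that is already met when the one before it is completed fails the run):
1. the stop is at the mark and its knob is tight (value of joint stop between -0.004 and 0.004 m and value of joint knob above 0.85 rad), for 0.2 s.
2. the pliers are locked over centre on a bar (value of joint handle above 0.665 rad and (contact force between jaw_pad and bar_1 above 2 N or contact force between jaw_pad and bar_2 above 2 N or contact force between jaw_pad and bar_3 above 2 N)), for 0.2 s.
3. the release lever has been pressed and the pliers are open (value of joint handle below 0.1 rad), for 0.2 s.
At the end, for the whole second after the job is handed in: Every bar that is there lies at rest in the tray (its centre inside the walls, no higher than 60 mm over the bench) with its stud pressed in at least 4.5 of 6 mm; the pliers are open (handle below 0.1 rad); the stop is within 4 mm of the mark and its knob tight (above 0.85 rad) (all of step 1 and value of joint handle below 0.1 rad and x of bar_1 in the frame of tray between -0.072 and 0.072 m and y of bar_1 in the frame of tray between -0.072 and 0.072 m and z of each of bar_1, bar_2, bar_3 in the frame of tray below 0.06 m and value of joint each of stud_1, stud_2, stud_3 above 0.0045 m and linear speed of each of bar_1, bar_2, bar_3 below 0.02 m/s and x of bar_2 in the frame of tray between -0.072 and 0.072 m and y of bar_2 in the frame of tray between -0.072 and 0.072 m and x of bar_3 in the frame of tray between -0.072 and 0.072 m and y of bar_3 in the frame of tray between -0.072 and 0.072 m); the robot touches nothing.
It fails at once if a bystander is moved by more than 30 mm (distance of any of thread_spool, small_spool from where it was at the start of the episode above 0.03 m).
It fails at once if a stud that still stands proud is pushed in while the pliers are not closing on it (value of joint handle below 0.25 rad and ((velocity of joint stud_1 above 0.006 m/s and value of joint stud_1 below 0.0045 m) or (velocity of joint stud_2 above 0.006 m/s and value of joint stud_2 below 0.0045 m) or (velocity of joint stud_3 above 0.006 m/s and value of joint stud_3 below 0.0045 m))).
Of bar_1, bar_2, bar_3 only 2 to 3 are there at a start; the rules pass over those that are not, and their reading is None.
At some moment in a run one of bar_1, bar_2, bar_3 may be knocked a few centimetres aside while the robot is not near it.
Once in a run the grip may slacken for a moment while it holds something.
It also fails if it takes over 210 s, if anything falls off the work surface, if the arm or the gripper's body presses on something with over 40 N, if the wrist force passes 120 N, or if a joint passes its speed limit or range.

## Working session

There is one attempt and no reset: what is moved stays moved. The work goes in short steps, Python scripts to look and compute and a shell command to move; the robot and the scene stay as the last step left them, time stands still between calls to the robot, and variables do not carry over. Pictures are saved under pics/ and viewed, and the job is handed in when it is done.

```bash
ls; mkdir -p pics
python3 - <<'E'
from workcell import readout, optics
import cv2
print(readout.state())
for n in("scene","top"):
    p,d=optics.grab_frame(n); cv2.imwrite(f"pics/{n}0.png",p[:,:,::-1]); 
    import numpy as np
    np.save(f"pics/{n}0.npy",d)
    c=optics.camera_params(n); print(n,c, -c['R'].T@c['t'])
E
```

```text
pics
{'time_s': 0.0, 'qpos': array([-7.81532207e+01,  1.83500343e+01,  8.97047559e+01, -1.52602579e-03,
        7.20439420e+01, -1.14621236e+00]), 'qvel': array([ 0.07043751, -0.04561469, -0.08616872,  0.05193687,  0.10365119,
        0.0859679 ]), 'effort': array([ 9.79617471e-04, -4.12456262e+01, -2.31968611e+01,  7.29539269e-02,
        4.57691553e-02, -1.24837643e-04]), 'ee_pos': array([ 129.17151341, -559.81987194,  227.14754913]), 'ee_rot': array([-90.30430178,  89.90125717, 102.68916161]), 'force': array([-0.31266136, -0.12550311, -0.38581874]), 'torque': array([ 0.02083605, -0.03834468,  0.06239895]), 'gripper_width': 90.97021256985829}
scene {'mtx': array([[495.07288867,   0.        , 320.78768012],
       [  0.        , 495.07288867, 207.19475372],
       [  0.        ,   0.        ,   1.        ]]), 'R': array([[ 0.85422986, -0.51973046, -0.01309974],
       [-0.38295893, -0.61199117, -0.69196045],
       [ 0.351616  ,  0.59610994, -0.72181655]]), 't': array([-401.67594949,  375.07405986,  950.46030425])} [ 152.56450175 -545.80005176  940.3325396 ]
top {'mtx': array([[401.61464445,   0.        , 320.34348089],
       [  0.        , 401.61464445, 193.11871991],
       [  0.        ,   0.        ,   1.        ]]), 'R': array([[-0.00613021, -0.99939985, -0.03409341],
       [-0.99228896,  0.01030025, -0.12351731],
       [ 0.12379436,  0.03307333, -0.99175658]]), 't': array([ 128.39163128,  568.77722794, 1078.23508693])} [ 431.69901232   86.79520723 1143.97788591]
```

View pics/scene0.png

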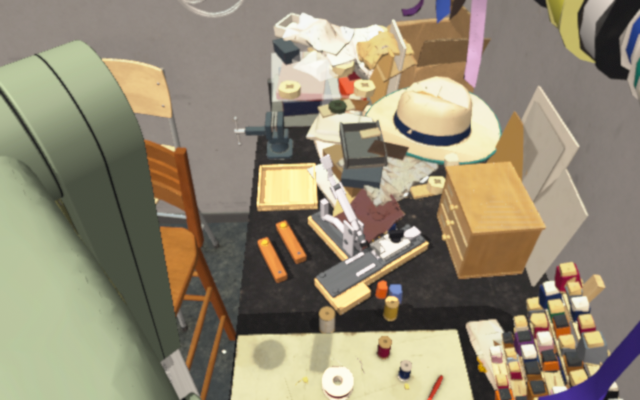

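View pics/top0.png

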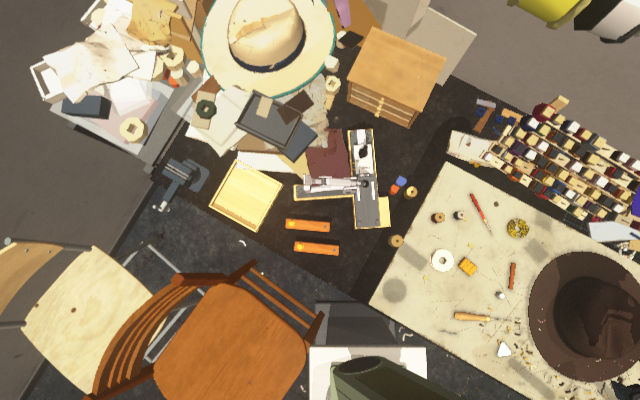

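Run:
```python
import cv2
a=cv2.imread("pics/top0.png")[110:270,190:430]; cv2.imwrite("pics/t0c.png",cv2.resize(a,None,fx=3.3,fy=3.3,interpolation=cv2.INTER_CUBIC))
a=cv2.imread("pics/scene0.png")[140:320,235:455]; cv2.imwrite("pics/s0c.png",cv2.resize(a,None,fx=3.3,fy=3.3,interpolation=cv2.INTER_CUBIC))
```

```text
(no output)
```

View pics/t0c.png

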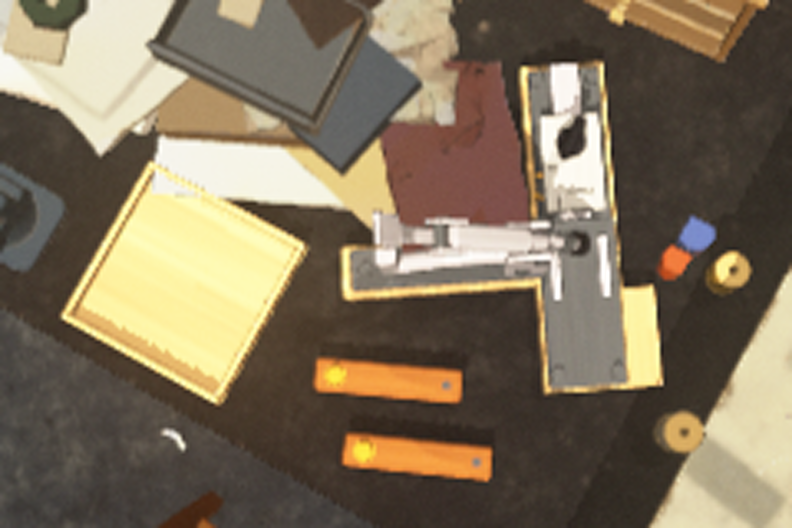

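View pics/s0c.png

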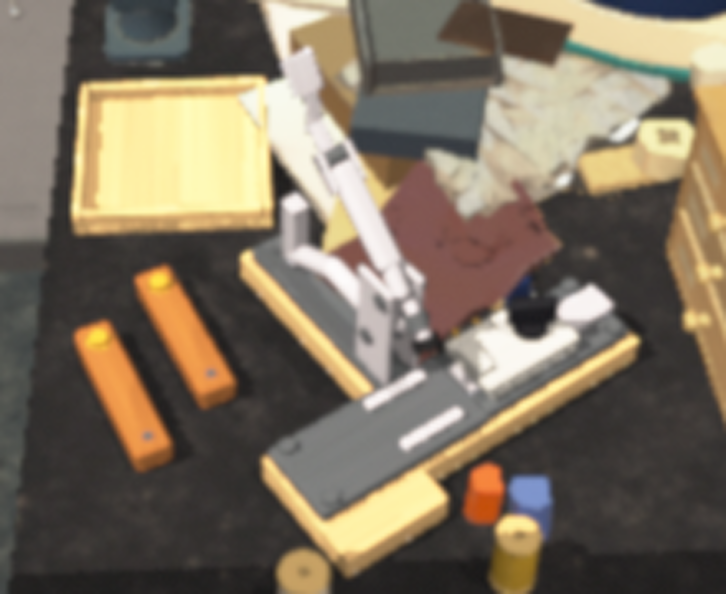

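```bash
cat > h.py <<'E'
import numpy as np, cv2
from workcell import readout, optics
def ray(n,u,v,z):
    c=optics.camera_params(n); d=c['R'].T@np.linalg.inv(c['mtx'])@np.array([u,v,1.]); o=-c['R'].T@c['t']
    return o+d*(z-o[2])/d[2]
def proj(n,X):
    c=optics.camera_params(n); p=c['mtx']@(c['R']@np.asarray(X,float)+c['t']); return p[:2]/p[2]
def cloud(n,d):
    c=optics.camera_params(n); v,u=np.mgrid[0:400,0:640]
    P=np.stack([u,v,np.ones_like(u)],-1)@np.linalg.inv(c['mtx']).T*d[...,None]
    return (P-c['t'])@c['R']
def rect(n,im,z,x0,x1,y0,y1,s=3):
    # world rect view: x up, y left, s px/mm
    pts=np.float32([[x1,y1],[x1,y0],[x0,y0],[x0,y1]])
    src=np.float32([proj(n,[a,b,z]) for a,b in pts])
    w,h=int((y1-y0)*s),int((x1-x0)*s)
    H=cv2.getPerspectiveTransform(src,np.float32([[0,0],[w,0],[w,h],[0,h]]))
    return cv2.warpPerspective(im,H,(w,h),flags=cv2.INTER_CUBIC)
E
python3 - <<'E'
from h import *
for n in("scene","top"):
    im=cv2.imread(f"pics/{n}0.png"); d=np.load(f"pics/{n}0.npy")
    P=cloud(n,d)
    for nm,(u,v) in dict(top=dict(bar1=(308,225),bar2=(317,248),nest=(370,210),tray=(245,195),knob=(363,152),bench=(330,270)),scene=dict(nest=(345,280),bar=(270,258),tray=(285,187),bench=(300,300),knob=(396,236))) [n].items(): print(n,nm,P[v,u].round(1))
    print(n,(d>0).mean())
    r=rect(n,im,36,340,640,-200,100,2.6)
    cv2.imwrite(f"pics/r_{n}.png",r[:,:])
E
```

```text
scene nest [523.2 -17.2  33.9]
scene bar [413.3 134.8  22. ]
scene tray [565.9 345.3   3.2]
scene bench [422.4  10.8  -1. ]
scene knob [674.9   2.1  71. ]
scene 0.99608203125
top bar1 [482.5 159.4  18.9]
top bar2 [418.6 134.4  21.5]
top nest [522.  -13.2  31.9]
top tray [570.5 341.4   6. ]
top knob [673.5   7.   86.8]
top bench [357.3  99.2   3.3]
top 0.99590234375
```

View pics/r_top.png

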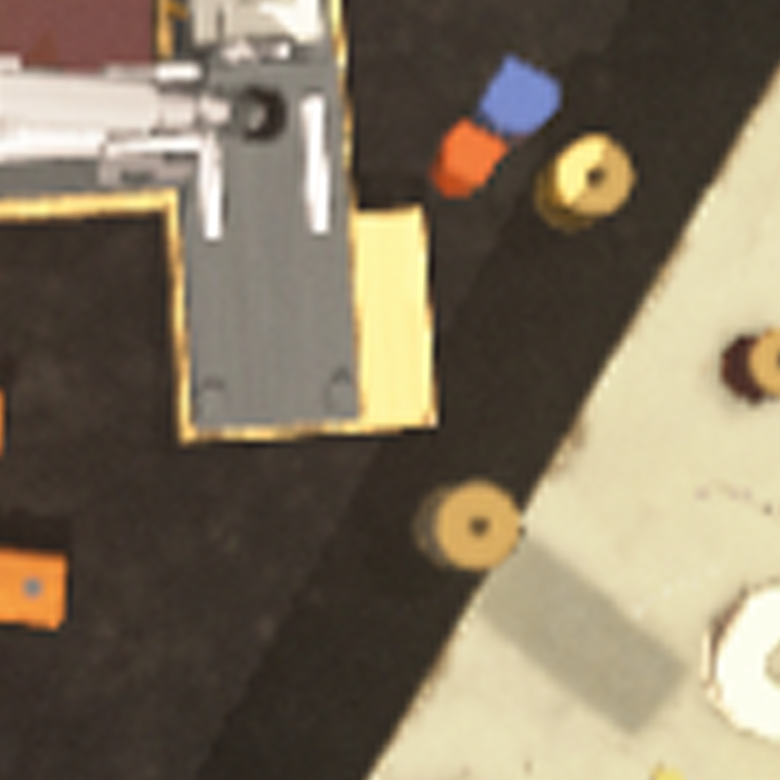

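View pics/r_scene.png

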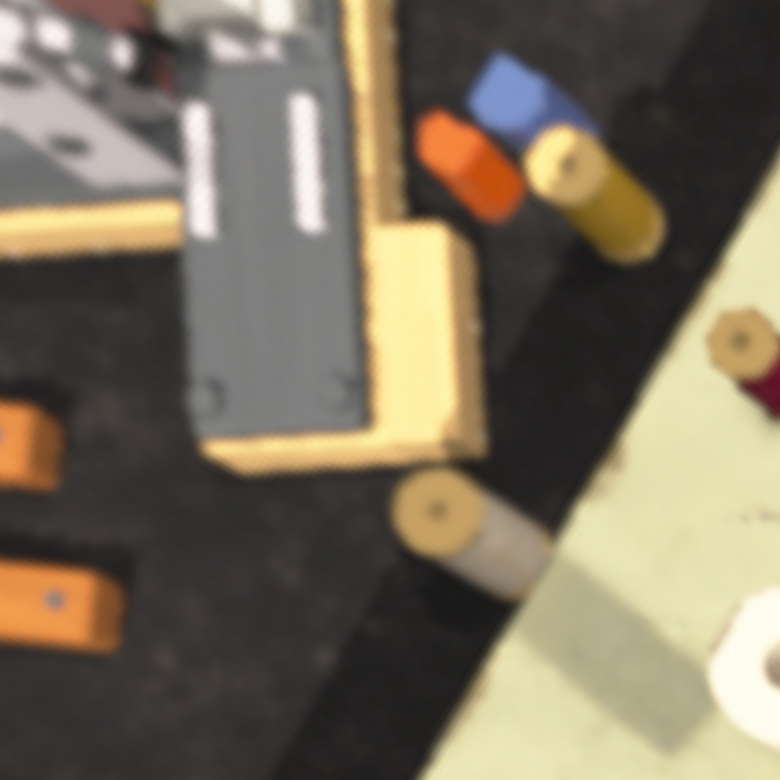

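```bash
cat >> h.py <<'E'
def bars(n,rgb,z=22):
    hsv=cv2.cvtColor(rgb,cv2.COLOR_RGB2HSV)
    m=cv2.inRange(hsv,(6,130,120),(22,255,255))
    out=[]
    cs,_=cv2.findContours(m,cv2.RETR_EXTERNAL,cv2.CHAIN_APPROX_NONE)
    for c in cs:
        if cv2.contourArea(c)<200: continue
        W=np.float32([ray(n,u,v,z)[:2] for u,v in c[:,0]])
        if W[:,0].min()<300 or W[:,0].max()>900 or abs(W[:,1]).max()>500: continue
        r=cv2.minAreaRect(W); out.append((r,c))
    return out
E
python3 - <<'E'
from h import *
for n in("scene","top"):
    im=cv2.imread(f"pics/{n}0.png")[:,:,::-1].copy()
    for r,c in bars(n,im): print(n,np.round(r[0],1),np.round(r[1],1),round(r[2],1),c[:,0].min(0),c[:,0].max(0))
    hsv=cv2.cvtColor(im,cv2.COLOR_RGB2HSV)
    m=cv2.inRange(hsv,(22,150,180),(32,255,255))
    cs,_=cv2.findContours(m,cv2.RETR_EXTERNAL,cv2.CHAIN_APPROX_NONE)
    for c in cs:
        if 8<cv2.contourArea(c)<200: 
            q=cv2.moments(c); u,v=q['m10']/q['m00'],q['m01']/q['m00']; print('stud?',(round(u,1),round(v,1)),q['m00'],ray(n,u,v,28).round(1))
E
```

```text
scene [416.1 133.5] [135.8  31.2] 84.1 [257 237] [286 281]
scene [479.5 157.6] [135.9  32.3] 84.2 [276 220] [305 262]
stud? (481.2, 367.3) 16.0 [ 637.2 -325.1   28. ]
stud? (263.9, 241.6) 10.5 [422.  182.5  28. ]Traceback (most recent call last):
  File "<stdin>", line 4, in <module>
  File "h.py", line 26, in bars
    W=np.float32([ray(n,u,v,z)[:2] for u,v in c[:,0]])
                  ~~~^^^^^^^^^
  File "h.py", line 4, in ray
    c=optics.camera_params(n); d=c['R'].T@np.linalg.inv(c['mtx'])@np.array([u,v,1.]); o=-c['R'].T@c['t']
ValueError: time passes only in moves, steps and waits
```

```bash
python3 - <<'E'
s=open('h.py').read()
s=s.replace("def ray(","_C={}\ndef cp(n):\n    if n not in _C: _C[n]=optics.camera_params(n)\n    return _C[n]\ndef ray(",1)
a,b=s.split("def ray(",1); s=a+"def ray("+b.replace("optics.camera_params(n)","cp(n)")
open('h.py','w').write(s)
E
python3 - <<'E'
from h import *
for n in("scene","top"):
    im=cv2.imread(f"pics/{n}0.png")[:,:,::-1].copy()
    for r,c in bars(n,im): print(n,np.round(r[0],1),np.round(r[1],1),round(r[2],1),c[:,0].min(0),c[:,0].max(0))
    hsv=cv2.cvtColor(im,cv2.COLOR_RGB2HSV)
    m=cv2.inRange(hsv,(22,150,180),(32,255,255))
    cs,_=cv2.findContours(m,cv2.RETR_EXTERNAL,cv2.CHAIN_APPROX_NONE)
    for c in cs:
        if 8<cv2.contourArea(c)<200: 
            q=cv2.moments(c); u,v=q['m10']/q['m00'],q['m01']/q['m00']; print('stud?',(round(u,1),round(v,1)),q['m00'],ray(n,u,v,28).round(1))
    # rect views of knob, bars, tray
    im=im[:,:,::-1]
    cv2.imwrite(f"pics/k_{n}.png",rect(n,im,80,590,730,-70,70,4.2))
    cv2.imwrite(f"pics/b_{n}.png",rect(n,im,22,370,520,50,250,3.9))
    cv2.imwrite(f"pics/y_{n}.png",rect(n,im,22,440,690,220,450,2.3))
a=[cv2.imread(f"pics/k_{n}.png") for n in("scene","top")]; cv2.imwrite("pics/k.png",cv2.resize(np.hstack(a),None,fx=.66,fy=.66))
a=[cv2.imread(f"pics/b_{n}.png") for n in("scene","top")]; cv2.imwrite("pics/b.png",cv2.resize(np.vstack(a),None,fx=.5,fy=.5))
E
```

```text
scene [416.1 133.5] [135.8  31.2] 84.1 [257 237] [286 281]
scene [479.5 157.6] [135.9  32.3] 84.2 [276 220] [305 262]
stud? (481.2, 367.3) 16.0 [ 637.2 -325.1   28. ]
stud? (263.9, 241.6) 10.5 [422.  182.5  28. ]
top [418.8 137.2] [124.6  28.6] 83.6 [294 241] [338 255]
top [482.9 162.1] [125.5  29.3] 84.4 [285 218] [329 231]
stud? (472.1, 270.4) 17.5 [ 356.3 -284.9   28. ]
stud? (468.2, 267.3) 18.5 [ 364.5 -274.9   28. ]
stud? (299.7, 246.4) 21.0 [423.4 182.   28. ]
stud? (512.5, 232.3) 25.0 [ 458.1 -399.1   28. ]
stud? (291.3, 223.3) 16.5 [487.2 205.4  28. ]
```

View pics/k.png

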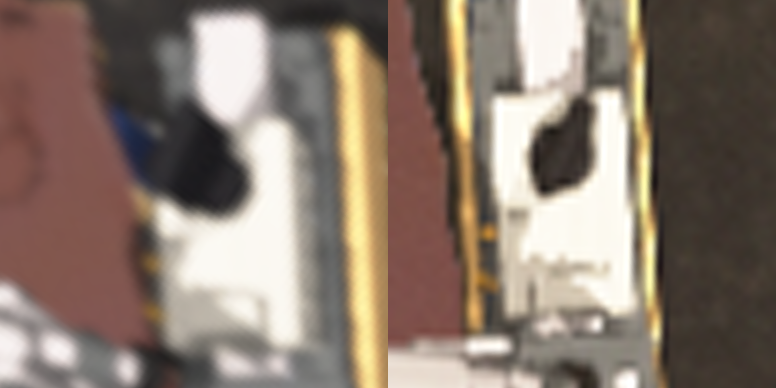

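View pics/k_top.png

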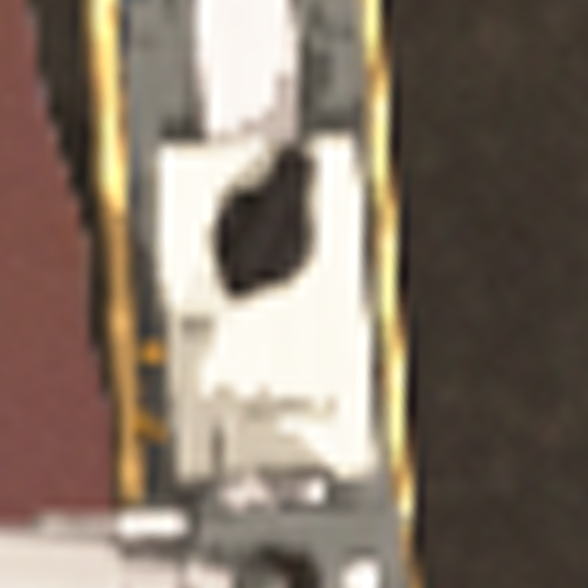

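View pics/b_top.png

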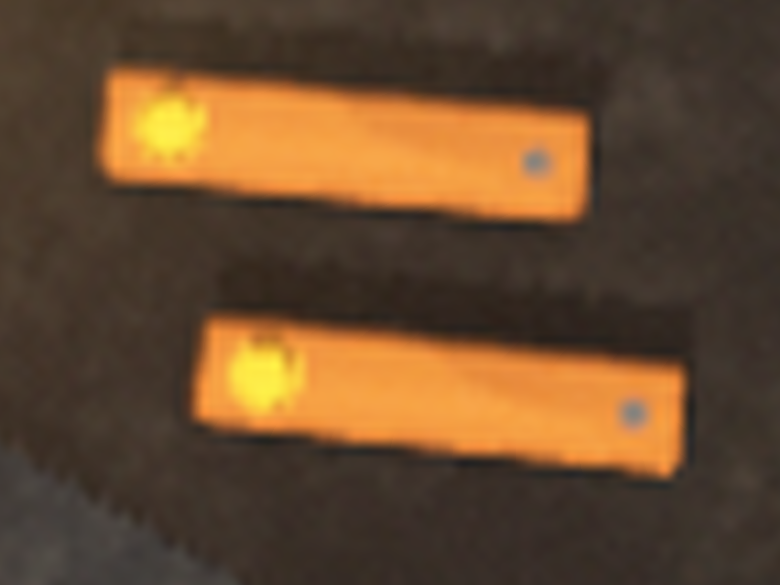

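View pics/y_top.png

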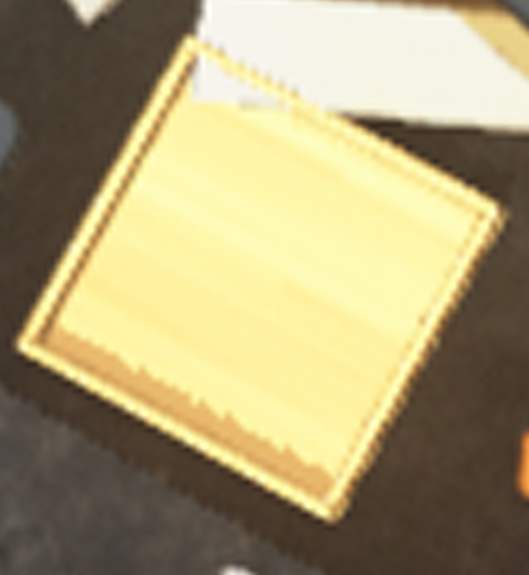

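```bash
cat >> h.py <<'E'
from scipy.spatial.transform import Rotation as Ro
def st():
    s=readout.state(); R=Ro.from_euler('xyz',s['ee_rot'],degrees=True).as_matrix()
    y=R[:,1]; print('t',round(s['time_s'],2),'pos',s['ee_pos'].round(1),'toolx',R[:,0].round(3),'jawdir',round(float(np.degrees(np.arctan2(y[1],y[0]))),2),'q',s['qpos'].round(0),'F',s['force'].round(1),'T',s['torque'].round(2),'w',round(s['gripper_width'],1)); return s,R
E
python3 - <<'E'
from h import *
st()
P=cloud("top",np.load("pics/top0.npy"))
im=cv2.imread("pics/top0.png")
print(P[135:182:3,362,2].round(0),P[150:175:3,356].round(0).tolist())
a=im[120:205,340:395]; cv2.imwrite("pics/kraw.png",cv2.resize(a,None,fx=7,fy=7,interpolation=cv2.INTER_NEAREST))
a=cv2.imread("pics/scene0.png")[205:285,330:430]; cv2.imwrite("pics/sraw.png",cv2.resize(a,None,fx=7,fy=7,interpolation=cv2.INTER_NEAREST))
E
```

```text
t 0.1 pos [ 129.2 -559.9  227.2] toolx [-0.     0.001 -1.   ] jawdir -77.01 q [-78.  18.  90.   0.  72.  -1.] F [-0.7 -0.9 -0.8] T [-0.01 -0.01 -0.03] w 91.4
[42. 45. 41. 47. 51. 84. 84. 85. 53. 52. 55. 52. 61. 51. 33. 33.] [[687.0, 24.0, 55.0], [679.0, 24.0, 52.0], [670.0, 24.0, 52.0], [662.0, 24.0, 50.0], [654.0, 24.0, 52.0], [645.0, 24.0, 54.0], [636.0, 25.0, 57.0], [628.0, 25.0, 54.0], [620.0, 25.0, 51.0]]
```

View pics/kraw.png

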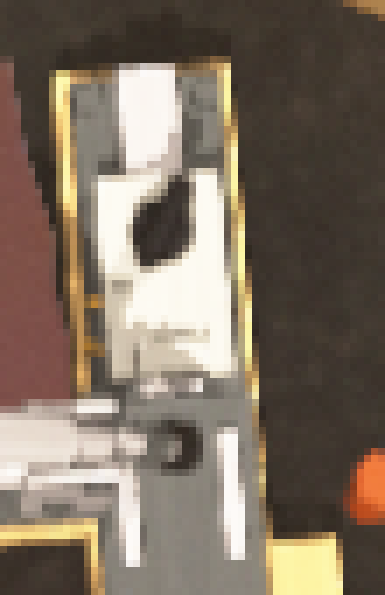

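View pics/sraw.png

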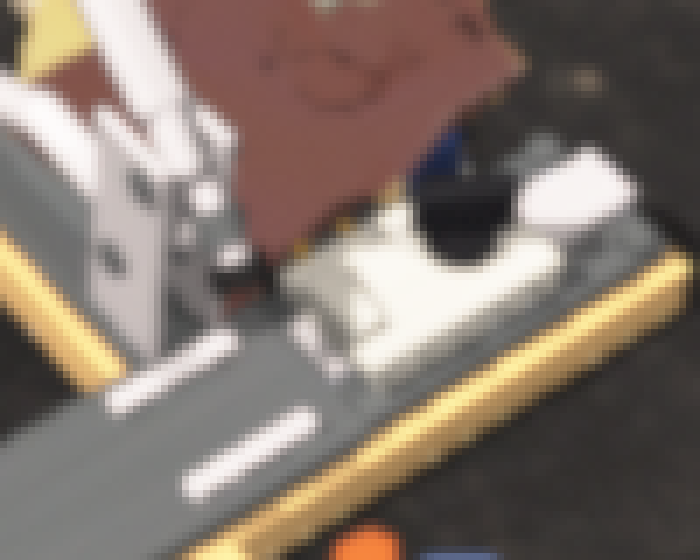

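Run:
```python
from h import *
def p(n,u,v,z,l): print(l,n,ray(n,u,v,z).round(1))
o=340,120
def t(a,b,z,l): p('top',340+a/7-.5,120+b/7-.5,z,l)
def s(a,b,z,l): p('scene',330+a/7-.5,205+b/7-.5,z,l)
t(132,567,42,'fenceL front'); t(235,560,42,'fenceR front'); t(228,428,42,'fenceR back')
s(118,403,42,'fenceL front');s(195,485,42,'fenceR front');s(302,417,42,'fenceR back');s(230,340,42,'fenceL back')
t(95,300,45,'brassA');t(95,348,40,'brassB')
t(180,378,45,'stopfront'); t(165,222,85,'knob'); t(180,445,75,'pad')
t(265,505,24,'boardR');t(225,65,24,'boardR back');t(60,72,24,'boardL back')
s(465,180,85,'knobtop?')
```

```text
fenceL front top [547.7  19.   42. ]
fenceR front top [550.1 -21.4  42. ]
fenceR back top [602.5 -19.8  42. ]
fenceL front scene [549.7  17.8  42. ]
fenceR front scene [552.5 -22.3  42. ]
fenceR back scene [597.  -18.3  42. ]
fenceL back scene [595.3  20.1  42. ]
brassA top [654.  32.  45.]
brassB top [635.6  32.   40. ]
stopfront top [622.3  -1.   45. ]
knob top [676.    6.7  85. ]
pad top [591.    1.9  75. ]
boardR top [574.  -35.6  24. ]
boardR back top [755.1 -23.6  24. ]
boardL back top [753.3  43.6  24. ]
knobtop? scene [676.9   7.2  85. ]
```

```bash
python3 -m creep '[{"translation":[2.8,2.9,0.5],"delta_rot":[0,0,-0.077]},{"translation":[2.8,2.9,0.5],"delta_rot":[0,0,-0.077]},{"translation":[2.8,2.9,0.5],"delta_rot":[0,0,-0.077]},{"translation":[2.8,2.9,0.5],"delta_rot":[0,0,-0.077]},{"translation":[2.8,2.9,0.5],"delta_rot":[0,0,-0.077]}]' 0.1 20; python3 -m creep '[{"translation":[2.8,2.9,0],"delta_rot":[0,0,-0.077]},{"translation":[2.8,2.9,0],"delta_rot":[0,0,-0.077]},{"translation":[2.8,2.9,0],"delta_rot":[0,0,-0.077]},{"translation":[2.8,2.9,0],"delta_rot":[0,0,-0.077]},{"translation":[2.8,2.9,0],"delta_rot":[0,0,-0.077]}]'; python3 -c "from h import *; st()"
```

```text
time_s: 0.52
ee_pos: [270.0, -413.6, 252.8]
ee_rot: [-52.0, 90.0, 118.7]
force: [-0.6, 0.1, -0.3]
gripper_width: 60.5
time_s: 0.93
ee_pos: [410.1, -268.5, 252.8]
ee_rot: [23.4, 90.0, 172.1]
force: [0.8, -0.4, 0.8]
gripper_width: 50.1
t 0.93 pos [ 410.1 -268.5  252.8] toolx [-0.  0. -1.] jawdir -121.34 q [-35.  10.  98.  -0.  73.  87.] F [ 0.8 -0.4  0.8] T [ 0.02 -0.02  0.02] w 50.1
```

Tracks exactly. On to above the knob (676, 7).

```bash
python3 -m creep '[{"translation":[2.8,2.9,0]},{"translation":[2.8,2.9,0]},{"translation":[2.8,2.9,0]},{"translation":[2.8,2.9,0]},{"translation":[2.8,2.9,0]}]'; python3 -m creep '[{"translation":[2.6,2.7,0],"delta_rot":[0,0,0]},{"translation":[2.6,2.7,0],"delta_rot":[0,0,0]},{"translation":[2.5,2.7,0],"delta_rot":[0,0,0]},{"translation":[2.5,2.5,0],"delta_rot":[0,0,0]},{"translation":[2.4,2.5,0],"delta_rot":[0,0,0]}]'
python3 - <<'E'
from h import *
st()
for n in("scene","top"):
    p,d=optics.grab_frame(n); cv2.imwrite(f"pics/{n}1.png",p[:,:,::-1])
a=cv2.imread("pics/top1.png")[90:270,260:440]; b=cv2.imread("pics/scene1.png")[100:280,310:490]
cv2.imwrite("pics/c1.png",cv2.resize(np.hstack([a,b]),None,fx=2.2,fy=2.2))
E
```

```text
time_s: 1.35
ee_pos: [536.2, -137.5, 252.6]
ee_rot: [25.4, 90.0, 174.3]
force: [0.4, -1.0, -0.3]
gripper_width: 50.1
t 1.35 pos [ 536.2 -137.5  252.6] toolx [-0.001  0.    -1.   ] jawdir -121.09 q [-16.  16.  90.  -0.  74. 106.] F [ 0.4 -1.  -0.3] T [ 0.04  0.01 -0.  ] w 50.1invalid input
```

View pics/c1.png

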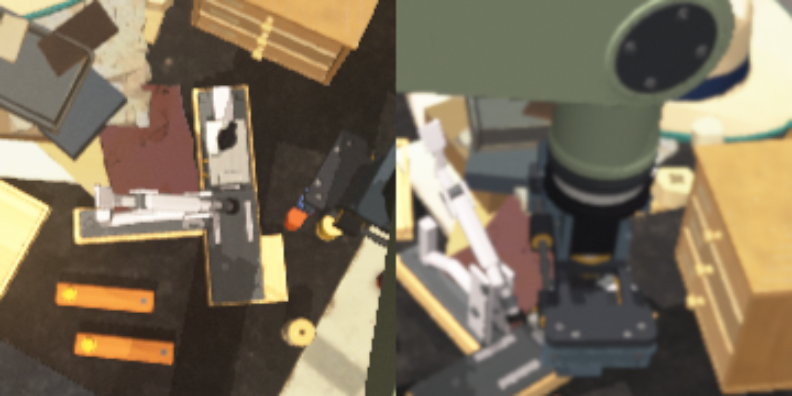

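```bash
python3 -m creep '[{"translation":[2.4,2.5,0],"delta_rot":[0,0,0]},{"translation":[2.4,2.5,0],"delta_rot":[0,0,0]},{"translation":[2.4,2.5,0],"delta_rot":[0,0,0]},{"translation":[2.4,2.5,0],"delta_rot":[0,0,0]},{"translation":[2.4,2.5,0],"delta_rot":[0,0,0]}]'
```

```text
time_s: 1.87
ee_pos: [655.6, -14.0, 252.6]
ee_rot: [57.4, 89.9, -153.7]
force: [1.8, -0.5, -0.1]
gripper_width: 50.6
```

```bash
python3 -m creep '[{"translation":[1.0,1.0,-2],"delta_rot":[0,0,0]},{"translation":[1.0,1.1,-2],"delta_rot":[0,0,0]},{"translation":[0,0,-3],"delta_rot":[0,0,0]},{"translation":[0,0,-3],"delta_rot":[0,0,0]},{"translation":[0,0,0],"delta_rot":[0,0,0]}]';python3 - <<'E'
from h import *
st()
for n in("scene","top"):
    p,d=optics.grab_frame(n); cv2.imwrite(f"pics/{n}2.png",p[:,:,::-1])
a=cv2.imread("pics/top2.png")[90:270,260:440]; b=cv2.imread("pics/scene2.png")[100:280,310:490]
cv2.imwrite("pics/c2.png",cv2.resize(np.hstack([a,b]),None,fx=2.2,fy=2.2))
E
```

```text
time_s: 2.28
ee_pos: [670.8, 6.1, 145.7]
ee_rot: [32.7, 89.2, -178.4]
force: [-1.6, 0.8, -1.1]
gripper_width: 49.8
t 2.28 pos [670.8   6.1 145.7] toolx [-0.014 -0.    -1.   ] jawdir -121.12 q [ -0.  30.  82.  -0.  68. 121.] F [-1.6  0.8 -1.1] T [ 0.07  0.04 -0.03] w 49.8
```

View pics/c2.png

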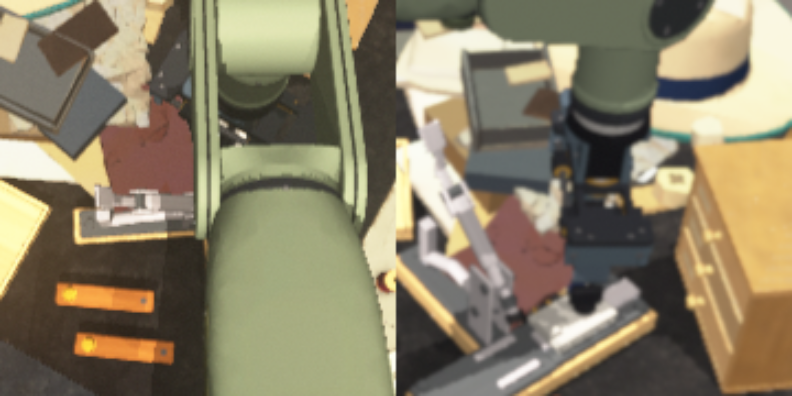

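```bash
python3 -m creep '[{"translation":[0,0,-2],"delta_rot":[0,0,0]},{"translation":[0,0,-1.5],"delta_rot":[0,0,0]},{"translation":[0,0,0],"delta_rot":[0,0,0]},{"translation":[0,0,0],"delta_rot":[0,0,0]}]';python3 - <<'E'
from h import *
st()
p,d=optics.grab_frame("scene"); cv2.imwrite("pics/scene3.png",p[:,:,::-1])
b=p[190:290,340:440,::-1]
cv2.imwrite("pics/c3.png",cv2.resize(b,None,fx=6,fy=6))
E
```

```text
time_s: 2.72
ee_pos: [676.0, 6.2, 119.8]
ee_rot: [-153.8, 89.9, -4.9]
force: [-0.1, -0.0, 0.1]
gripper_width: 50.4
t 2.72 pos [676.    6.2 119.8] toolx [ 0.002 -0.    -1.   ] jawdir -121.15 q [ -0.  32.  84.  -0.  64. 121.] F [-0.1 -0.   0.1] T [ 0.08 -0.05 -0.02] w 50.4
```

View pics/c3.png

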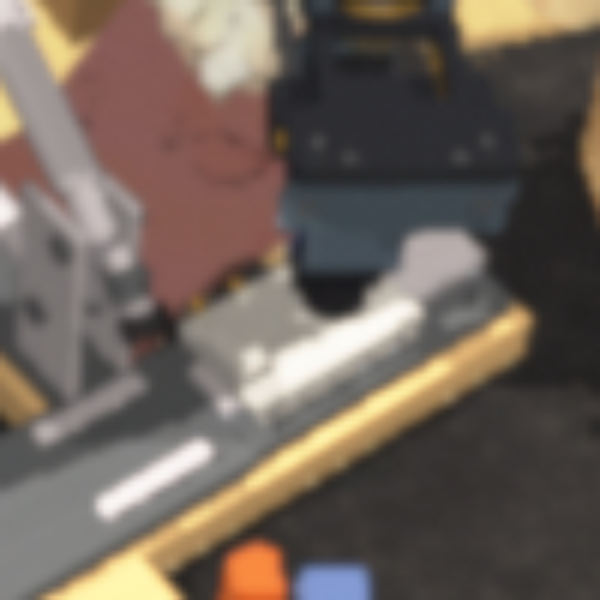

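```bash
python3 -m creep '[{"translation":[0,0,-2],"delta_rot":[0,0,0]},{"translation":[0,0,-2],"delta_rot":[0,0,0]},{"translation":[0,0,-0.5],"delta_rot":[0,0,0]},{"translation":[0,0,0],"delta_rot":[0,0,0]},{"translation":[0,0,0],"delta_rot":[0,0,0]}]';python3 -m creep '[{"translation":[0,0,0],"delta_rot":[0,0,0]},{"translation":[0,0,0],"delta_rot":[0,0,0]},{"translation":[0,0,0],"delta_rot":[0,0,0]},{"translation":[0,0,0],"delta_rot":[0,0,0]},{"translation":[0,0,0],"delta_rot":[0,0,0]}]' -1 15; python3 -m creep '[{"translation":[0,0,0],"delta_rot":[0,0,0]},{"translation":[0,0,0],"delta_rot":[0,0,0]},{"translation":[0,0,0],"delta_rot":[0,0,0]}]'; python3 -c "from h import *; st()"
```

```text
time_s: 3.18
ee_pos: [676.3, 6.6, 74.5]
ee_rot: [-151.1, 89.9, -2.3]
force: [1.3, 0.9, 0.3]
gripper_width: 50.2
time_s: 3.6
ee_pos: [675.7, 6.8, 73.7]
ee_rot: [-154.4, 89.9, -5.5]
force: [0.2, 0.2, 1.6]
gripper_width: 24.7
time_s: 3.85
ee_pos: [675.6, 6.7, 73.6]
ee_rot: [-154.9, 89.9, -6.0]
force: [0.6, -0.4, 3.5]
gripper_width: 24.0
t 3.85 pos [675.6   6.7  73.6] toolx [ 0.001 -0.    -1.   ] jawdir -121.12 q [ -0.  34.  87.  -0.  59. 121.] F [ 0.6 -0.4  3.5] T [0.08 0.11 0.03] w 24.0
```

Run:
```python
from h import *
im=cv2.imread("pics/top0.png"); 
m=(im.max(2)<95).astype(np.uint8); m[:143]=0;m[162:]=0;m[:,:356]=0;m[:,371:]=0
for r in im[143:162,354:372].max(2): print(*['%3d'%x for x in r])
n,l,s,c=cv2.connectedComponentsWithStats(m); print(s,c)
k=1+np.argmax(s[1:,4]); v,u=np.nonzero(l==k)
W=np.array([ray('top',a,b,82)[:2] for a,b in zip(u,v)]); C=np.cov(W.T); w,V=np.linalg.eigh(C); print(W.mean(0),np.sqrt(w)*np.sqrt(12),np.degrees(np.arctan2(V[1,1],V[0,1])))
```

```text
94  92  77 137 245 244 240 202 203 204 203 190  98  95  98  97 109 103
 95  94  95 117 210 211 224 225 232 203 184 159 113 172 219 220 214 125
218 216 223 227 237 242 247 247 242 197 125  78 118 208 253 253 251 153
253 253 253 253 253 253 252 245 205 181  67  58  63 150 253 253 251 179
253 253 253 253 253 252 243 208 188 125  55  59  64 149 253 253 252 214
253 253 253 253 252 244 180 164 126  69  56  61  68 176 253 253 253 236
253 253 253 253 251 185  96  48  47  53  60  60  80 196 253 253 253 246
253 253 253 253 251 137  60  46  48  59  64  56  76 193 253 253 253 247
252 253 253 253 241  74  60  49  51  59  61  54  73 168 253 253 253 249
252 253 253 252 195  58  52  51  58  63  57  55  64 146 253 253 253 250
251 253 253 252 191  56  46  56  58  63  54  62  67 156 252 253 253 250
248 253 253 252 217  53  52  58  63  58  57  66  81 186 253 253 253 250
242 253 253 251 238  90  54  60  63  56  61  70 129 238 253 253 253 251
238 253 252 245 239 134  52  56  54  51  72 128 230 253 253 253 253 250
210 253 250 245 242 192  64  59 111 168 207 232 253 253 252 253 253 250
189 249 244 245 245 239 186 188 231 247 252 252 253 253 252 253 253 251
147 228 231 231 233 243 245 250 253 253 252 252 253 253 253 253 253 251
121 209 163 168 187 245 250 253 253 253 252 252 252 253 252 253 253 252
113 210 182 185 206 250 253 253 253 253 252 252 252 253 252 252 253 253
[[     0      0    640    400 255929]
 [   356    143      1      1      1]
 [   359    145      8     13     70]] [[319.48799862 199.5132947 ]
 [356.         143.        ]
 [362.85714286 151.7       ]]
[675.39494593   7.05344188] [17.19204568 30.41684267] 153.22287628136093
```

```bash
python3 -m creep '[{"translation":[0,0,0],"delta_rot":[0,0,0]},{"translation":[0,0,0.3],"delta_rot":[0,0,0]},{"translation":[0,0,0.4],"delta_rot":[0,0,0]},{"translation":[0,0,0],"delta_rot":[0,0,0]}]' -0.2 15;python3 -m creep '[{"translation":[0,0,0],"delta_rot":[0,0,0]},{"translation":[0,0,0],"delta_rot":[0,0,0]},{"translation":[0,0,0],"delta_rot":[0,0,0]},{"translation":[0,0,0],"delta_rot":[0,0,0]},{"translation":[0,0,0],"delta_rot":[0,0,0]}]' -1 15;  python3 -c "
from h import *; st()
p,d=optics.grab_frame('scene'); 
cv2.imwrite('pics/c4.png',cv2.resize(p[170:270,340:440,::-1],None,fx=6,fy=6))"
```

```text
time_s: 4.18
ee_pos: [675.6, 6.7, 80.5]
ee_rot: [-152.7, 90.0, -3.8]
force: [-0.4, -0.4, 0.2]
gripper_width: 36.5
time_s: 4.6
ee_pos: [675.4, 6.8, 79.8]
ee_rot: [-130.6, 90.0, 18.3]
force: [0.8, 0.3, -0.5]
gripper_width: 10.3
t 4.6 pos [675.4   6.8  79.8] toolx [ 0.  0. -1.] jawdir -121.11 q [ -0.  34.  87.   0.  60. 121.] F [ 0.8  0.3 -0.5] T [ 0.18 -0.04  0.12] w 10.3
```

View pics/c4.png

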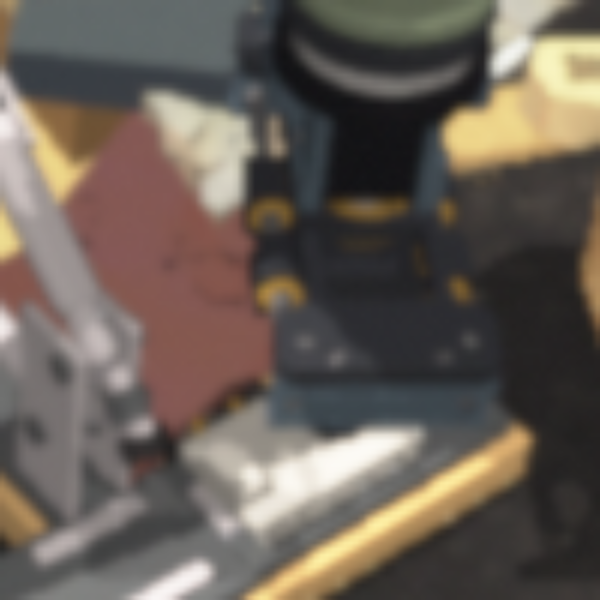

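```bash
python3 -m creep '[{"translation":[0,0,0],"delta_rot":[0,0,0.1]},{"translation":[0,0,0],"delta_rot":[0,0,0.1]},{"translation":[0,0,0],"delta_rot":[0,0,0.1]},{"translation":[0,0,0],"delta_rot":[0,0,0.1]},{"translation":[0,0,0],"delta_rot":[0,0,0.1]}]' -1 20;python3 -m creep '[{"translation":[0,0,0],"delta_rot":[0,0,0.1]},{"translation":[0,0,0],"delta_rot":[0,0,0.1]},{"translation":[0,0,0],"delta_rot":[0,0,0.1]},{"translation":[0,0,0],"delta_rot":[0,0,0.1]},{"translation":[0,0,0],"delta_rot":[0,0,0.1]}]';  python3 -c "
from h import *; st()
p,d=optics.grab_frame('scene'); 
cv2.imwrite('pics/c5.png',cv2.resize(p[170:270,340:440,::-1],None,fx=6,fy=6))"
```

```text
time_s: 5.07
ee_pos: [675.1, 5.6, 79.8]
ee_rot: [73.0, 89.9, -109.2]
force: [-0.0, -3.4, -0.2]
gripper_width: 10.8
time_s: 5.48
ee_pos: [675.4, 4.4, 79.8]
ee_rot: [64.7, 89.8, -88.8]
force: [0.8, -7.1, -1.1]
gripper_width: 10.5
t 5.48 pos [675.4   4.4  79.8] toolx [ 0.    -0.004 -1.   ] jawdir -63.52 q [-0. 34. 87. -0. 60. 63.] F [ 0.8 -7.1 -1.1] T [-1.15 -0.14 -0.05] w 10.5
```

View pics/c5.png

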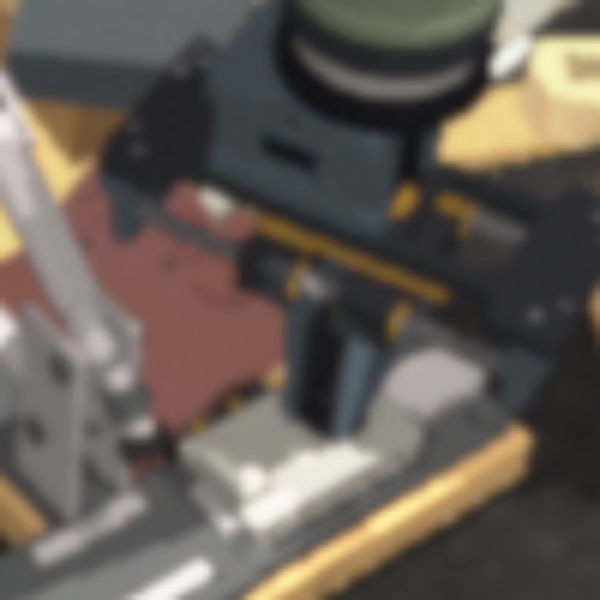

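```bash
python3 -m creep '[{"translation":[0,0,0],"delta_rot":[0,0,0]},{"translation":[0,0,0],"delta_rot":[0,0,0]},{"translation":[0,0,0],"delta_rot":[0,0,0]},{"translation":[0,0,1.5],"delta_rot":[0,0,0]},{"translation":[0,0,1.5],"delta_rot":[0,0,0]}]' -0.1 15;python3 -m creep '[{"translation":[0,0,0],"delta_rot":[0,0,-0.1]},{"translation":[0,0,0],"delta_rot":[0,0,-0.1]},{"translation":[0,0,0],"delta_rot":[0,0,-0.1]},{"translation":[0,0,0],"delta_rot":[0,0,-0.1]},{"translation":[0,0,0],"delta_rot":[0,0,0]}]';  python3 -c "
from h import *; st()
p,d=optics.grab_frame('scene'); 
cv2.imwrite('pics/c6.png',cv2.resize(p[170:270,340:440,::-1],None,fx=6,fy=6))"
```

```text
time_s: 5.95
ee_pos: [674.5, 7.1, 109.2]
ee_rot: [-32.1, 89.8, 174.0]
force: [0.2, -0.6, 0.7]
gripper_width: 39.8
time_s: 6.37
ee_pos: [675.2, 7.1, 110.1]
ee_rot: [-99.6, 90.0, 83.6]
force: [0.9, -0.0, -0.0]
gripper_width: 41.3
t 6.37 pos [675.2   7.1 110.1] toolx [ 0.  0. -1.] jawdir -86.84 q [-0. 32. 85.  0. 63. 86.] F [ 0.9 -0.  -0. ] T [-0.01 -0.05 -0.  ] w 41.3
```

View pics/c6.png

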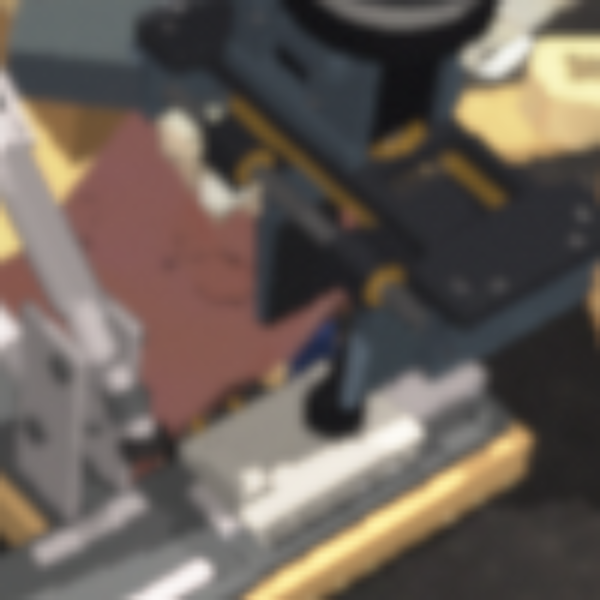

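```bash
python3 -m creep '[{"translation":[0.2,-0.1,-1.5],"delta_rot":[0,0,0]},{"translation":[0,0,-1.5],"delta_rot":[0,0,0]},{"translation":[0,0,-0.6],"delta_rot":[0,0,0]},{"translation":[0,0,0],"delta_rot":[0,0,0]},{"translation":[0,0,0],"delta_rot":[0,0,0]}]' -0.1 10;python3 -m creep '[{"translation":[0,0,0],"delta_rot":[0,0,0]},{"translation":[0,0,0],"delta_rot":[0,0,0]},{"translation":[0,0,0],"delta_rot":[0,0,0]},{"translation":[0,0,0],"delta_rot":[0,0,0]}]' -1 10;  python3 -c "
from h import *; st()"
```

```text
time_s: 6.83
ee_pos: [677.3, 5.8, 73.9]
ee_rot: [-0.8, 90.0, -177.4]
force: [0.3, 0.4, -0.1]
gripper_width: 40.7
time_s: 7.17
ee_pos: [677.9, 5.5, 74.9]
ee_rot: [161.6, 89.9, -15.2]
force: [-0.4, -1.3, 1.9]
gripper_width: 24.3
t 7.17 pos [677.9   5.5  74.9] toolx [ 0.002 -0.    -1.   ] jawdir -86.73 q [-0. 34. 87. -0. 59. 86.] F [-0.4 -1.3  1.9] T [-0.13 -0.04  0.04] w 24.3
```

```bash
python3 -m creep '[{"translation":[-0.4,-0.025,0],"delta_rot":[0,0,0]},{"translation":[-0.4,-0.025,0],"delta_rot":[0,0,0]},{"translation":[-0.4,-0.025,0],"delta_rot":[0,0,0]},{"translation":[-0.4,-0.025,0],"delta_rot":[0,0,0]},{"translation":[0,0,0],"delta_rot":[0,0,0]}]';  python3 -c "
from h import *; st()
p,d=optics.grab_frame('scene'); 
cv2.imwrite('pics/c7.png',cv2.resize(p[170:270,340:440,::-1],None,fx=6,fy=6))"
```

```text
time_s: 7.58
ee_pos: [660.5, 4.5, 74.7]
ee_rot: [70.3, 90.0, -106.4]
force: [-0.1, -1.9, 5.7]
gripper_width: 24.5
t 7.58 pos [660.5   4.5  74.7] toolx [-0. -0. -1.] jawdir -86.74 q [-1. 33. 89. -0. 58. 86.] F [-0.1 -1.9  5.7] T [-0.23  0.1   0.05] w 24.5
```

View pics/c7.png

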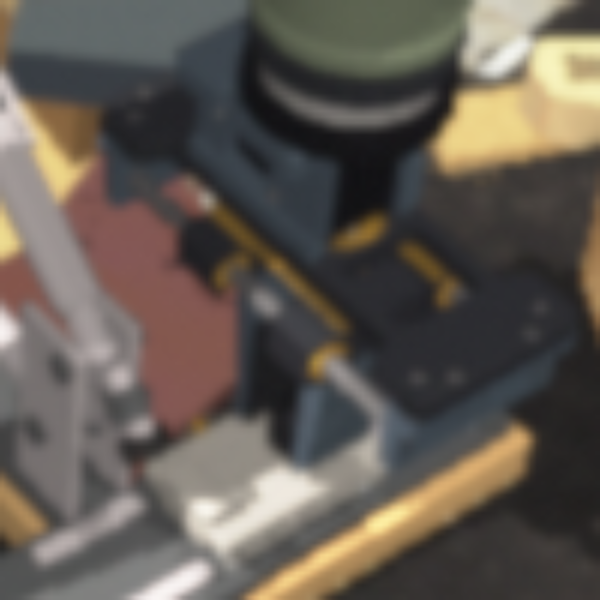

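```bash
python3 -m creep '[{"translation":[0,0,0],"delta_rot":[0,0,0]},{"translation":[0,0,0],"delta_rot":[0,0,0]},{"translation":[0,0,0],"delta_rot":[0,0,0]},{"translation":[0,0,3],"delta_rot":[0,0,0]},{"translation":[0,-2,3],"delta_rot":[0,0,0]}]' -0.1 10;python3 -m creep '[{"translation":[0,-3.5,1],"delta_rot":[0,0,0]},{"translation":[0,-4,0],"delta_rot":[0,0,0]},{"translation":[0,-4,0],"delta_rot":[0,0,0]},{"translation":[0,-4,0],"delta_rot":[0,0,0]},{"translation":[0,-4,0],"delta_rot":[0,0,0]}]';  python3 -c "
from h import *; st()
p,d=optics.grab_frame('top'); cv2.imwrite('pics/top8.png',p[:,:,::-1])
cv2.imwrite('pics/c8.png',cv2.resize(p[120:205,340:425,::-1],None,fx=7,fy=7,interpolation=cv2.INTER_NEAREST))"
```

```text
time_s: 8.05
ee_pos: [659.2, -12.3, 131.6]
ee_rot: [-20.4, 89.6, 163.0]
force: [0.7, -1.2, -0.2]
gripper_width: 41.0
time_s: 8.47
ee_pos: [660.6, -211.6, 143.4]
ee_rot: [-32.7, 89.9, 150.6]
force: [1.3, 0.3, -0.3]
gripper_width: 40.6
t 8.47 pos [ 660.6 -211.6  143.4] toolx [-0.001  0.001 -1.   ] jawdir -86.73 q [-19.  32.  79.   0.  69.  68.] F [ 1.3  0.3 -0.3] T [0.03 0.03 0.02] w 40.6
```

View pics/c8.png

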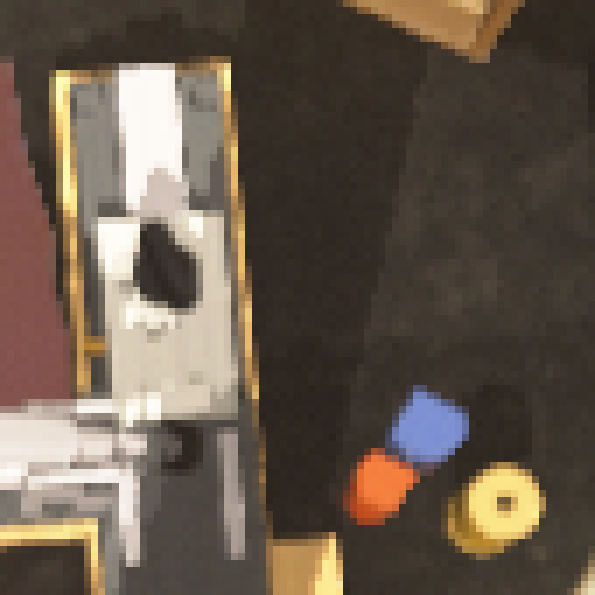

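Run:
```python
import cv2,numpy as np
for f in('top0','top8'):
    im=cv2.imread(f'pics/{f}.png').astype(int)
    a=im[160:176,350:357]; o=a[:,:,2]-a[:,:,0]
    print(f)
    for i,r in enumerate(o): print(160+i,r)
```

```text
top0
160 [121  98  13  12  24  35  30]
161 [114  97  13  13  22  36  32]
162 [ 99 101  57  94  61  34  32]
163 [ 95 101  82 132  81  36  34]
164 [87 99 28 22 27 34 35]
165 [ 79 102  38  12  19  36  35]
166 [ 68 101  49  12  17  34  34]
167 [ 58 101  47  11  16  31  34]
168 [ 54 106  91  45  24  30  34]
169 [ 50 109 119  86  63  30  33]
170 [ 45 102  70  62  72  27  32]
171 [ 49 103  72  11  14  24  35]
172 [ 56 114  84  12  13  22  36]
173 [ 59 123  98  13  12  23  33]
174 [ 49 114  98  13  13  16  25]
175 [40 90 81 12 13 12 13]
top8
160 [122  99  12  14  25  36  35]
161 [117 100  14  13  23  36  33]
162 [104 102  12  11  21  36  36]
163 [ 97 102  20  11  24  35  35]
164 [ 90 103  29  13  21  36  36]
165 [ 82 105  39  12  18  33  35]
166 [ 72 105  51  12  18  33  35]
167 [ 61 106  49  13  18  33  33]
168 [ 56 111  99  74  67  42  36]
169 [ 52 111 130 129 118  54  35]
170 [ 48 105  78  81  74  34  34]
171 [ 50 108  75  13  14  25  36]
172 [ 55 110  89  13  13  24  35]
173 [ 54 116 101  12  11  23  33]
174 [ 50 117 100  12  13  21  35]
175 [41 92 85 10 13 20 33]
```

```bash
python3 -m creep '[{"translation":[0,4,0],"delta_rot":[0,0,0]},{"translation":[0,4,0],"delta_rot":[0,0,0]},{"translation":[0,4,0],"delta_rot":[0,0,0]},{"translation":[0,4,0],"delta_rot":[0,0,0]},{"translation":[0,4,0],"delta_rot":[0,0,0]}]' -0.1 20;python3 -m creep '[{"translation":[0,1.6,-0.5],"delta_rot":[0,0,0]},{"translation":[0,0,-3],"delta_rot":[0,0,0]},{"translation":[0,0,-2.5],"delta_rot":[0,0,0]},{"translation":[0,0,-0.5],"delta_rot":[0,0,0]},{"translation":[0,0,0],"delta_rot":[0,0,0]}]';python3 -m creep '[{"translation":[0,0,0],"delta_rot":[0,0,0]},{"translation":[0,0,0],"delta_rot":[0,0,0]}]';  python3 -c "
from h import *; st()
p,d=optics.grab_frame('scene'); 
cv2.imwrite('pics/c9.png',cv2.resize(p[170:270,340:440,::-1],None,fx=6,fy=6))"
```

```text
time_s: 8.93
ee_pos: [660.4, -8.4, 143.2]
ee_rot: [-14.0, 89.9, 169.2]
force: [0.2, 0.0, -0.4]
gripper_width: 41.0
time_s: 9.35
ee_pos: [659.4, 5.7, 76.3]
ee_rot: [-2.5, 89.7, -179.3]
force: [-0.1, -0.2, -1.4]
gripper_width: 41.0
time_s: 9.52
ee_pos: [662.4, 5.2, 80.5]
ee_rot: [174.4, 89.8, -2.4]
force: [0.4, 0.8, -0.1]
gripper_width: 41.0
t 9.52 pos [662.4   5.2  80.5] toolx [ 0.003 -0.    -1.   ] jawdir -86.79 q [-1. 32. 89. -0. 59. 86.] F [ 0.4  0.8 -0.1] T [ 0.04  0.   -0.04] w 41.0
```

View pics/c9.png

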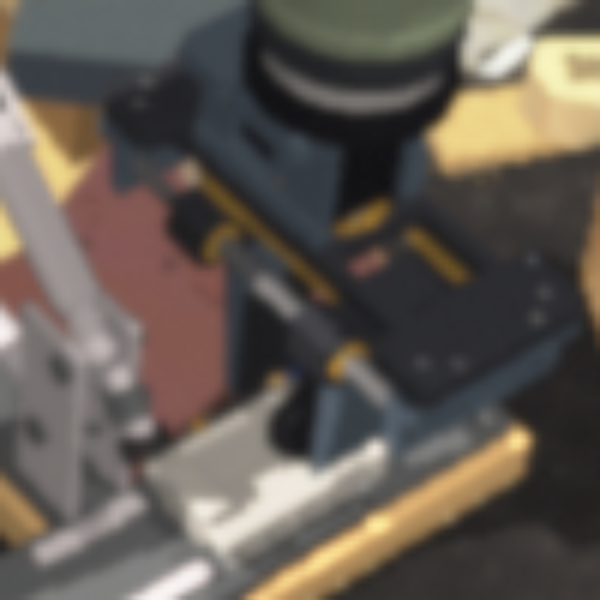

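```bash
python3 -m creep '[{"translation":[0,0,0],"delta_rot":[0,0,0]},{"translation":[0,0,0],"delta_rot":[0,0,0]},{"translation":[0,0,0],"delta_rot":[0,0,0]},{"translation":[0,0,0],"delta_rot":[0,0,0]},{"translation":[0,0,0],"delta_rot":[0,0,0]}]' -1 20;python3 -c "
from h import *; st()"; python3 -m creep '[{"translation":[0,0,0],"delta_rot":[0,0,-0.12]},{"translation":[0,0,0],"delta_rot":[0,0,-0.12]},{"translation":[0,0,0],"delta_rot":[0,0,-0.12]},{"translation":[0,0,0],"delta_rot":[0,0,-0.12]},{"translation":[0,0,0],"delta_rot":[0,0,0]}]';python3 -c "
from h import *; st()"
```

```text
time_s: 9.98
ee_pos: [660.7, 4.5, 79.3]
ee_rot: [57.4, 89.9, -119.3]
force: [-2.5, -5.7, 3.6]
gripper_width: 10.8
t 9.98 pos [660.7   4.5  79.3] toolx [-0.001 -0.002 -1.   ] jawdir -86.72 q [-1. 33. 89. -0. 59. 86.] F [-2.5 -5.7  3.6] T [-0.99  0.28  0.07] w 10.8
time_s: 10.4
ee_pos: [660.7, 4.7, 79.3]
ee_rot: [79.2, 89.9, -125.2]
force: [-2.1, -4.6, 3.2]
gripper_width: 10.8
t 10.4 pos [660.7   4.7  79.3] toolx [-0.001 -0.002 -1.   ] jawdir -114.47 q [ -1.  33.  89.  -0.  59. 114.] F [-2.1 -4.6  3.2] T [-0.84  0.44  0.01] w 10.8
```

```bash
python3 -m creep '[{"translation":[0,0,0],"delta_rot":[0,0,-0.06]},{"translation":[0,0,0],"delta_rot":[0,0,-0.06]},{"translation":[0,0,0],"delta_rot":[0,0,-0.03]},{"translation":[0,0,0],"delta_rot":[0,0,0]},{"translation":[0,0,0],"delta_rot":[0,0,0]}]';python3 -c "
from h import *; st()"; python3 -m creep '[{"translation":[0,0,0],"delta_rot":[0,0,0.03]},{"translation":[0,0,0],"delta_rot":[0,0,0]},{"translation":[0,0,0],"delta_rot":[0,0,0]},{"translation":[0,0,0],"delta_rot":[0,0,0]},{"translation":[0,0,2],"delta_rot":[0,0,0]}]' -0.2;python3 -m creep '[{"translation":[0,-1,3],"delta_rot":[0,0,0]},{"translation":[-1,-4,0],"delta_rot":[0,0,0]},{"translation":[-1,-4,0],"delta_rot":[0,0,0]},{"translation":[-1,-4,0],"delta_rot":[0,0,0.1]},{"translation":[-1,-4,0],"delta_rot":[0,0,0.1]}]';python3 -c "
from h import *; st()"
```

```text
time_s: 10.82
ee_pos: [660.8, 4.7, 79.3]
ee_rot: [94.7, 89.9, -118.0]
force: [-2.5, -4.1, 4.2]
gripper_width: 11.2
t 10.82 pos [660.8   4.7  79.3] toolx [-0.001 -0.002 -1.   ] jawdir -122.68 q [ -1.  33.  89.  -0.  59. 122.] F [-2.5 -4.1  4.2] T [-0.79  0.48  0.57] w 11.2
time_s: 11.23
ee_pos: [658.6, 6.1, 95.1]
ee_rot: [27.5, 89.5, 176.3]
force: [-0.1, 0.5, -0.8]
gripper_width: 36.2
time_s: 11.65
ee_pos: [620.9, -165.3, 129.2]
ee_rot: [-146.0, 90.0, 14.6]
force: [0.2, -0.1, 1.0]
gripper_width: 36.6
t 11.65 pos [ 620.9 -165.3  129.2] toolx [ 0.001  0.    -1.   ] jawdir -109.35 q [-16.  28.  88.   0.  63.  93.] F [ 0.2 -0.1  1. ] T [ 0.03 -0.04 -0.03] w 36.6
```

```bash
cat >> h.py <<'E'
def look(tag):
    p,d=optics.grab_frame('top'); cv2.imwrite(f'pics/top{tag}.png',p[:,:,::-1])
    for r,c in bars('top',p):
        W=np.float32(r[0]); print('bar c',W.round(1),np.round(r[1],1),round(r[2],1))
    hsv=cv2.cvtColor(p,cv2.COLOR_RGB2HSV)
    m=cv2.inRange(hsv,(22,150,180),(32,255,255))
    cs,_=cv2.findContours(m,cv2.RETR_EXTERNAL,cv2.CHAIN_APPROX_NONE)
    for c in cs:
        if 8<cv2.contourArea(c)<200:
            q=cv2.moments(c); u,v=q['m10']/q['m00'],q['m01']/q['m00']; X=ray('top',u,v,28)
            if X[1]>-100: print('stud?',(round(u,1),round(v,1)),q['m00'],X.round(1))
    cv2.imwrite(f'pics/topc{tag}.png',cv2.resize(p[110:270,190:430,::-1],None,fx=3.3,fy=3.3,interpolation=cv2.INTER_CUBIC))
    return p
E
python3 -c "
from h import *; look(10)"
```

```text
bar c [418.9 137.7] [125.4  28.9] 83.8
bar c [482.8 162.1] [125.6  29.5] 84.0
stud? (299.7, 246.4) 22.0 [423.3 181.9  28. ]
stud? (290.9, 223.2) 19.5 [487.4 206.4  28. ]
```

View pics/topc10.png

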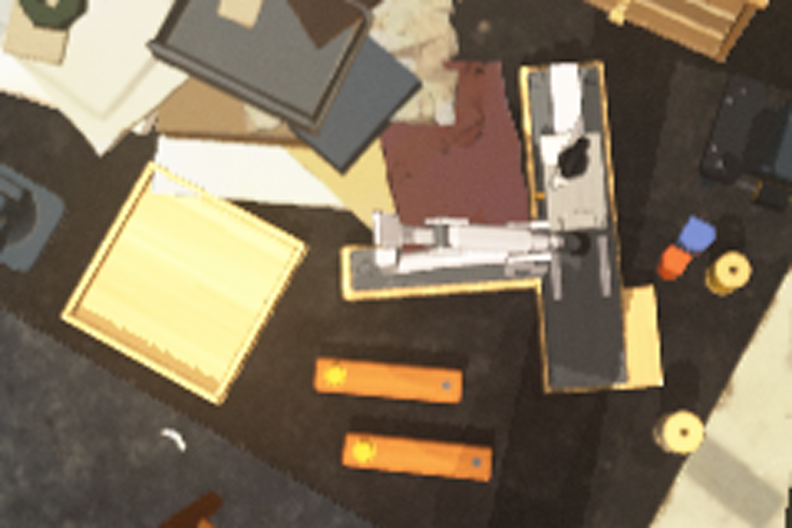

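```bash
python3 -m creep '[{"translation":[-3,2,0],"delta_rot":[0,0,0.12]},{"translation":[-3,2,0],"delta_rot":[0,0,0.12]},{"translation":[-3,2,0],"delta_rot":[0,0,0.12]},{"translation":[-3,2,0],"delta_rot":[0,0,0.12]},{"translation":[-3,2,0],"delta_rot":[0,0,0.12]}]' 0.1 25; python3 -m creep '[{"translation":[-1.1,3.0,0],"delta_rot":[0,0,0.12]},{"translation":[-1.1,3.0,0],"delta_rot":[0,0,0.12]},{"translation":[-1.1,3.0,0],"delta_rot":[0,0,0.12]},{"translation":[-1.1,3.0,0],"delta_rot":[0,0,0.12]},{"translation":[-1.1,3.0,0],"delta_rot":[0,0,0.12]}]';  python3 -m creep '[{"translation":[0,2,-1],"delta_rot":[0,0,0.12]},{"translation":[0,0,-1],"delta_rot":[0,0,0.12]},{"translation":[0,0,-1],"delta_rot":[0,0,0.12]},{"translation":[0,0,-1],"delta_rot":[0,0,0.12]},{"translation":[0,0,-1],"delta_rot":[0,0,0.12]}]';python3 -c "
from h import *; st()"
```

```text
time_s: 12.12
ee_pos: [469.9, -63.2, 128.8]
ee_rot: [-129.3, 90.0, 65.7]
force: [-0.8, 0.3, -0.4]
gripper_width: 49.8
time_s: 12.53
ee_pos: [415.7, 87.4, 129.2]
ee_rot: [165.5, 89.9, 34.8]
force: [-0.4, -0.2, -0.6]
gripper_width: 50.1
time_s: 12.95
ee_pos: [416.4, 106.5, 78.7]
ee_rot: [133.4, 89.9, 37.2]
force: [0.4, -0.5, -0.4]
gripper_width: 50.1
t 12.95 pos [416.4 106.5  78.7] toolx [ 0.001  0.001 -1.   ] jawdir -6.21 q [ 13.  15. 120.   0.  45.  19.] F [ 0.4 -0.5 -0.4] T [-0.02 -0.1   0.03] w 50.1
```

```bash
python3 -m creep '[{"translation":[-0.1,-0.1,-2],"delta_rot":[0,0,0]},{"translation":[0,0,-2],"delta_rot":[0,0,0]},{"translation":[0,0,-1.5],"delta_rot":[0,0,0]},{"translation":[0,0,-0.5],"delta_rot":[0,0,0]},{"translation":[0,0,-0.1],"delta_rot":[0,0,0]}]'; python3 -m creep '[{"translation":[0,0,0],"delta_rot":[0,0,0]},{"translation":[0,0,0],"delta_rot":[0,0,0]},{"translation":[0,0,0],"delta_rot":[0,0,0]},{"translation":[0,0,0],"delta_rot":[0,0,0]}]' -1 30; python3 -c "
from h import *; st()
p,d=optics.grab_frame('scene'); 
cv2.imwrite('pics/c11.png',cv2.resize(p[170:300,230:380,::-1],None,fx=4,fy=4))"
```

```text
time_s: 13.37
ee_pos: [414.7, 104.8, 17.2]
ee_rot: [-76.1, 89.9, -172.6]
force: [1.0, -0.3, -0.5]
gripper_width: 50.5
time_s: 13.7
ee_pos: [415.8, 104.9, 18.8]
ee_rot: [111.0, 89.9, 14.4]
force: [-0.2, 0.1, 1.0]
gripper_width: 27.5
t 13.7 pos [415.8 104.9  18.8] toolx [ 0.002  0.    -1.   ] jawdir -6.55 q [ 13.  20. 124.   0.  35.  19.] F [-0.2  0.1  1. ] T [ 0.03 -0.11 -0.02] w 27.5
```

View pics/c11.png

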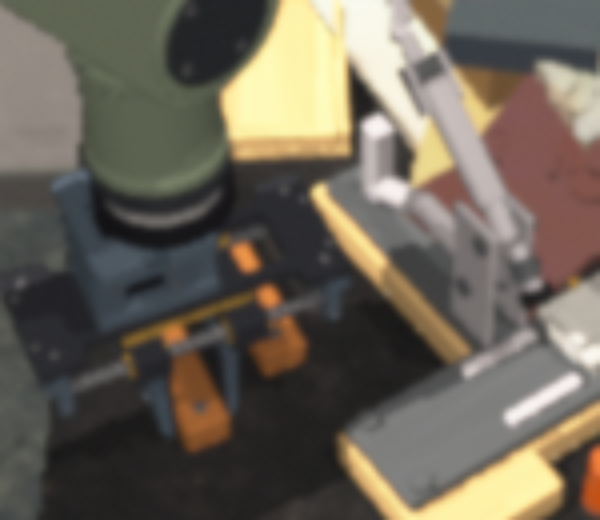

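```bash
python3 -m creep '[{"translation":[0,0,1],"delta_rot":[0,0,0]},{"translation":[0,0,3],"delta_rot":[0,0,0]},{"translation":[0,0,3],"delta_rot":[0,0,0]},{"translation":[0,-0.9,0],"delta_rot":[0,0,-0.1]},{"translation":[0,-0.9,0],"delta_rot":[0,0,-0.1]}]'; python3 -m creep '[{"translation":[0.2,-1,0],"delta_rot":[0,0,-0.12]},{"translation":[0.2,-1,0],"delta_rot":[0,0,-0.12]},{"translation":[0.2,-1,0],"delta_rot":[0,0,-0.12]},{"translation":[0.2,-1,0],"delta_rot":[0,0,-0.12]},{"translation":[0.2,-1,0],"delta_rot":[0,0,-0.12]}]';  python3 -m creep '[{"translation":[0.2,-1,0],"delta_rot":[0,0,-0.12]},{"translation":[0.2,-1,0],"delta_rot":[0,0,-0.12]},{"translation":[0.2,-1,0],"delta_rot":[0,0,-0.12]},{"translation":[0.2,-1,0],"delta_rot":[0,0,-0.12]},{"translation":[0.2,-0.6,0],"delta_rot":[0,0,-0.115]}]'; python3 -c "
from h import *; st()
p=look(12)
p,d=optics.grab_frame('scene'); cv2.imwrite('pics/scene12.png',p[:,:,::-1])
cv2.imwrite('pics/c12.png',cv2.resize(p[170:340,230:430,::-1],None,fx=4,fy=4))"
```

```text
time_s: 14.17
ee_pos: [416.7, 87.0, 90.0]
ee_rot: [117.9, 89.7, 9.7]
force: [-0.2, 0.1, -1.3]
gripper_width: 27.7
time_s: 14.58
ee_pos: [425.2, 36.2, 88.2]
ee_rot: [134.0, 90.0, -8.7]
force: [-0.1, 0.2, -1.5]
gripper_width: 27.8
time_s: 15.0
ee_pos: [435.2, -10.1, 88.1]
ee_rot: [109.1, 90.0, -67.7]
force: [0.3, 0.1, -0.4]
gripper_width: 27.7
t 15.0 pos [435.2 -10.1  88.1] toolx [ 0. -0. -1.] jawdir -86.83 q [ -3.  14. 119.  -0.  47.  84.] F [ 0.3  0.1 -0.4] T [ 0.03 -0.    0.04] w 27.7
bar c [482.9 162.1] [125.5  29.3] 84.4
stud? (290.9, 223.2) 19.5 [487.4 206.4  28. ]
```

View pics/c12.png

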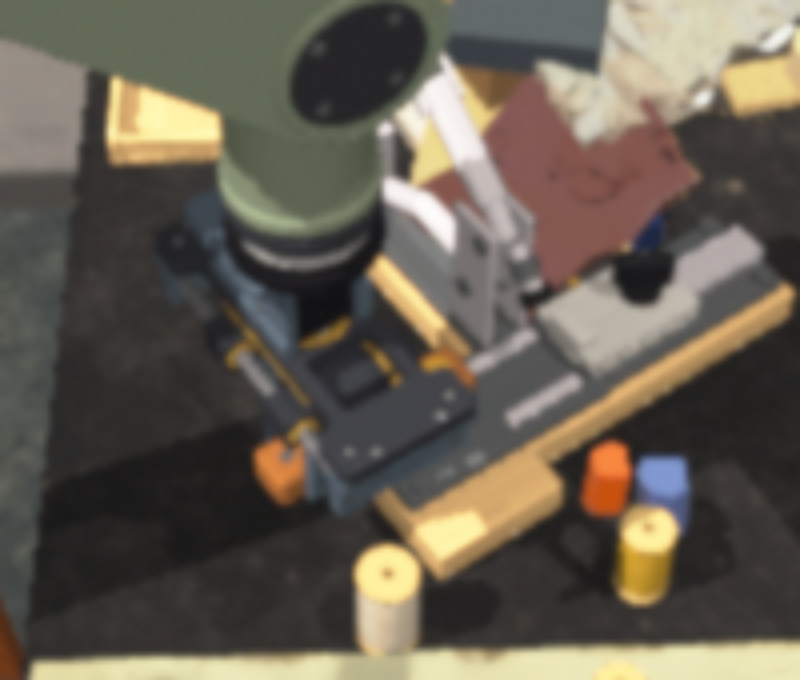

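View pics/topc12.png

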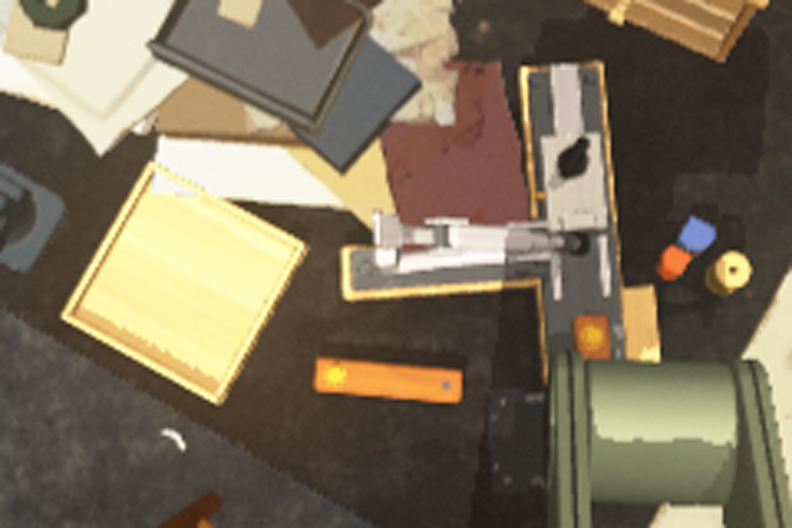

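Run:
```python
from h import *
p=cv2.imread('pics/top12.png')[:,:,::-1].copy()
hsv=cv2.cvtColor(p,cv2.COLOR_RGB2HSV)[195:225,355:385]
im=p[195:225,355:385]
m=cv2.inRange(hsv,(6,130,120),(40,255,255)); n,l,s,c=cv2.connectedComponentsWithStats(m); print(s,c)
g=im[:,:,1].astype(int)
for r in g[8:24,4:28]: print(*r)
```

```text
[[  0   0  30  30 631]
 [ 23   1   7  23 127]
 [  9  10  11  14 135]
 [  0  23   1   7   7]] [[12.32646593 14.53090333]
 [26.44094488 11.48818898]
 [14.17777778 16.59259259]
 [ 0.         26.        ]]
91 89 90 89 91 90 89 89 89 91 89 92 93 91 89 89 90 92 95 121 177 183 186 181
90 90 90 87 91 91 92 89 79 82 84 85 83 84 88 92 89 93 94 113 177 182 188 184
92 91 89 88 91 88 92 89 81 82 82 83 79 83 86 92 90 92 95 126 179 181 186 182
93 91 90 88 83 85 98 100 102 101 96 96 97 99 94 85 92 92 95 120 182 179 186 183
93 91 91 84 73 90 105 107 108 108 105 104 103 101 97 80 94 90 92 106 178 180 185 183
92 90 88 85 68 88 103 106 120 127 129 111 109 103 100 85 95 112 114 117 175 178 186 181
91 87 90 85 68 83 103 114 145 159 165 144 135 116 100 88 100 139 139 131 164 176 183 181
84 82 83 80 67 84 106 137 144 164 173 174 166 133 102 86 97 126 141 130 143 176 183 182
71 71 74 69 63 78 108 150 141 172 173 176 174 146 103 93 94 101 139 134 134 177 182 182
74 68 70 70 68 70 105 140 144 172 172 173 174 150 104 94 92 98 124 119 117 178 183 184
71 70 72 71 66 68 98 123 142 155 161 160 158 134 107 97 94 95 93 97 122 176 181 185
71 70 72 72 68 63 94 107 130 131 149 144 136 122 105 99 96 95 93 96 124 174 181 183
71 70 68 67 68 60 91 105 120 138 138 138 123 103 105 100 87 95 110 98 124 176 179 184
77 74 63 53 74 68 83 96 105 109 107 106 102 103 106 98 80 101 135 97 120 176 180 185
89 87 80 43 79 86 88 97 106 104 102 105 103 105 104 95 77 100 135 97 116 180 179 184
96 94 90 50 73 94 94 103 98 90 93 99 96 94 95 90 75 94 117 89 100 153 156 166
```

Run:
```python
from h import *
print(ray('top',369.2,210.7,97.3), ray('top',369.4,206,91.3), ray('top',299.7,246.4,28))
st()
```

```text
[514.91559575  -5.24723208  97.3       ] [527.73466329  -6.55798733  91.3       ] [423.34328557 181.94937842  28.        ]
t 15.1 pos [435.5 -10.   88.2] toolx [ 0.001 -0.    -1.   ] jawdir -86.53 q [ -3.  14. 119.  -0.  47.  84.] F [-1.1  0.5 -0.8] T [ 0.02  0.08 -0.04] w 27.9
```

```bash
python3 -m creep '[{"translation":[0,0.08,-1.5],"delta_rot":[0,0,0]},{"translation":[0,0,-0.8],"delta_rot":[0,0,0]},{"translation":[0,0,0],"delta_rot":[0,0,0]},{"translation":[0,0,0],"delta_rot":[0,0,0]}]'; python3 -m creep '[{"translation":[1.4,0.08,0],"delta_rot":[0,0,0]},{"translation":[1.4,0.08,0],"delta_rot":[0,0,0]},{"translation":[1.4,0.08,0],"delta_rot":[0,0,0]},{"translation":[1.4,0.08,0],"delta_rot":[0,0,0]},{"translation":[1.2,0.08,0],"delta_rot":[0,0,0]}]';  python3 -m creep '[{"translation":[0,0,0],"delta_rot":[0,0,0]},{"translation":[0,0,0],"delta_rot":[0,0,0]}]'; python3 -c "
from h import *; st()
p,d=optics.grab_frame('scene'); cv2.imwrite('pics/scene13.png',p[:,:,::-1])
cv2.imwrite('pics/c13.png',cv2.resize(p[170:300,310:460,::-1],None,fx=5,fy=5))"
```

```text
time_s: 15.43
ee_pos: [434.7, -8.2, 64.6]
ee_rot: [-4.6, 89.9, 179.1]
force: [0.7, 0.4, -1.6]
gripper_width: 27.4
time_s: 15.85
ee_pos: [504.6, -4.2, 65.6]
ee_rot: [173.1, 89.9, -3.3]
force: [-0.9, -0.2, -0.8]
gripper_width: 27.7
time_s: 16.02
ee_pos: [503.4, -4.3, 65.2]
ee_rot: [47.0, 90.0, -129.4]
force: [-0.6, 0.2, -1.5]
gripper_width: 28.0
t 16.02 pos [503.4  -4.3  65.2] toolx [-0. -0. -1.] jawdir -86.4 q [ -2.  21. 112.  -0.  47.  85.] F [-0.6  0.2 -1.5] T [0.   0.08 0.03] w 28.0
```

View pics/c13.png

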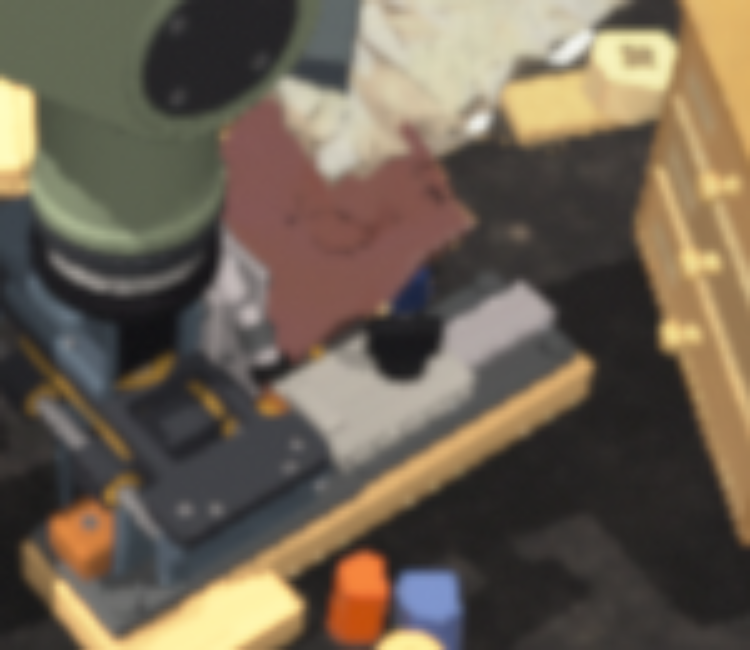

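```bash
python3 -m creep '[{"translation":[0,0,-0.4],"delta_rot":[0,0,0]},{"translation":[0,0,-0.3],"delta_rot":[0,0,0]},{"translation":[0,0,-0.2],"delta_rot":[0,0,0]},{"translation":[0,0,-0.1],"delta_rot":[0,0,0]},{"translation":[0,0,0],"delta_rot":[0,0,0]}]';python3 -c "
from h import *; st()"; python3 -m creep '[{"translation":[0.2,0.01,0],"delta_rot":[0,0,0]},{"translation":[0.1,0.01,0],"delta_rot":[0,0,0]},{"translation":[0,0,0],"delta_rot":[0,0,0]},{"translation":[0,0,0],"delta_rot":[0,0,0]}]';python3 -c "
from h import *; st()"
```

```text
time_s: 16.48
ee_pos: [502.8, -4.5, 54.9]
ee_rot: [1.9, 90.0, -174.6]
force: [-0.8, -0.4, -0.8]
gripper_width: 27.8
t 16.48 pos [502.8  -4.5  54.9] toolx [-0.001 -0.    -1.   ] jawdir -86.46 q [ -2.  22. 112.  -0.  45.  85.] F [-0.8 -0.4 -0.8] T [0.06 0.02 0.02] w 27.8
time_s: 16.82
ee_pos: [506.5, -4.3, 54.9]
ee_rot: [129.9, 90.0, -46.6]
force: [0.5, 0.9, -1.3]
gripper_width: 27.8
t 16.82 pos [506.5  -4.3  54.9] toolx [ 0. -0. -1.] jawdir -86.46 q [ -2.  23. 112.  -0.  45.  85.] F [ 0.5  0.9 -1.3] T [-0.01  0.07 -0.01] w 27.8
```

Sits low between the fences, no side force. Forward until I feel the stop.

```bash
python3 -m creep '[{"translation":[0.1,0.006,0],"delta_rot":[0,0,0]},{"translation":[0.1,0.006,0],"delta_rot":[0,0,0]},{"translation":[0,0,0],"delta_rot":[0,0,0]}]';python3 -c "
from h import *; st()"; python3 -m creep '[{"translation":[0.1,0.01,0],"delta_rot":[0,0,0]},{"translation":[0.1,0.01,0],"delta_rot":[0,0,0]},{"translation":[0,0,0],"delta_rot":[0,0,0]}]';python3 -c "
from h import *; st()
p,d=optics.grab_frame('scene'); cv2.imwrite('pics/scene14.png',p[:,:,::-1])
cv2.imwrite('pics/c14.png',cv2.resize(p[170:300,310:460,::-1],None,fx=5,fy=5))"
```

```text
time_s: 17.07
ee_pos: [508.6, -4.2, 55.0]
ee_rot: [160.2, 90.0, -16.2]
force: [0.4, 0.2, -1.4]
gripper_width: 27.5
t 17.07 pos [508.6  -4.2  55. ] toolx [ 0. -0. -1.] jawdir -86.46 q [ -2.  23. 112.  -0.  46.  85.] F [ 0.4  0.2 -1.4] T [ 0.02  0.05 -0.02] w 27.5
time_s: 17.32
ee_pos: [509.0, -4.0, 54.8]
ee_rot: [-1.4, 89.8, -177.9]
force: [-4.5, -0.6, 2.1]
gripper_width: 27.5
t 17.32 pos [509.   -4.   54.8] toolx [-0.003 -0.    -1.   ] jawdir -86.46 q [ -2.  23. 112.  -0.  46.  85.] F [-4.5 -0.6  2.1] T [-0.08  0.58 -0.03] w 27.5
```

View pics/c14.png

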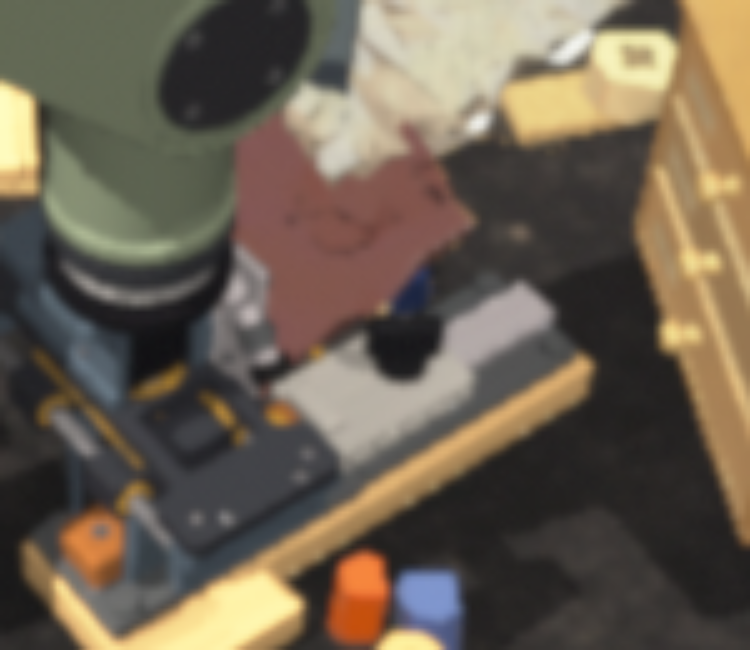

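```bash
python3 -m creep '[{"translation":[-0.1,0,0],"delta_rot":[0,0,0]},{"translation":[0,0,0],"delta_rot":[0,0,0]},{"translation":[0,0,0],"delta_rot":[0,0,0]}]' -0.1;python3 -c "
from h import *; st()"; python3 -m creep '[{"translation":[0,0,3],"delta_rot":[0,0,0]},{"translation":[0,0,3.5],"delta_rot":[0,0,0]},{"translation":[0,0,3.5],"delta_rot":[0,0,0]},{"translation":[0,0,3.5],"delta_rot":[0,0,0]},{"translation":[0,0,3.5],"delta_rot":[0,0,0]}]' -1;python3 -m creep '[{"translation":[2,2.2,0],"delta_rot":[0,0,0]},{"translation":[2,2.2,0],"delta_rot":[0,0,0]},{"translation":[2,2.2,0],"delta_rot":[0,0,0]},{"translation":[1.2,2.1,0],"delta_rot":[0,0,0]},{"translation":[0,0,0],"delta_rot":[0,0,0]}]';python3 -c "
from h import *; st()
p,d=optics.grab_frame('scene'); cv2.imwrite('pics/scene15.png',p[:,:,::-1])
cv2.imwrite('pics/c15.png',cv2.resize(p[130:310,270:460,::-1],None,fx=4,fy=4))"
```

```text
time_s: 17.62
ee_pos: [510.3, -4.0, 55.3]
ee_rot: [173.6, 89.9, -2.9]
force: [-0.0, -0.1, -0.0]
gripper_width: 40.6
t 17.62 pos [510.3  -4.   55.3] toolx [ 0.002 -0.    -1.   ] jawdir -86.46 q [ -2.  23. 112.  -0.  46.  85.] F [-0.  -0.1 -0. ] T [ 0.03 -0.02  0.01] w 40.6
time_s: 18.03
ee_pos: [509.6, -4.0, 227.0]
ee_rot: [173.1, 89.9, -3.4]
force: [1.2, -0.4, -0.9]
gripper_width: 10.6
time_s: 18.45
ee_pos: [584.0, 86.5, 224.8]
ee_rot: [-148.3, 89.8, 35.4]
force: [0.4, 0.1, -0.1]
gripper_width: 0.6
t 18.45 pos [584.   86.5 224.8] toolx [ 0.003  0.002 -1.   ] jawdir -86.3 q [ 7. 20. 88.  0. 72. 94.] F [ 0.4  0.1 -0.1] T [-0.01 -0.06  0.02] w 0.6
```

View pics/c15.png

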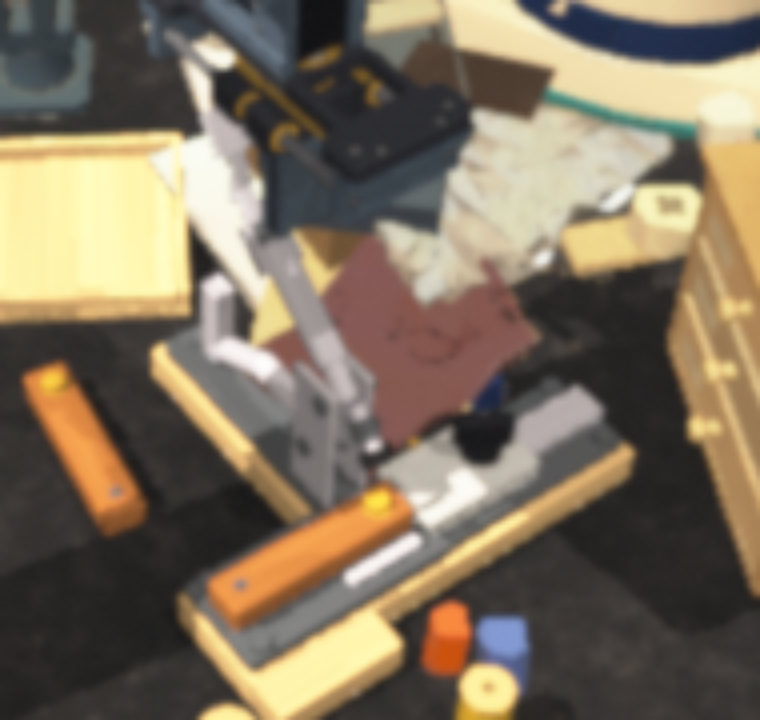

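```bash
python3 -m creep '[{"translation":[0,0,0],"delta_rot":[0,0,0]},{"translation":[0,0,-1],"delta_rot":[0,0,0]},{"translation":[0,0,-1],"delta_rot":[0,0,0]},{"translation":[0,0,-1],"delta_rot":[0,0,0]},{"translation":[0,0,0],"delta_rot":[0,0,0]}]' -1 20;python3 -c "
from h import *; st()"
```

```text
time_s: 18.92
ee_pos: [580.2, 82.1, 192.7]
ee_rot: [11.9, 89.8, -164.6]
force: [-0.3, 0.2, -0.0]
gripper_width: 0.3
t 18.92 pos [580.2  82.1 192.7] toolx [-0.003 -0.001 -1.   ] jawdir -86.51 q [ 7. 21. 91. -0. 68. 93.] F [-0.3  0.2 -0. ] T [ 0.01 -0.05 -0.06] w 0.3
```

```bash
python3 -m creep '[{"translation":[0,0.2,-0.6],"delta_rot":[0,0,0]},{"translation":[0,0.3,-0.6],"delta_rot":[0,0,0]},{"translation":[0,0.4,-0.5],"delta_rot":[0,0,0]},{"translation":[0,0.4,-0.5],"delta_rot":[0,0,0]},{"translation":[0,0.3,-0.5],"delta_rot":[0,0,0]}]';python3 -c "
from h import *; st()"; python3 -m creep '[{"translation":[0,0.2,-0.5],"delta_rot":[0,0,0]},{"translation":[0,0.2,-0.5],"delta_rot":[0,0,0]},{"translation":[0,0.2,-0.5],"delta_rot":[0,0,0]},{"translation":[0,0.1,-0.4],"delta_rot":[0,0,0]}]';python3 -c "
from h import *; st()
p,d=optics.grab_frame('scene'); cv2.imwrite('pics/scene16.png',p[:,:,::-1])
cv2.imwrite('pics/c16.png',cv2.resize(p[130:310,270:460,::-1],None,fx=4,fy=4))"
```

```text
time_s: 19.33
ee_pos: [580.7, 98.5, 169.7]
ee_rot: [92.7, 89.9, -83.7]
force: [-4.5, -3.0, 10.5]
gripper_width: 0.4
t 19.33 pos [580.7  98.5 169.7] toolx [ 0.    -0.001 -1.   ] jawdir -86.46 q [ 9. 22. 93. -0. 65. 95.] F [-4.5 -3.  10.5] T [-0.35  0.76  0.03] w 0.4
time_s: 19.67
ee_pos: [580.7, 105.9, 148.9]
ee_rot: [19.7, 90.0, -156.8]
force: [-0.2, 0.0, -0.2]
gripper_width: 0.5
t 19.67 pos [580.7 105.9 148.9] toolx [-0.001 -0.    -1.   ] jawdir -86.47 q [ 9. 23. 94. -0. 63. 96.] F [-0.2  0.  -0.2] T [-0.06  0.   -0.02] w 0.5
```

View pics/c16.png

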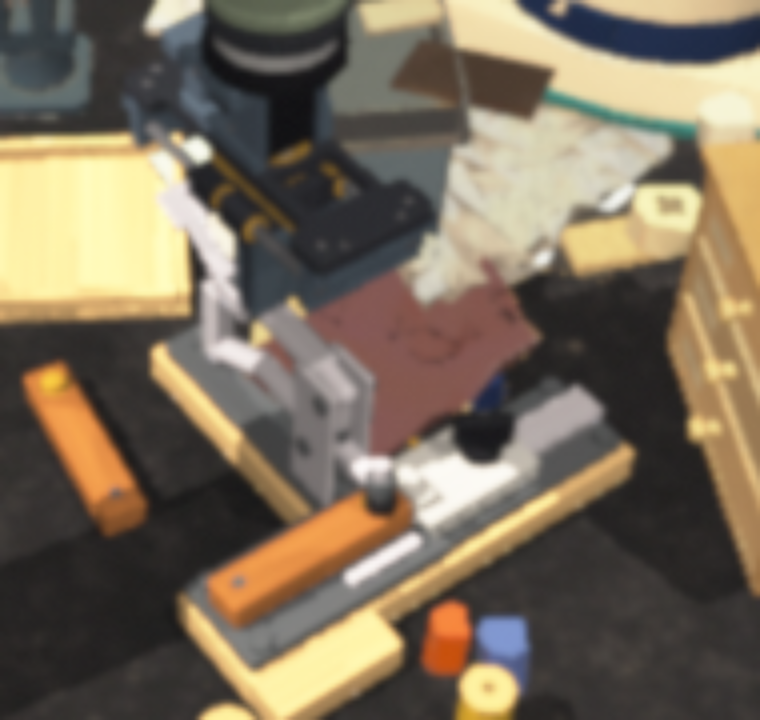

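```bash
python3 -m creep '[{"translation":[0,0,-0.2],"delta_rot":[0,0,0]},{"translation":[0,0,-0.2],"delta_rot":[0,0,0]},{"translation":[0,0,0],"delta_rot":[0,0,0]}]';python3 -c "
from h import *; st()"; python3 -m creep '[{"translation":[0,0,-0.1],"delta_rot":[0,0,0]},{"translation":[0,0,-0.1],"delta_rot":[0,0,0]},{"translation":[0,0,0],"delta_rot":[0,0,0]},{"translation":[0,0,0],"delta_rot":[0,0,0]}]';python3 -c "
from h import *; st()"
```

```text
time_s: 19.97
ee_pos: [581.6, 106.0, 145.6]
ee_rot: [-168.3, 90.0, 15.2]
force: [-1.7, 0.2, 4.1]
gripper_width: 0.1
t 19.97 pos [581.6 106.  145.6] toolx [ 0.001  0.    -1.   ] jawdir -86.47 q [ 9. 23. 95.  0. 62. 96.] F [-1.7  0.2  4.1] T [ 0.03  0.25 -0.05] w 0.1
time_s: 20.3
ee_pos: [581.7, 106.0, 145.5]
ee_rot: [-172.9, 89.9, 10.6]
force: [-3.7, -0.9, 12.9]
gripper_width: 0.1
t 20.3 pos [581.7 106.  145.5] toolx [ 0.002  0.    -1.   ] jawdir -86.47 q [ 9. 23. 95.  0. 62. 96.] F [-3.7 -0.9 12.9] T [-0.09  0.8   0.01] w 0.1
```

```bash
python3 -m creep '[{"translation":[0,0,2.5],"delta_rot":[0,0,0]},{"translation":[-0.2,2.9,1],"delta_rot":[0,0,0]},{"translation":[-0.3,2.9,0],"delta_rot":[0,0,0]},{"translation":[-0.2,2.9,0],"delta_rot":[0,0,0]},{"translation":[0,0,0],"delta_rot":[0,0,0]}]';python3 -c "
from h import *
p=look(17)
st()
p,d=optics.grab_frame('scene'); cv2.imwrite('pics/scene17.png',p[:,:,::-1])
cv2.imwrite('pics/c17.png',cv2.resize(p[130:310,250:440,::-1],None,fx=4,fy=4))"
```

```text
time_s: 20.72
ee_pos: [574.3, 197.5, 178.1]
ee_rot: [-114.9, 89.8, 68.9]
force: [-0.3, 0.7, -0.8]
gripper_width: 0.5
bar c [533.7  -3.6] [106.6  29. ] 3.5
t 20.77 pos [574.2 195.2 177.8] toolx [ 0.  0. -1.] jawdir -86.28 q [ 18.  23.  90.   0.  67. 104.] F [ 0.   0.4 -0.1] T [-0.05 -0.02 -0.03] w 0.4
```

View pics/c17.png

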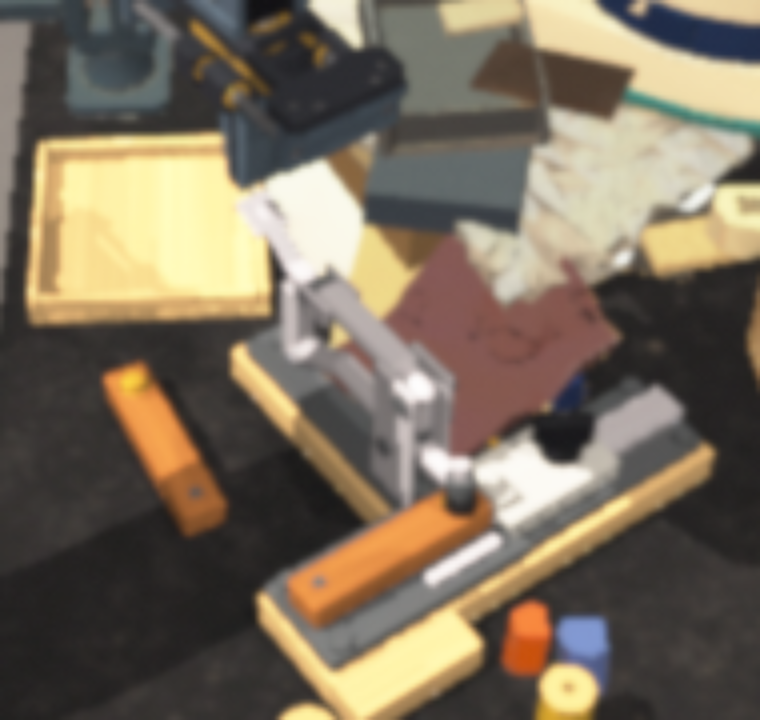

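View pics/topc17.png

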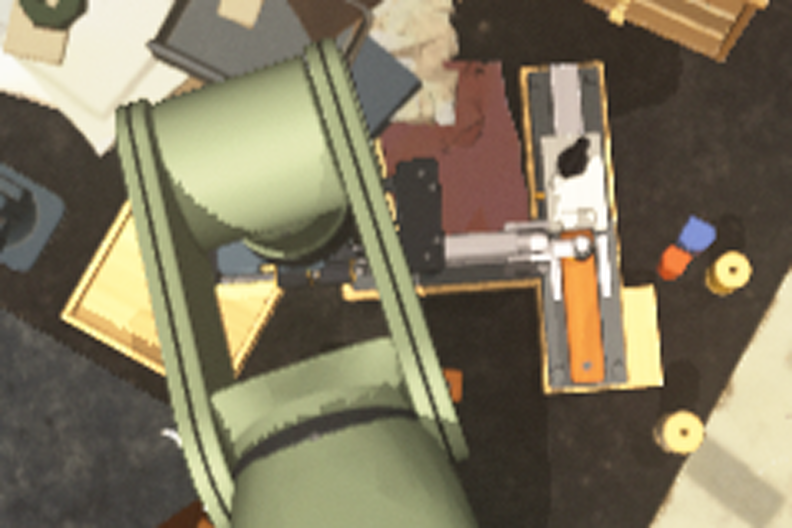

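```bash
python3 -m creep '[{"translation":[0,-0.1,-1],"delta_rot":[0,0,0]},{"translation":[0,0,-1],"delta_rot":[0,0,0]},{"translation":[0,0,-0.6],"delta_rot":[0,0,0]},{"translation":[0,0,-0.6],"delta_rot":[0,0,0]},{"translation":[0,0,-0.6],"delta_rot":[0,0,0]}]';python3 -c "
from h import *; st()"; python3 -m creep '[{"translation":[0,0,-0.5],"delta_rot":[0,0,0]},{"translation":[0,0,-0.5],"delta_rot":[0,0,0]},{"translation":[0,0,-0.3],"delta_rot":[0,0,0]},{"translation":[0,0,0],"delta_rot":[0,0,0]}]';python3 -c "
from h import *; st()
p,d=optics.grab_frame('scene'); cv2.imwrite('pics/scene18.png',p[:,:,::-1])
cv2.imwrite('pics/c18.png',cv2.resize(p[130:310,250:440,::-1],None,fx=4,fy=4))"
```

```text
time_s: 21.23
ee_pos: [574.0, 191.8, 139.4]
ee_rot: [-36.2, 89.9, 147.3]
force: [-2.1, 0.6, 2.8]
gripper_width: 0.3
t 21.23 pos [574.  191.8 139.4] toolx [-0.001  0.001 -1.   ] jawdir -86.53 q [ 17.  25.  93.   0.  62. 104.] F [-2.1  0.6  2.8] T [0.17 0.26 0.02] w 0.3
time_s: 21.57
ee_pos: [574.1, 191.8, 126.0]
ee_rot: [26.0, 89.9, -150.5]
force: [-0.5, -0.7, 2.6]
gripper_width: 0.3
t 21.57 pos [574.1 191.8 126. ] toolx [-0.001 -0.001 -1.   ] jawdir -86.47 q [ 17.  25.  94.  -0.  61. 104.] F [-0.5 -0.7  2.6] T [-0.05  0.07  0.  ] w 0.3
```

View pics/c18.png

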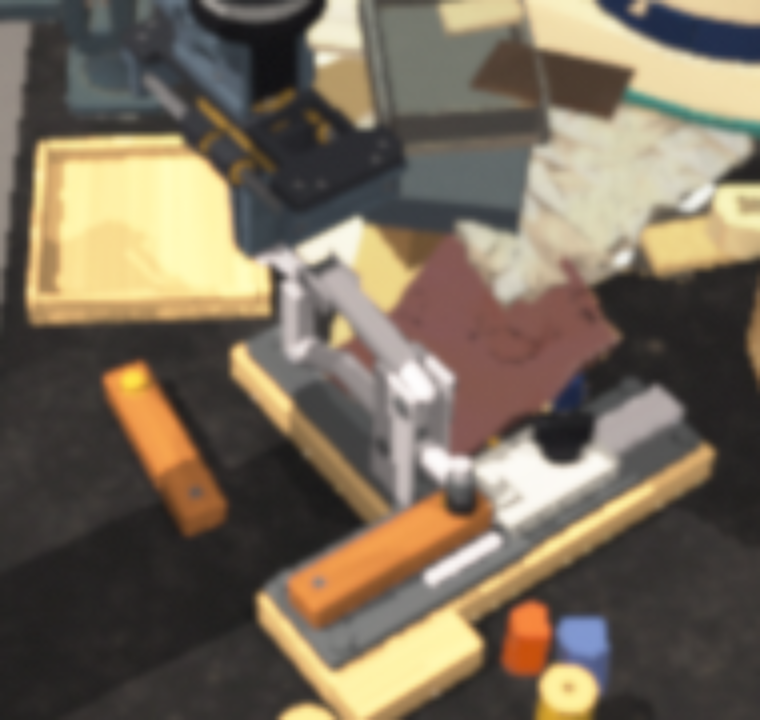

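```bash
python3 -m creep '[{"translation":[0,0,-0.2],"delta_rot":[0,0,0]},{"translation":[0,0,-0.1],"delta_rot":[0,0,0]},{"translation":[0,0,0],"delta_rot":[0,0,0]}]';python3 -c "
from h import *; st()"; python3 -m creep '[{"translation":[0,0,1],"delta_rot":[0,0,0]},{"translation":[0,0.3,3],"delta_rot":[0,0,0]},{"translation":[0,0.3,4],"delta_rot":[0,0,0]},{"translation":[0,0.3,4],"delta_rot":[0,0,0]},{"translation":[0,0,2],"delta_rot":[0,0,0]}]';python3 -c "
from h import *; st()
p,d=optics.grab_frame('scene'); cv2.imwrite('pics/scene19.png',p[:,:,::-1])
cv2.imwrite('pics/c19.png',cv2.resize(p[130:310,250:440,::-1],None,fx=4,fy=4))"
```

```text
time_s: 21.87
ee_pos: [574.4, 192.1, 123.9]
ee_rot: [164.6, 90.0, -11.9]
force: [-0.4, -0.3, 1.9]
gripper_width: 0.5
t 21.87 pos [574.4 192.1 123.9] toolx [ 0. -0. -1.] jawdir -86.45 q [ 17.  26.  94.  -0.  60. 104.] F [-0.4 -0.3  1.9] T [-0.04  0.04 -0.02] w 0.5
time_s: 22.28
ee_pos: [575.8, 202.1, 270.2]
ee_rot: [-163.1, 89.5, 20.4]
force: [0.5, 0.0, 0.4]
gripper_width: 0.3
t 22.28 pos [575.8 202.1 270.2] toolx [ 0.008  0.003 -1.   ] jawdir -86.43 q [ 18.  20.  81.   0.  78. 105.] F [0.5 0.  0.4] T [ 0.05 -0.02  0.02] w 0.3
```

View pics/c19.png

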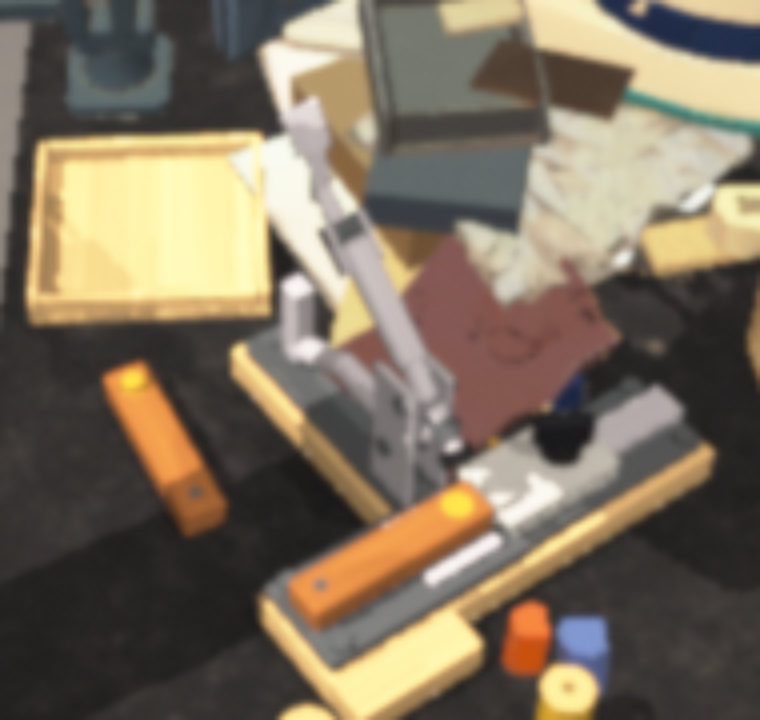

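```bash
python3 -m creep '[{"translation":[-1.6,-3.5,0],"delta_rot":[0,0,0]},{"translation":[-1.6,-3.5,0],"delta_rot":[0,0,0]},{"translation":[-1.6,-3.5,0],"delta_rot":[0,0,0]},{"translation":[-1,-3.5,0],"delta_rot":[0,0,0]},{"translation":[-1,-3.5,0],"delta_rot":[0,0,0]}]' 0 30;python3 -m creep '[{"translation":[0,-3,-1],"delta_rot":[0,0,0]},{"translation":[0,0,-4],"delta_rot":[0,0,0]},{"translation":[0,0,-4],"delta_rot":[0,0,0]},{"translation":[0,0,-4],"delta_rot":[0,0,0]},{"translation":[0,0,-2],"delta_rot":[0,0,0]}]';python3 -c "
from h import *; st()"
```

```text
time_s: 22.75
ee_pos: [505.1, 24.8, 264.4]
ee_rot: [165.5, 90.0, -10.9]
force: [0.6, -1.1, 1.0]
gripper_width: 30.9
time_s: 23.17
ee_pos: [503.4, -4.3, 110.3]
ee_rot: [-5.0, 89.6, 178.5]
force: [-1.4, -0.3, -0.8]
gripper_width: 45.6
t 23.17 pos [503.4  -4.3 110.3] toolx [-0.006  0.    -1.   ] jawdir -86.51 q [ -2.  18. 108.  -0.  54.  85.] F [-1.4 -0.3 -0.8] T [ 0.02  0.04 -0.04] w 45.6
```

```bash
python3 -m creep '[{"translation":[0,0,-2.5],"delta_rot":[0,0,0]},{"translation":[0,0,-2],"delta_rot":[0,0,0]},{"translation":[0,0,-0.8],"delta_rot":[0,0,0]},{"translation":[0,0,0],"delta_rot":[0,0,0]},{"translation":[0,0,0],"delta_rot":[0,0,0]}]';python3 -c "
from h import *; st()"; python3 -m creep '[{"translation":[0,0,0],"delta_rot":[0,0,0]},{"translation":[0,0,0],"delta_rot":[0,0,0]},{"translation":[0,0,0],"delta_rot":[0,0,0]},{"translation":[0,0,0],"delta_rot":[0,0,0]}]' -1 30;python3 -c "
from h import *; st()"
```

```text
time_s: 23.58
ee_pos: [506.8, -4.0, 61.5]
ee_rot: [169.0, 90.0, -7.5]
force: [0.1, 0.1, 0.9]
gripper_width: 45.9
t 23.58 pos [506.8  -4.   61.5] toolx [ 0.001 -0.    -1.   ] jawdir -86.46 q [ -2.  22. 112.  -0.  46.  85.] F [0.1 0.1 0.9] T [-0.    0.   -0.01] w 45.9
time_s: 23.92
ee_pos: [507.1, -4.0, 62.1]
ee_rot: [171.5, 89.9, -5.0]
force: [-0.7, -0.0, 4.7]
gripper_width: 27.2
t 23.92 pos [507.1  -4.   62.1] toolx [ 0.002 -0.    -1.   ] jawdir -86.45 q [ -2.  22. 112.  -0.  46.  85.] F [-0.7 -0.   4.7] T [0.03 0.12 0.03] w 27.2
```

```bash
python3 -m creep '[{"translation":[0,0,0],"delta_rot":[0,0,0]},{"translation":[0,0,0],"delta_rot":[0,0,0]},{"translation":[0,0,-0.4],"delta_rot":[0,0,0]},{"translation":[0,0,-0.3],"delta_rot":[0,0,0]},{"translation":[0,0,0],"delta_rot":[0,0,0]}]' -0.1;python3 -m creep '[{"translation":[0,0,0],"delta_rot":[0,0,0]},{"translation":[0,0,0],"delta_rot":[0,0,0]},{"translation":[0,0,0],"delta_rot":[0,0,0]},{"translation":[0,0,0],"delta_rot":[0,0,0]}]' -1 30;python3 -c "
from h import *; st()"; python3 -m creep '[{"translation":[0,0,0.4],"delta_rot":[0,0,0]},{"translation":[0,0,0.6],"delta_rot":[0,0,0]},{"translation":[-1,-0.06,0],"delta_rot":[0,0,0]},{"translation":[-2,-0.12,0],"delta_rot":[0,0,0]},{"translation":[-2,-0.12,0],"delta_rot":[0,0,0]}]';python3 -c "
from h import *; st()"
```

```text
time_s: 24.33
ee_pos: [505.6, -3.9, 53.1]
ee_rot: [-2.7, 89.9, -179.2]
force: [0.5, 0.0, -0.4]
gripper_width: 41.1
time_s: 24.67
ee_pos: [506.2, -4.0, 53.9]
ee_rot: [12.9, 90.0, -163.6]
force: [0.7, 0.2, -0.3]
gripper_width: 28.1
t 24.67 pos [506.2  -4.   53.9] toolx [-0. -0. -1.] jawdir -86.46 q [ -2.  23. 112.  -0.  45.  85.] F [ 0.7  0.2 -0.3] T [0.01 0.02 0.05] w 28.1
time_s: 25.08
ee_pos: [455.5, -7.0, 64.2]
ee_rot: [157.0, 90.0, -19.5]
force: [-0.9, -0.8, -1.1]
gripper_width: 28.0
t 25.08 pos [455.5  -7.   64.2] toolx [ 0. -0. -1.] jawdir -86.45 q [ -2.  18. 118.  -0.  44.  84.] F [-0.9 -0.8 -1.1] T [ 0.01  0.07 -0.07] w 28.0
```

```bash
python3 -m creep '[{"translation":[-2,-0.1,0],"delta_rot":[0,0,0]},{"translation":[-1,-0.1,0.5],"delta_rot":[0,0,0]},{"translation":[0,0,3],"delta_rot":[0,0,0]},{"translation":[0,0,3],"delta_rot":[0,0,0]},{"translation":[0,0,0],"delta_rot":[0,0,0]}]'
python3 - <<'E'
from h import *
P=cloud("top",np.load("pics/top0.npy"))
for x in range(460,720,20):
    print(x,[int(np.nanmax(np.append(P[(abs(P[...,0]-x)<10)&(abs(P[...,1]-y)<10)][:,2],-9))) for y in range(200,440,20)])
st()
E
```

```text
time_s: 25.5
ee_pos: [429.9, -9.2, 134.3]
ee_rot: [173.4, 89.3, -3.0]
force: [0.3, -0.2, -0.6]
gripper_width: 27.6
460 [5, 4, 3, 5, 4, 24, 24, 4, 1, -9, -9, -9]
480 [29, 29, 5, 4, 3, 24, 24, 26, 23, 2, 3, -9]
500 [26, 24, 3, 4, 25, 23, 10, 23, 25, 26, 21, 4]
520 [7, 4, 4, 4, 25, 10, 9, 11, 10, 19, 25, 25]
540 [3, 5, 6, 24, 22, 11, 9, 8, 12, 10, 10, 21]
560 [33, 3, 19, 23, 10, 11, 9, 9, 9, 9, 11, 25]
580 [39, 5, 23, 20, 12, 10, 9, 9, 11, 10, 13, 23]
600 [38, 4, 27, 21, 10, 9, 10, 10, 9, 9, 28, 22]
620 [22, 6, 5, 28, 25, 22, 10, 11, 11, 21, 24, 5]
640 [116, 22, 22, 20, 25, 24, 25, 18, 15, 24, 2, 2]
660 [120, 120, 21, 17, 18, 19, 20, 24, 25, 118, 111, 4]
680 [153, 159, 160, 122, 91, 85, 85, 84, 113, 124, 117, 111]
700 [152, 128, 160, 159, 161, 85, 86, 114, 124, 126, 121, 117]
t 25.5 pos [429.9  -9.2 134.3] toolx [ 0.012 -0.001 -1.   ] jawdir -86.47 q [ -3.  10. 116.  -0.  53.  84.] F [ 0.3 -0.2 -0.6] T [ 0.08 -0.04  0.01] w 27.6
```

```bash
python3 -m creep '[{"translation":[0,3.2,0],"delta_rot":[0,0,0.112]},{"translation":[0,3.2,0],"delta_rot":[0,0,0.112]},{"translation":[0,3.2,0],"delta_rot":[0,0,0.112]},{"translation":[0,3.2,0],"delta_rot":[0,0,0.112]},{"translation":[0,3.2,0],"delta_rot":[0,0,0.112]}]'; python3 -m creep '[{"translation":[0.5,2.9,0],"delta_rot":[0,0,0.112]},{"translation":[0.5,2.9,0],"delta_rot":[0,0,0.112]},{"translation":[0.5,2.9,0],"delta_rot":[0,0,0.112]},{"translation":[1,2.9,0],"delta_rot":[0,0,0.108]},{"translation":[2,2.9,0],"delta_rot":[0,0,0]}]';python3 -c "
from h import *; st()
p=look(20)"
```

```text
time_s: 25.92
ee_pos: [426.1, 152.4, 129.3]
ee_rot: [153.2, 89.9, 9.1]
force: [0.1, -1.1, -0.0]
gripper_width: 27.3
time_s: 26.33
ee_pos: [469.6, 297.2, 129.0]
ee_rot: [-33.8, 89.9, -152.5]
force: [0.6, -0.7, -1.0]
gripper_width: 27.8
t 26.33 pos [469.6 297.2 129. ] toolx [-0.002 -0.001 -1.   ] jawdir -28.64 q [ 31.  21. 100.   0.  58.  60.] F [ 0.6 -0.7 -1. ] T [-0.06 -0.08 -0.03] w 27.8
bar c [482.9 161.9] [124.7  29.3] 84.4
bar c [595.9 300.4] [121.5  35.1] 64.8
stud? (290.9, 223.2) 19.5 [487.4 206.4  28. ]
```

View pics/topc20.png

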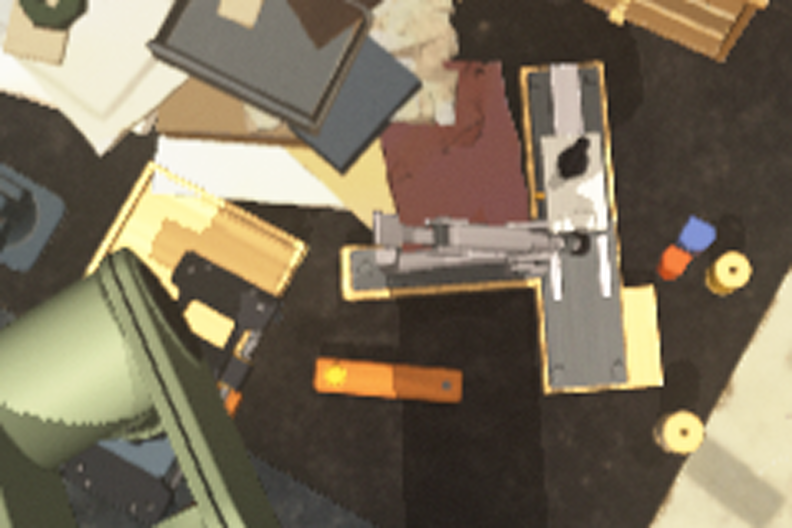

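```bash
python3 -m creep '[{"translation":[3,0,-1],"delta_rot":[0,0,0]},{"translation":[3,0,-1],"delta_rot":[0,0,0]},{"translation":[2.6,0.1,-1],"delta_rot":[0,0,0]},{"translation":[1,0,-1],"delta_rot":[0,0,0]},{"translation":[0,0,0],"delta_rot":[0,0,0]}]' -1 40;python3 -c "
from h import *; st()
p,d=optics.grab_frame('scene'); cv2.imwrite('pics/scene21.png',p[:,:,::-1])
cv2.imwrite('pics/c21.png',cv2.resize(p[130:280,220:400,::-1],None,fx=4,fy=4))"
```

```text
time_s: 26.8
ee_pos: [568.1, 296.1, 86.3]
ee_rot: [-28.4, 89.8, -147.4]
force: [-0.9, -0.6, -1.4]
gripper_width: 27.9
t 26.8 pos [568.1 296.1  86.3] toolx [-0.002 -0.002 -1.   ] jawdir -29.03 q [27. 31. 91. -0. 58. 56.] F [-0.9 -0.6 -1.4] T [-0.1  -0.01  0.03] w 27.9
```

View pics/c21.png

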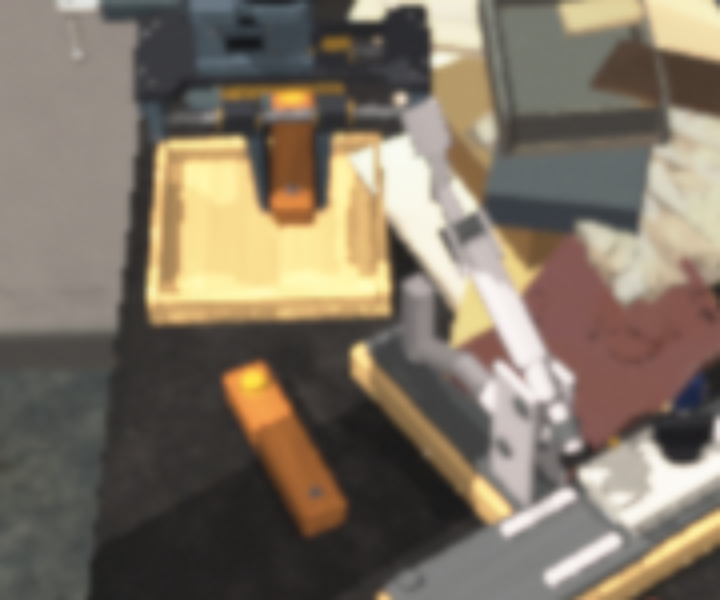

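```bash
python3 -m creep '[{"translation":[0,0.1,-2],"delta_rot":[0,0,0]},{"translation":[0,0,-2],"delta_rot":[0,0,0]},{"translation":[0,0,-1.5],"delta_rot":[0,0,0]},{"translation":[0,0,-0.3],"delta_rot":[0,0,0]},{"translation":[0,0,0],"delta_rot":[0,0,0]}]';python3 -c "
from h import *; st()
p,d=optics.grab_frame('scene'); cv2.imwrite('pics/scene22.png',p[:,:,::-1])
cv2.imwrite('pics/c22.png',cv2.resize(p[130:280,220:400,::-1],None,fx=4,fy=4))"
```

```text
time_s: 27.27
ee_pos: [565.5, 297.7, 30.6]
ee_rot: [-36.9, 89.8, -155.8]
force: [-0.3, -0.3, -1.2]
gripper_width: 27.5
t 27.27 pos [565.5 297.7  30.6] toolx [-0.002 -0.001 -1.   ] jawdir -28.91 q [27. 34. 95.  0. 52. 56.] F [-0.3 -0.3 -1.2] T [-0.13 -0.03  0.02] w 27.5
```

View pics/c22.png

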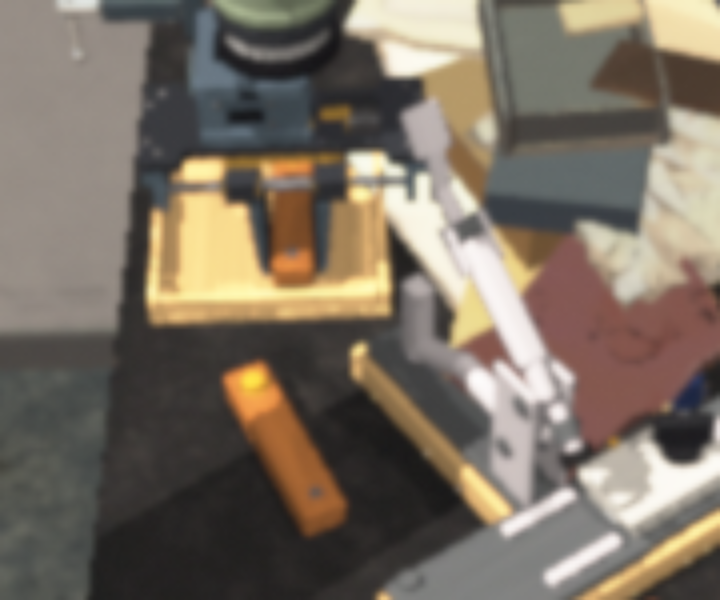

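Lower the last 6 mm, open a little, go up.

```bash
python3 -m creep '[{"translation":[0,0,-0.4],"delta_rot":[0,0,0]},{"translation":[0,0,-0.2],"delta_rot":[0,0,0]},{"translation":[0,0,0],"delta_rot":[0,0,0]}]';python3 -m creep '[{"translation":[0,0,0],"delta_rot":[0,0,0]},{"translation":[0,0,0],"delta_rot":[0,0,0]},{"translation":[0,0,0],"delta_rot":[0,0,0]},{"translation":[0,0,2],"delta_rot":[0,0,0]},{"translation":[0,0,3],"delta_rot":[0,0,0]}]' -0.1;python3 -m creep '[{"translation":[-1,0,3],"delta_rot":[0,0,0]},{"translation":[-4,-0.5,1],"delta_rot":[0,0,0]},{"translation":[-4,-0.5,0],"delta_rot":[0,0,0]},{"translation":[-3,-2,0],"delta_rot":[0,0,0]},{"translation":[-2,-2,0],"delta_rot":[0,0,0]}]';python3 -c "
from h import *; st()
p=look(23)"
```

```text
time_s: 27.57
ee_pos: [567.3, 298.1, 25.5]
ee_rot: [141.3, 90.0, 22.4]
force: [-0.0, -0.2, -1.2]
gripper_width: 27.8
time_s: 27.98
ee_pos: [565.3, 297.0, 72.6]
ee_rot: [-33.9, 89.6, -152.8]
force: [1.4, 0.1, -0.2]
gripper_width: 40.9
time_s: 28.4
ee_pos: [424.2, 247.5, 115.4]
ee_rot: [-51.5, 90.0, -170.3]
force: [0.9, -1.5, 1.1]
gripper_width: 41.2
t 28.4 pos [424.2 247.5 115.4] toolx [-0.001 -0.    -1.   ] jawdir -28.82 q [ 29.  17. 110.   0.  53.  58.] F [ 0.9 -1.5  1.1] T [-0.07 -0.01  0.01] w 41.2
bar c [481.7 148.7] [98.1 29.3] 84.4
bar c [598.  307.7] [144.1 100.8] 48.7
stud? (234.1, 181.4) 23.5 [607.  368.1  28. ]
```

View pics/topc23.png

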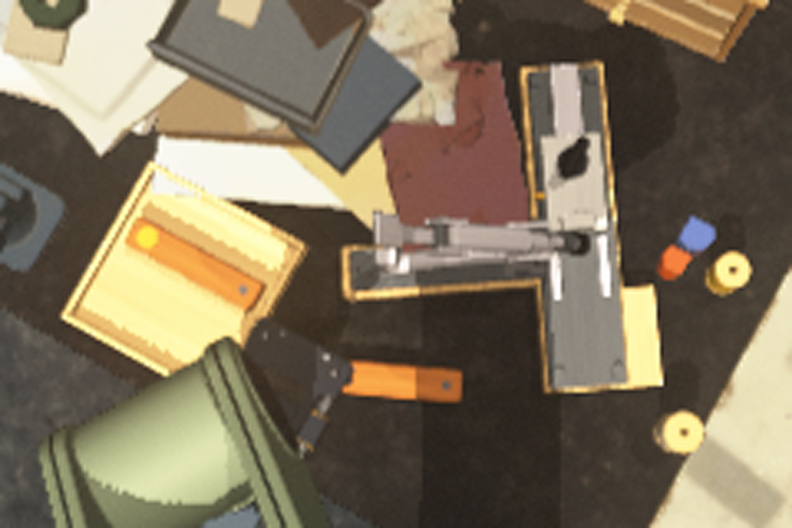

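```bash
python3 -m creep '[{"translation":[0.8,-2.2,0],"delta_rot":[0,0,0.1]},{"translation":[0.8,-2.2,0],"delta_rot":[0,0,0.1]},{"translation":[0.8,-2.2,0],"delta_rot":[0,0,0.1]},{"translation":[0.8,-2.1,0],"delta_rot":[0,0,0.1]},{"translation":[0,0,0],"delta_rot":[0,0,0]}]' 1 10;python3 -c "
from h import *; st()
p=look(24)
p,d=optics.grab_frame('scene'); cv2.imwrite('pics/scene24.png',p[:,:,::-1])
cv2.imwrite('pics/c24.png',cv2.resize(p[150:300,220:400,::-1],None,fx=4,fy=4))"
```

```text
time_s: 28.87
ee_pos: [460.7, 158.5, 115.4]
ee_rot: [68.2, 89.9, -27.8]
force: [0.2, 0.4, -0.5]
gripper_width: 71.3
t 28.87 pos [460.7 158.5 115.4] toolx [ 0.002 -0.001 -1.   ] jawdir -6.02 q [ 18.  17. 110.  -0.  53.  24.] F [ 0.2  0.4 -0.5] T [-0.05 -0.11 -0.04] w 71.3
bar c [566.4 341.7] [141.4 133.5] 61.5
stud? (229.1, 183.9) 26.0 [600.1 382.5  28. ]
```

View pics/c24.png

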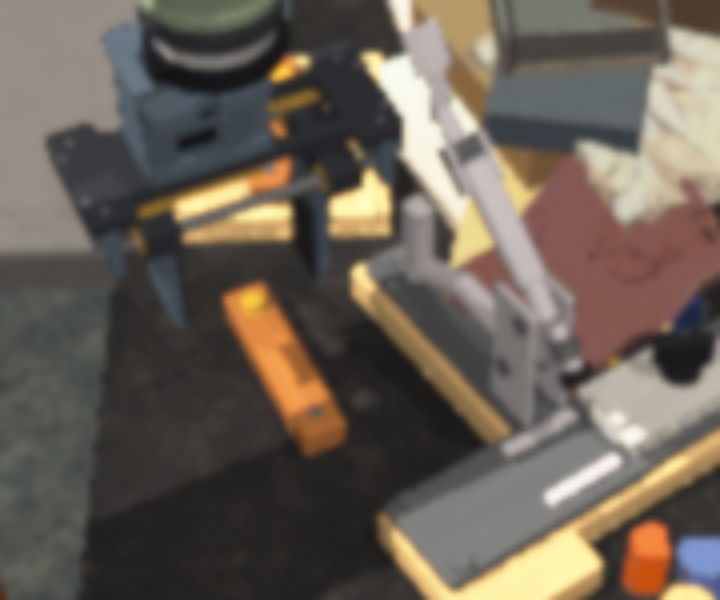

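View pics/topc24.png

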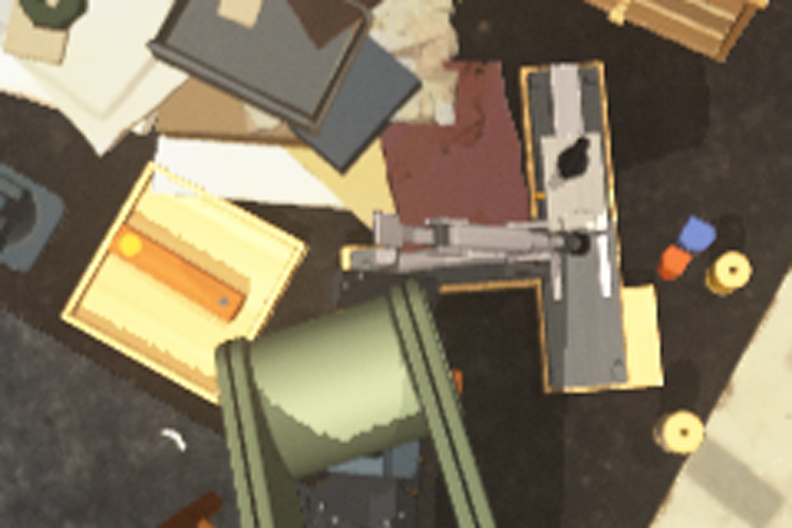

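```bash
python3 -m creep '[{"translation":[0,0,-2],"delta_rot":[0,0,0]},{"translation":[0,0,-3],"delta_rot":[0,0,0]},{"translation":[0,0,-3],"delta_rot":[0,0,0]},{"translation":[0,0,-1.2],"delta_rot":[0,0,0]},{"translation":[0,0,-0.4],"delta_rot":[0,0,0]}]';python3 -c "
from h import *; st()
p,d=optics.grab_frame('scene'); cv2.imwrite('pics/scene25.png',p[:,:,::-1])
cv2.imwrite('pics/c25.png',cv2.resize(p[150:300,220:400,::-1],None,fx=4,fy=4))"
```

```text
time_s: 29.38
ee_pos: [457.4, 161.5, 16.8]
ee_rot: [-68.7, 89.7, -164.8]
force: [-0.5, 0.0, 0.6]
gripper_width: 91.4
t 29.38 pos [457.4 161.5  16.8] toolx [-0.005 -0.001 -1.   ] jawdir -6.02 q [ 18.  24. 117.   0.  39.  24.] F [-0.5  0.   0.6] T [-0.07 -0.12 -0.01] w 91.4
```

View pics/c25.png

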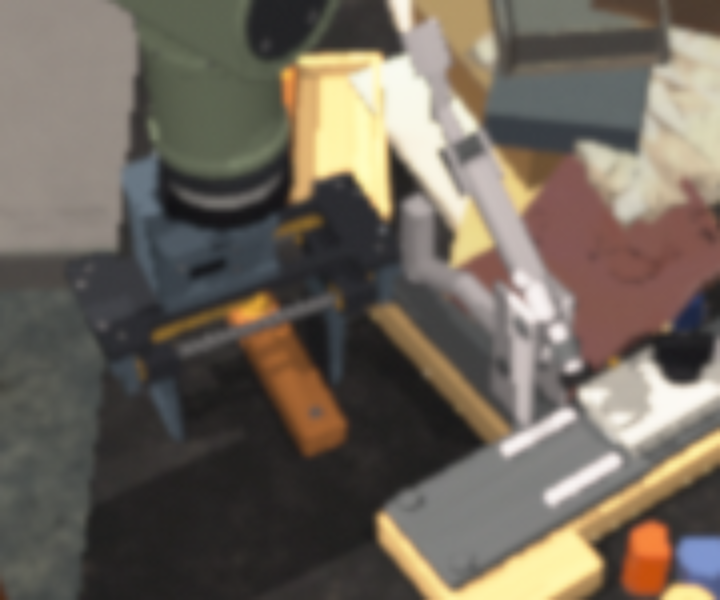

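```bash
python3 -m creep '[{"translation":[0,0,0],"delta_rot":[0,0,0]},{"translation":[0,0,0],"delta_rot":[0,0,0]},{"translation":[0,0,0],"delta_rot":[0,0,0]},{"translation":[0,0,0],"delta_rot":[0,0,0]},{"translation":[0,0,0],"delta_rot":[0,0,0]}]' -1 10;python3 -m creep '[{"translation":[0,0,0],"delta_rot":[0,0,0]},{"translation":[0,0,0],"delta_rot":[0,0,0]},{"translation":[0,0,0],"delta_rot":[0,0,0]},{"translation":[0,0,0],"delta_rot":[0,0,0]},{"translation":[0,0,0],"delta_rot":[0,0,0]}]';python3 -c "
from h import *; st()"; python3 -m creep '[{"translation":[0,0,0],"delta_rot":[0,0,0]},{"translation":[0,0,0],"delta_rot":[0,0,0]},{"translation":[0,0,0],"delta_rot":[0,0,0]},{"translation":[-0.15,-1.5,0],"delta_rot":[0,0,0]},{"translation":[-0.15,-1.8,0],"delta_rot":[0,0,0]}]' 0.1 30;python3 -c "
from h import *; st()
p,d=optics.grab_frame('scene'); cv2.imwrite('pics/scene26.png',p[:,:,::-1])
cv2.imwrite('pics/c26.png',cv2.resize(p[150:300,220:400,::-1],None,fx=4,fy=4))"
```

```text
time_s: 29.85
ee_pos: [460.6, 161.4, 20.0]
ee_rot: [111.5, 89.8, 15.5]
force: [2.6, -0.6, 0.6]
gripper_width: 60.9
time_s: 30.27
ee_pos: [459.4, 161.0, 19.0]
ee_rot: [97.1, 90.0, 1.0]
force: [1.1, -1.1, 4.7]
gripper_width: 28.1
t 30.27 pos [459.4 161.   19. ] toolx [ 0.  0. -1.] jawdir -6.02 q [ 18.  24. 117.  -0.  39.  24.] F [ 1.1 -1.1  4.7] T [-0.09 -0.34 -0.02] w 28.1
time_s: 30.68
ee_pos: [456.0, 128.4, 18.8]
ee_rot: [-92.6, 90.0, 171.4]
force: [0.2, -0.7, 0.4]
gripper_width: 49.9
t 30.68 pos [456.  128.4  18.8] toolx [-0.  0. -1.] jawdir -5.91 q [ 14.  23. 118.   0.  38.  20.] F [ 0.2 -0.7  0.4] T [-0.06 -0.1   0.06] w 49.9
```

View pics/c26.png

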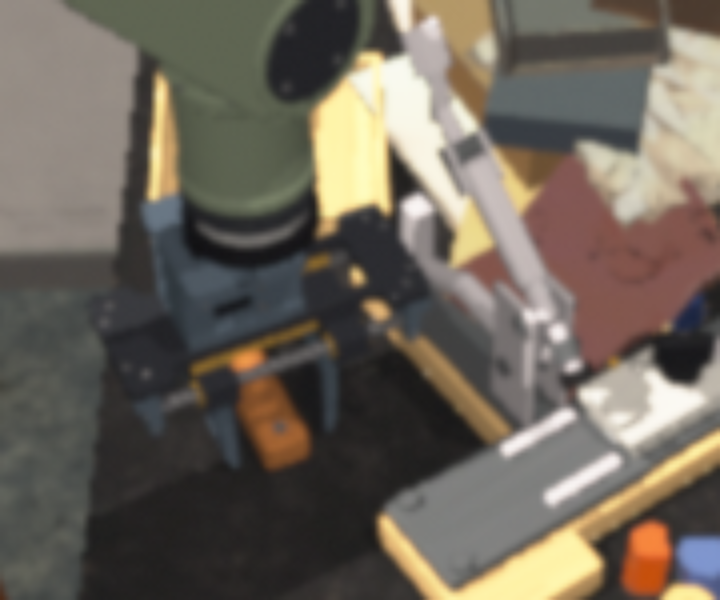

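```bash
python3 -m creep '[{"translation":[0,0,0],"delta_rot":[0,0,0]},{"translation":[0,0,0],"delta_rot":[0,0,0]},{"translation":[0,0,0],"delta_rot":[0,0,0]},{"translation":[0,0,0],"delta_rot":[0,0,0]},{"translation":[0,0,0],"delta_rot":[0,0,0]}]' -1 40;python3 -c "
from h import *; st()"; python3 -m creep '[{"translation":[0,0,1],"delta_rot":[0,0,0]},{"translation":[0,0,3],"delta_rot":[0,0,0]},{"translation":[0,0,3],"delta_rot":[0,0,0]},{"translation":[-0.3,-1.2,0],"delta_rot":[0,0,-0.1]},{"translation":[-0.3,-1.2,0],"delta_rot":[0,0,-0.1]}]';python3 -c "
from h import *; st()"
```

```text
time_s: 31.15
ee_pos: [456.4, 128.6, 19.0]
ee_rot: [129.9, 90.0, 33.9]
force: [-0.4, 0.0, -0.4]
gripper_width: 27.9
t 31.15 pos [456.4 128.6  19. ] toolx [ 0.  0. -1.] jawdir -5.99 q [ 14.  23. 118.   0.  38.  20.] F [-0.4  0.  -0.4] T [ 0.05 -0.08  0.04] w 27.9
time_s: 31.57
ee_pos: [451.6, 104.7, 90.7]
ee_rot: [119.1, 89.7, 11.4]
force: [-0.7, -0.1, -1.5]
gripper_width: 27.8
t 31.57 pos [451.6 104.7  90.7] toolx [ 0.004  0.001 -1.   ] jawdir -17.64 q [ 12.  16. 115.  -0.  48.  29.] F [-0.7 -0.1 -1.5] T [-0.11  0.03 -0.07] w 27.8
```

```bash
python3 -m creep '[{"translation":[-0.2,-1.1,0],"delta_rot":[0,0,-0.12]},{"translation":[-0.2,-1.1,0],"delta_rot":[0,0,-0.12]},{"translation":[-0.2,-1.1,0],"delta_rot":[0,0,-0.12]},{"translation":[-0.2,-1.1,0],"delta_rot":[0,0,-0.12]},{"translation":[-0.2,-1.2,0],"delta_rot":[0,0,-0.12]}]'; python3 -m creep '[{"translation":[-0.2,-1.1,0],"delta_rot":[0,0,-0.12]},{"translation":[-0.2,-1.2,0],"delta_rot":[0,0,-0.12]},{"translation":[0,-1.2,0],"delta_rot":[0,0,-0.12]},{"translation":[0,-1.2,0],"delta_rot":[0,0,-0.12]},{"translation":[0,-1.1,0],"delta_rot":[0,0,-0.12]}]';python3 -c "
from h import *; st()
p=look(27);  st()"
```

```text
time_s: 31.98
ee_pos: [440.0, 47.9, 88.8]
ee_rot: [-30.3, 90.0, -172.4]
force: [0.6, -0.3, -1.3]
gripper_width: 27.6
time_s: 32.4
ee_pos: [436.1, -10.3, 88.8]
ee_rot: [1.8, 90.0, -174.7]
force: [0.5, -0.6, -0.5]
gripper_width: 27.4
t 32.4 pos [436.1 -10.3  88.8] toolx [-0. -0. -1.] jawdir -86.54 q [ -3.  15. 118.  -0.  47.  84.] F [ 0.5 -0.6 -0.5] T [ 0.04  0.03 -0.02] w 27.4
bar c [565.7 341.3] [143.1 133.3] 61.0
stud? (229.0, 183.9) 27.0 [600.  382.8  28. ]
t 32.45 pos [436.2 -11.6  88.8] toolx [-0.    -0.001 -1.   ] jawdir -86.8 q [ -3.  15. 118.  -0.  47.  84.] F [ 0.  -0.4 -1.1] T [-0.05  0.05 -0.01] w 27.9
```

View pics/topc27.png

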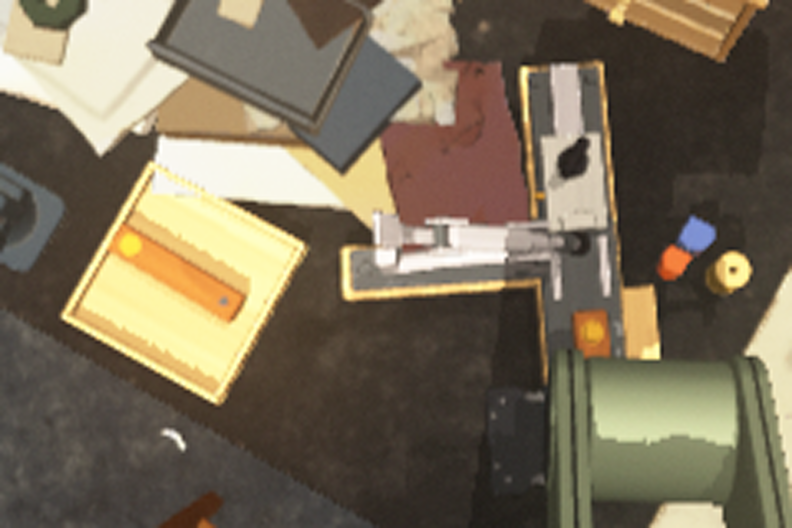

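```bash
python3 -m creep '[{"translation":[0,0.15,-1.5],"delta_rot":[0,0,0]},{"translation":[0,0,-0.8],"delta_rot":[0,0,0]},{"translation":[0,0,0],"delta_rot":[0,0,0]},{"translation":[0,0,0],"delta_rot":[0,0,0]}]';python3 -c "
from h import *; st()"; python3 -m creep '[{"translation":[1.3,0.08,0],"delta_rot":[0,0,0]},{"translation":[1.3,0.08,0],"delta_rot":[0,0,0]},{"translation":[1.3,0.08,0],"delta_rot":[0,0,0]},{"translation":[1.3,0.08,0],"delta_rot":[0,0,0]},{"translation":[1,0.06,0],"delta_rot":[0,0,0]}]';  python3 -m creep '[{"translation":[0,0,0],"delta_rot":[0,0,0]},{"translation":[0,0,0],"delta_rot":[0,0,0]}]'; python3 -c "
from h import *; st()"
```

```text
time_s: 32.78
ee_pos: [435.8, -8.1, 65.5]
ee_rot: [-5.4, 89.9, 178.5]
force: [-0.2, 1.1, -0.7]
gripper_width: 27.8
t 32.78 pos [435.8  -8.1  65.5] toolx [-0.002  0.    -1.   ] jawdir -86.15 q [ -3.  17. 120.  -0.  43.  84.] F [-0.2  1.1 -0.7] T [-0.    0.08  0.03] w 27.8
time_s: 33.2
ee_pos: [499.8, -4.3, 66.6]
ee_rot: [171.9, 89.9, -4.3]
force: [0.8, 0.0, -1.2]
gripper_width: 27.7
time_s: 33.37
ee_pos: [498.2, -4.5, 66.0]
ee_rot: [5.6, 90.0, -170.6]
force: [0.2, -0.7, -1.2]
gripper_width: 27.7
t 33.37 pos [498.2  -4.5  66. ] toolx [-0.001 -0.    -1.   ] jawdir -86.19 q [ -2.  21. 112.  -0.  47.  84.] F [ 0.2 -0.7 -1.2] T [-0.03  0.1   0.06] w 27.7
```

```bash
python3 -m creep '[{"translation":[0,-0.03,-0.4],"delta_rot":[0,0,-0.005]},{"translation":[0,0,-0.3],"delta_rot":[0,0,0]},{"translation":[0,0,-0.2],"delta_rot":[0,0,0]},{"translation":[0,0,-0.1],"delta_rot":[0,0,0]},{"translation":[0,0,0],"delta_rot":[0,0,0]}]';python3 -c "
from h import *; st()"; python3 -m creep '[{"translation":[0.2,0.01,0],"delta_rot":[0,0,0]},{"translation":[0.2,0.01,0],"delta_rot":[0,0,0]},{"translation":[0,0,0],"delta_rot":[0,0,0]},{"translation":[0,0,0],"delta_rot":[0,0,0]}]';python3 -c "
from h import *; st()"
```

```text
time_s: 33.78
ee_pos: [497.7, -5.0, 55.6]
ee_rot: [-1.1, 89.9, -177.6]
force: [-0.8, 0.1, -0.4]
gripper_width: 27.5
t 33.78 pos [497.7  -5.   55.6] toolx [-0.001 -0.    -1.   ] jawdir -86.52 q [ -2.  22. 113.  -0.  45.  85.] F [-0.8  0.1 -0.4] T [-0.    0.07  0.02] w 27.5
time_s: 34.12
ee_pos: [502.6, -4.8, 56.1]
ee_rot: [162.3, 90.0, -14.2]
force: [-0.6, 0.9, -1.1]
gripper_width: 28.0
t 34.12 pos [502.6  -4.8  56.1] toolx [ 0. -0. -1.] jawdir -86.51 q [ -2.  22. 112.  -0.  45.  85.] F [-0.6  0.9 -1.1] T [0.06 0.07 0.04] w 28.0
```

```bash
for i in 1 2 ; do :; done; python3 -m creep '[{"translation":[0.1,0.006,0],"delta_rot":[0,0,0]},{"translation":[0.1,0.006,0],"delta_rot":[0,0,0]},{"translation":[0,0,0],"delta_rot":[0,0,0]}]';python3 -c "
from h import *; st()"; python3 -m creep '[{"translation":[0.1,0.01,0],"delta_rot":[0,0,0]},{"translation":[0.1,0.01,0],"delta_rot":[0,0,0]},{"translation":[0,0,0],"delta_rot":[0,0,0]}]';python3 -c "
from h import *; st()"
```

```text
time_s: 34.37
ee_pos: [504.6, -4.7, 56.0]
ee_rot: [161.9, 90.0, -14.6]
force: [-0.0, -0.3, -0.8]
gripper_width: 27.5
t 34.37 pos [504.6  -4.7  56. ] toolx [ 0. -0. -1.] jawdir -86.52 q [ -2.  22. 112.  -0.  45.  85.] F [-0.  -0.3 -0.8] T [0.09 0.04 0.  ] w 27.5
time_s: 34.62
ee_pos: [506.1, -4.4, 55.9]
ee_rot: [2.0, 90.0, -174.5]
force: [-1.3, 0.1, -0.9]
gripper_width: 28.0
t 34.62 pos [506.1  -4.4  55.9] toolx [-0.001 -0.    -1.   ] jawdir -86.52 q [ -2.  22. 112.  -0.  46.  85.] F [-1.3  0.1 -0.9] T [-0.01  0.16  0.04] w 28.0
```

```bash
python3 -m creep '[{"translation":[0.1,0.006,0],"delta_rot":[0,0,0]},{"translation":[0.05,0,0],"delta_rot":[0,0,0]},{"translation":[0,0,0],"delta_rot":[0,0,0]}]';python3 -c "
from h import *; st()"
```

```text
time_s: 34.87
ee_pos: [506.2, -4.4, 55.7]
ee_rot: [-2.2, 89.8, -178.7]
force: [-4.5, -0.3, 1.7]
gripper_width: 27.4
t 34.87 pos [506.2  -4.4  55.7] toolx [-0.003 -0.    -1.   ] jawdir -86.52 q [ -2.  23. 112.  -0.  46.  85.] F [-4.5 -0.3  1.7] T [-0.08  0.66 -0.03] w 27.4
```

```bash
python3 -m creep '[{"translation":[-0.1,0,-0.05],"delta_rot":[0,0,0]},{"translation":[0,0,0],"delta_rot":[0,0,0]},{"translation":[0,0,0],"delta_rot":[0,0,0]}]' -0.1;python3 -m creep '[{"translation":[0,0,3],"delta_rot":[0,0,0]},{"translation":[0,0,3.5],"delta_rot":[0,0,0]},{"translation":[0,0,3.5],"delta_rot":[0,0,0]},{"translation":[0,0,3.5],"delta_rot":[0,0,0]},{"translation":[0,0,3.5],"delta_rot":[0,0,0]}]' -1 20;python3 -m creep '[{"translation":[2,2.2,0],"delta_rot":[0,0,0]},{"translation":[2,2.2,0],"delta_rot":[0,0,0]},{"translation":[2,2.2,0],"delta_rot":[0,0,0]},{"translation":[1.3,2.1,0],"delta_rot":[0,0,0]},{"translation":[0,0,0],"delta_rot":[0,0,0]}]';python3 -m creep '[{"translation":[0,0,0],"delta_rot":[0,0,0]},{"translation":[0,0,-1],"delta_rot":[0,0,0]},{"translation":[0,0,-1],"delta_rot":[0,0,0]},{"translation":[0,0,-1],"delta_rot":[0,0,0]},{"translation":[0,0,0],"delta_rot":[0,0,0]}]';python3 -c "
from h import *; st()
p,d=optics.grab_frame('scene'); cv2.imwrite('pics/scene28.png',p[:,:,::-1])
cv2.imwrite('pics/c28.png',cv2.resize(p[130:310,270:460,::-1],None,fx=4,fy=4))"
```

```text
time_s: 35.12
ee_pos: [507.7, -4.4, 55.7]
ee_rot: [174.3, 89.9, -2.2]
force: [0.4, 0.1, -0.2]
gripper_width: 40.5
time_s: 35.53
ee_pos: [507.1, -4.4, 227.5]
ee_rot: [171.9, 89.9, -4.6]
force: [0.1, -0.0, -0.9]
gripper_width: 10.5
time_s: 35.95
ee_pos: [582.7, 86.1, 225.3]
ee_rot: [-149.2, 89.8, 34.5]
force: [-0.7, 0.4, -0.6]
gripper_width: 0.4
time_s: 36.37
ee_pos: [577.7, 81.6, 192.5]
ee_rot: [6.4, 89.7, -170.2]
force: [-0.1, 0.2, -0.8]
gripper_width: 0.4
t 36.37 pos [577.7  81.6 192.5] toolx [-0.006 -0.001 -1.   ] jawdir -86.57 q [ 7. 21. 91. -0. 68. 94.] F [-0.1  0.2 -0.8] T [-0.01 -0.01  0.04] w 0.4
```

View pics/c28.png

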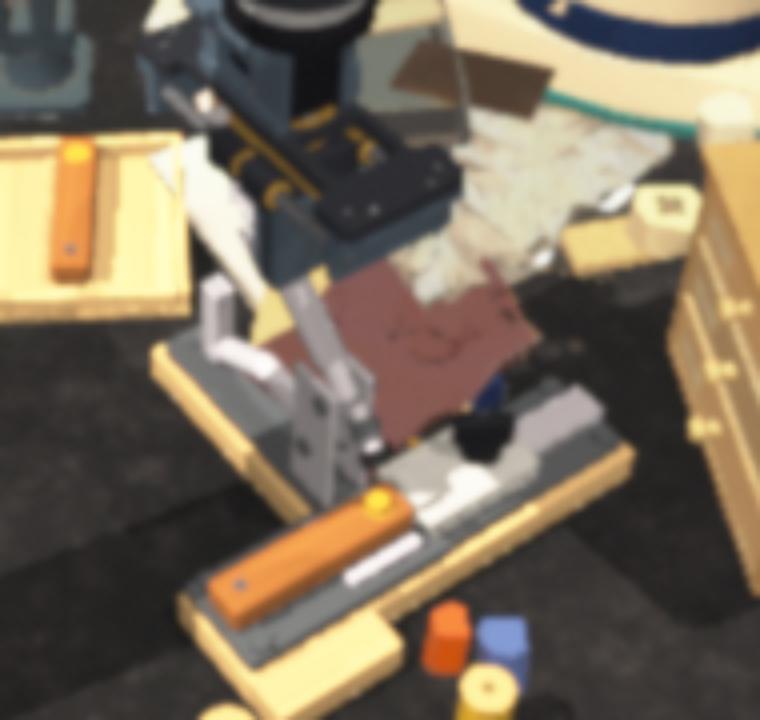

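```bash
python3 -m creep '[{"translation":[0.1,0.2,-0.6],"delta_rot":[0,0,0]},{"translation":[0,0.3,-0.6],"delta_rot":[0,0,0]},{"translation":[0,0.4,-0.5],"delta_rot":[0,0,0]},{"translation":[0,0.4,-0.5],"delta_rot":[0,0,0]},{"translation":[0,0.3,-0.5],"delta_rot":[0,0,0]}]'; python3 -m creep '[{"translation":[0,0.2,-0.5],"delta_rot":[0,0,0]},{"translation":[0,0.2,-0.5],"delta_rot":[0,0,0]},{"translation":[0,0.2,-0.5],"delta_rot":[0,0,0]},{"translation":[0,0.1,-0.4],"delta_rot":[0,0,0]},{"translation":[0,0,-0.3],"delta_rot":[0,0,0]}]';python3 -c "
from h import *; st()"; python3 -m creep '[{"translation":[0,0,-0.2],"delta_rot":[0,0,0]},{"translation":[0,0,-0.1],"delta_rot":[0,0,0]},{"translation":[0,0,0],"delta_rot":[0,0,0]},{"translation":[0,0,0],"delta_rot":[0,0,0]}]';python3 -c "
from h import *; st()"
```

```text
time_s: 36.83
ee_pos: [580.5, 98.1, 170.6]
ee_rot: [134.2, 89.9, -42.3]
force: [-4.5, -2.4, 8.3]
gripper_width: 0.4
time_s: 37.25
ee_pos: [581.0, 105.8, 146.4]
ee_rot: [-170.9, 89.9, 12.5]
force: [-0.5, 0.6, -0.1]
gripper_width: 0.5
t 37.25 pos [581.  105.8 146.4] toolx [ 0.001  0.    -1.   ] jawdir -86.52 q [ 9. 23. 95.  0. 62. 96.] F [-0.5  0.6 -0.1] T [ 0.01  0.05 -0.02] w 0.5
time_s: 37.58
ee_pos: [581.1, 105.7, 145.5]
ee_rot: [-165.3, 89.9, 18.2]
force: [-3.9, 0.3, 11.6]
gripper_width: 0.8
t 37.58 pos [581.1 105.7 145.5] toolx [ 0.002  0.001 -1.   ] jawdir -86.54 q [ 9. 23. 95.  0. 62. 96.] F [-3.9  0.3 11.6] T [-0.01  0.78  0.01] w 0.8
```

Locked again. Over to the release tab.

```bash
python3 -m creep '[{"translation":[0,0,2.5],"delta_rot":[0,0,0]},{"translation":[-0.2,2.9,1],"delta_rot":[0,0,0]},{"translation":[-0.3,2.9,0],"delta_rot":[0,0,0]},{"translation":[-0.2,2.8,0],"delta_rot":[0,0,0]},{"translation":[0,0,0],"delta_rot":[0,0,0]}]';python3 -c "
from h import *
st()
p,d=optics.grab_frame('scene'); cv2.imwrite('pics/scene29.png',p[:,:,::-1])
cv2.imwrite('pics/c29.png',cv2.resize(p[130:310,250:440,::-1],None,fx=4,fy=4))"; python3 -m creep '[{"translation":[0,0,-1],"delta_rot":[0,0,0]},{"translation":[0,0,-1],"delta_rot":[0,0,0]},{"translation":[0,0,-0.7],"delta_rot":[0,0,0]},{"translation":[0,0,-0.6],"delta_rot":[0,0,0]},{"translation":[0,0,-0.6],"delta_rot":[0,0,0]}]'; python3 -m creep '[{"translation":[0,0,-0.5],"delta_rot":[0,0,0]},{"translation":[0,0,-0.5],"delta_rot":[0,0,0]},{"translation":[0,0,-0.5],"delta_rot":[0,0,0]},{"translation":[0,0,0],"delta_rot":[0,0,0]},{"translation":[0,0,0],"delta_rot":[0,0,0]}]';python3 -c "
from h import *; st()"
```

```text
time_s: 38.0
ee_pos: [574.0, 195.9, 178.6]
ee_rot: [-120.2, 89.8, 63.5]
force: [0.6, -0.6, 0.5]
gripper_width: 0.0
t 38.0 pos [574.  195.9 178.6] toolx [ 0.002  0.003 -1.   ] jawdir -86.34 q [ 18.  23.  90.   0.  67. 104.] F [ 0.6 -0.6  0.5] T [ 0.01 -0.01 -0.03] w 0.0
time_s: 38.47
ee_pos: [573.6, 191.3, 138.8]
ee_rot: [-37.4, 89.9, 146.0]
force: [-0.7, 1.3, 4.6]
gripper_width: 0.3
time_s: 38.88
ee_pos: [573.6, 191.5, 124.0]
ee_rot: [16.0, 89.9, -160.6]
force: [-0.3, 0.8, 1.4]
gripper_width: 0.4
t 38.88 pos [573.6 191.5 124. ] toolx [-0.001 -0.    -1.   ] jawdir -86.52 q [ 17.  26.  94.  -0.  60. 104.] F [-0.3  0.8  1.4] T [-0.04  0.06  0.01] w 0.4
```

View pics/c29.png

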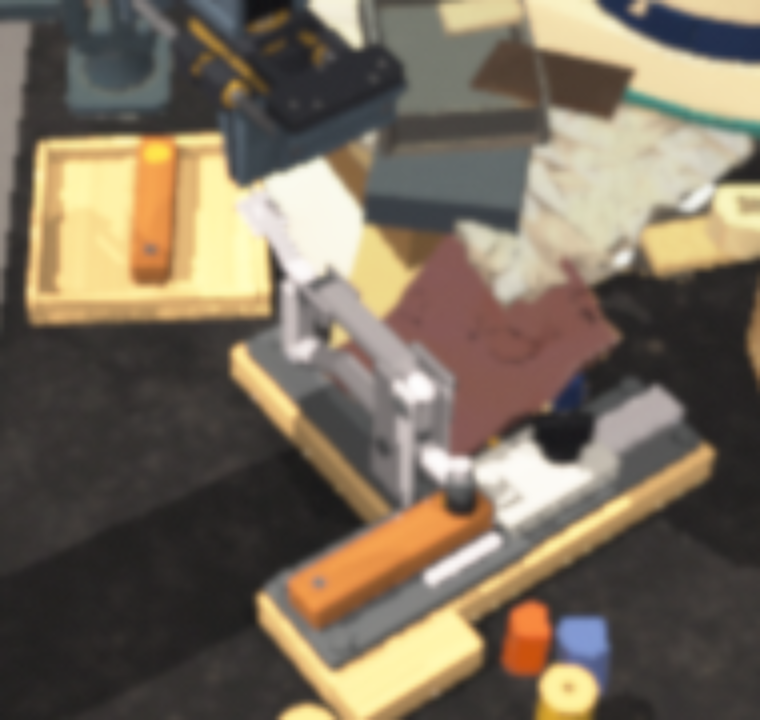

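Locked and pressed like the first one. Lift and return to the bar.

```bash
python3 -m creep '[{"translation":[0,0,1],"delta_rot":[0,0,0]},{"translation":[0,0.3,3],"delta_rot":[0,0,0]},{"translation":[0,0.3,4],"delta_rot":[0,0,0]},{"translation":[0,0.3,4],"delta_rot":[0,0,0]},{"translation":[0,0,2],"delta_rot":[0,0,0]}]';python3 -c "
from h import *; st()
p,d=optics.grab_frame('scene'); cv2.imwrite('pics/scene30.png',p[:,:,::-1])
cv2.imwrite('pics/c30.png',cv2.resize(p[130:310,250:440,::-1],None,fx=4,fy=4))"; python3 -m creep '[{"translation":[-1.6,-3.5,0],"delta_rot":[0,0,0]},{"translation":[-1.6,-3.5,0],"delta_rot":[0,0,0]},{"translation":[-1.6,-3.5,0],"delta_rot":[0,0,0]},{"translation":[-1,-3.5,0],"delta_rot":[0,0,0]},{"translation":[-1,-3.5,0],"delta_rot":[0,0,0]}]' 0 30;python3 -m creep '[{"translation":[0.2,-3,-1],"delta_rot":[0,0,0]},{"translation":[0,0,-4],"delta_rot":[0,0,0]},{"translation":[0,0,-4],"delta_rot":[0,0,0]},{"translation":[0,0,-4],"delta_rot":[0,0,0]},{"translation":[0,0,-2],"delta_rot":[0,0,0]}]';python3 -c "
from h import *; st()"
```

```text
time_s: 39.3
ee_pos: [575.4, 201.7, 270.9]
ee_rot: [-163.5, 89.5, 20.0]
force: [-0.0, 0.3, 0.5]
gripper_width: 0.1
t 39.3 pos [575.4 201.7 270.9] toolx [ 0.009  0.003 -1.   ] jawdir -86.49 q [ 18.  20.  81.   0.  79. 105.] F [-0.   0.3  0.5] T [ 0.02 -0.07  0.01] w 0.1
time_s: 39.77
ee_pos: [504.7, 24.4, 265.2]
ee_rot: [169.1, 89.9, -7.4]
force: [-0.3, -0.2, -0.2]
gripper_width: 30.6
time_s: 40.18
ee_pos: [505.0, -4.7, 111.0]
ee_rot: [-4.7, 89.7, 178.7]
force: [-0.7, 1.2, -0.3]
gripper_width: 45.7
t 40.18 pos [505.   -4.7 111. ] toolx [-0.006  0.    -1.   ] jawdir -86.56 q [ -2.  18. 108.  -0.  54.  85.] F [-0.7  1.2 -0.3] T [0.04 0.03 0.  ] w 45.7
```

View pics/c30.png

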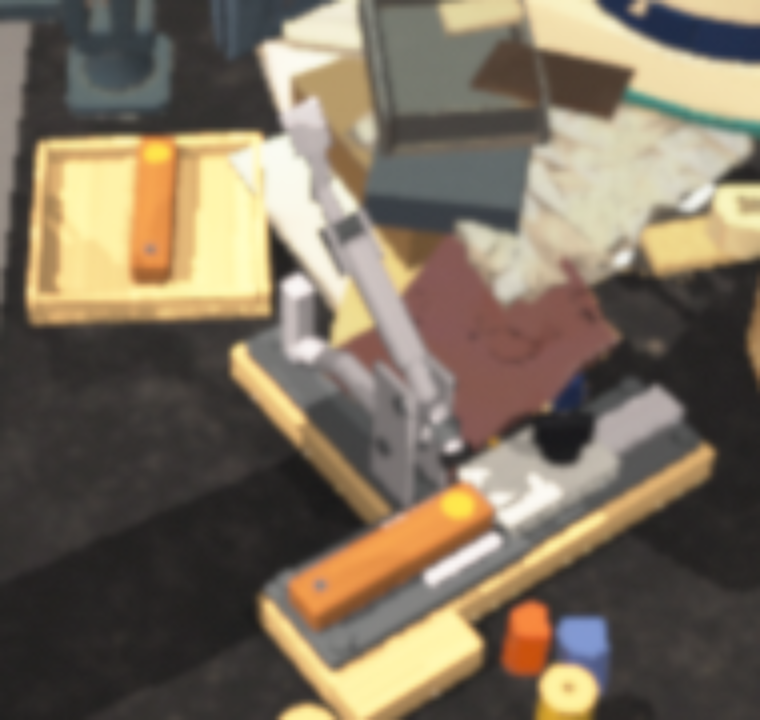

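```bash
python3 -m creep '[{"translation":[0,0,-2.5],"delta_rot":[0,0,0]},{"translation":[0,0,-2],"delta_rot":[0,0,0]},{"translation":[0,0,-1],"delta_rot":[0,0,0]},{"translation":[0,0,-0.5],"delta_rot":[0,0,0]},{"translation":[0,0,0],"delta_rot":[0,0,0]}]';python3 -m creep '[{"translation":[0,0,0],"delta_rot":[0,0,0]},{"translation":[0,0,0],"delta_rot":[0,0,0]},{"translation":[0,0,0],"delta_rot":[0,0,0]},{"translation":[0,0,0],"delta_rot":[0,0,0]}]' -1 40;python3 -c "
from h import *; st()"; python3 -m creep '[{"translation":[0,0,0.4],"delta_rot":[0,0,0]},{"translation":[0,0,0.6],"delta_rot":[0,0,0]},{"translation":[-1,-0.06,0],"delta_rot":[0,0,0]},{"translation":[-2,-0.12,0],"delta_rot":[0,0,0]},{"translation":[-2,-0.12,0],"delta_rot":[0,0,0]}]';python3 -m creep '[{"translation":[-2,-0.1,0],"delta_rot":[0,0,0]},{"translation":[-1,-0.1,0.5],"delta_rot":[0,0,0]},{"translation":[0,0,3],"delta_rot":[0,0,0]},{"translation":[0,0,3],"delta_rot":[0,0,0]},{"translation":[0,0,0],"delta_rot":[0,0,0]}]';python3 -c "
from h import *; st()"
```

```text
time_s: 40.6
ee_pos: [507.7, -4.3, 54.2]
ee_rot: [0.0, 90.0, -176.5]
force: [-0.4, 0.1, 0.5]
gripper_width: 45.5
time_s: 40.93
ee_pos: [508.7, -4.4, 55.7]
ee_rot: [173.1, 89.9, -3.4]
force: [-1.4, -0.7, 3.9]
gripper_width: 27.6
t 40.93 pos [508.7  -4.4  55.7] toolx [ 0.003 -0.    -1.   ] jawdir -86.51 q [ -2.  23. 112.  -0.  46.  85.] F [-1.4 -0.7  3.9] T [ 0.11  0.01 -0.02] w 27.6
time_s: 41.35
ee_pos: [456.7, -7.4, 64.5]
ee_rot: [23.4, 90.0, -153.2]
force: [0.2, 0.4, -1.6]
gripper_width: 27.6
time_s: 41.77
ee_pos: [431.3, -9.6, 134.7]
ee_rot: [173.3, 89.3, -3.2]
force: [2.0, -0.2, -1.0]
gripper_width: 27.9
t 41.77 pos [431.3  -9.6 134.7] toolx [ 0.012 -0.001 -1.   ] jawdir -86.52 q [ -3.  10. 116.  -0.  53.  84.] F [ 2.  -0.2 -1. ] T [ 0.05 -0.01  0.01] w 27.9
```

Run:
```python
from h import *
a=ray('top',229,183.9,28)[:2]; b=ray('top',190+223/3.3-.5,110+301/3.3-.5,28)[:2]
print(a,b,np.linalg.norm(a-b),np.degrees(np.arctan2(*(a-b)[::-1])))
d=(a-b)/np.linalg.norm(a-b); c=a-45*d
C=np.array([568.5,336.1]); u=np.radians(61); e=np.array([np.cos(u),np.sin(u)]); f=np.array([np.sin(u),-np.cos(u)])
print(c,(c-C)@e,(c-C)@f)
# tray corners precise
for uv in [(190,38),(505,215),(335,520),(18,345)]: print((uv[0],uv[1]),690-uv[1]/2.3,450-uv[0]/2.3)
for o in(34,-38,36): 
    print(o,C+o*f-32*e)
```

```text
[599.99502511 382.67916773] [551.34062344 302.04774845] 94.17365117658194 58.89248786163157
[576.74597351 344.15019681] 11.038588063133313 3.3092780815169074
(190, 38) 673.4782608695652 367.39130434782606
(505, 215) 596.5217391304348 230.43478260869563
(335, 520) 463.9130434782609 304.3478260869565
(18, 345) 540.0 442.17391304347825
34 [582.72316219 291.62864228]
-38 [519.75054328 326.53493494]
36 [584.47240161 290.65902304]
```

```bash
python3 -m creep '[{"translation":[0,3.3,0],"delta_rot":[0,0,0.11]},{"translation":[0,3.3,0],"delta_rot":[0,0,0.11]},{"translation":[0,3.3,0],"delta_rot":[0,0,0.11]},{"translation":[0,3.3,0],"delta_rot":[0,0,0.11]},{"translation":[0,3.3,0],"delta_rot":[0,0,0.11]}]'; python3 -m creep '[{"translation":[0.5,3.2,0],"delta_rot":[0,0,0.11]},{"translation":[0.5,3.2,0],"delta_rot":[0,0,0.11]},{"translation":[0.5,3.2,0],"delta_rot":[0,0,0.11]},{"translation":[1,3.2,0],"delta_rot":[0,0,0.09]},{"translation":[1.5,3.2,0],"delta_rot":[0,0,0]}]';python3 -c "
from h import *; st()
p=look(31)"
```

```text
time_s: 42.18
ee_pos: [427.5, 157.0, 129.7]
ee_rot: [149.1, 90.0, 4.4]
force: [1.1, -0.2, -0.0]
gripper_width: 27.6
time_s: 42.6
ee_pos: [466.8, 317.0, 129.4]
ee_rot: [-24.7, 89.9, -145.4]
force: [1.1, -0.6, -0.5]
gripper_width: 27.7
t 42.6 pos [466.8 317.  129.4] toolx [-0.001 -0.001 -1.   ] jawdir -30.7 q [33. 22. 99. -0. 59. 64.] F [ 1.1 -0.6 -0.5] T [-0.1  -0.09 -0.06] w 27.7
bar c [603.6 328.7] [142.8  79.3] 72.6
stud? (228.2, 183.0) 13.5 [602.5 385.   28. ]
```

View pics/topc31.png

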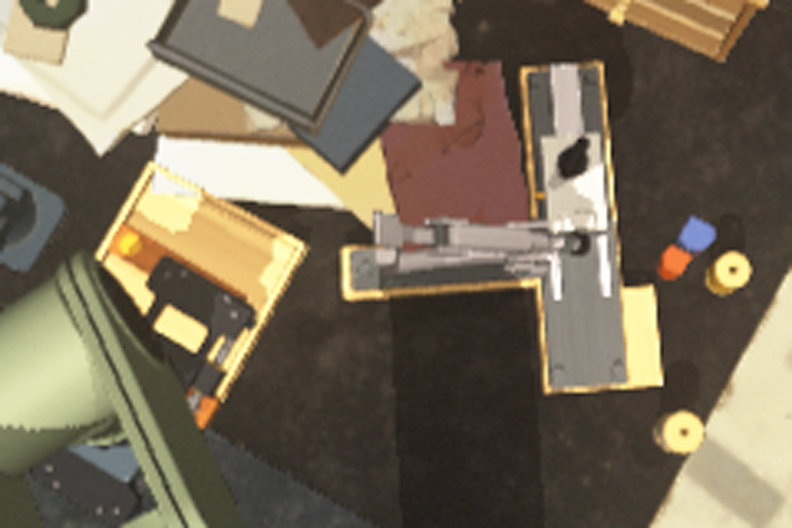

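```bash
python3 -m creep '[{"translation":[3,0,-1],"delta_rot":[0,0,0]},{"translation":[3,0,-1],"delta_rot":[0,0,0]},{"translation":[2.5,-0.1,-1.5],"delta_rot":[0,0,0]},{"translation":[0.7,0,-1.5],"delta_rot":[0,0,0]},{"translation":[0,0,0],"delta_rot":[0,0,0]}]' -1 40;python3 -m creep '[{"translation":[0,0,0],"delta_rot":[0,0,0]},{"translation":[0,0,-1],"delta_rot":[0,0,0]},{"translation":[0,0,0],"delta_rot":[0,0,0]}]';python3 -c "
from h import *; st()
p,d=optics.grab_frame('scene'); cv2.imwrite('pics/scene32.png',p[:,:,::-1])
cv2.imwrite('pics/c32.png',cv2.resize(p[130:260,230:360,::-1],None,fx=5,fy=5))"
```

```text
time_s: 43.07
ee_pos: [559.3, 313.1, 75.6]
ee_rot: [-29.0, 89.6, -150.1]
force: [-0.5, -0.4, -1.3]
gripper_width: 27.7
time_s: 43.32
ee_pos: [558.0, 314.3, 68.7]
ee_rot: [-32.7, 89.9, -153.6]
force: [-0.2, -0.0, -2.3]
gripper_width: 27.2
t 43.32 pos [558.  314.3  68.7] toolx [-0.002 -0.001 -1.   ] jawdir -30.9 q [28. 32. 92.  0. 56. 59.] F [-0.2 -0.  -2.3] T [-0.1   0.01 -0.  ] w 27.2
```

View pics/c32.png

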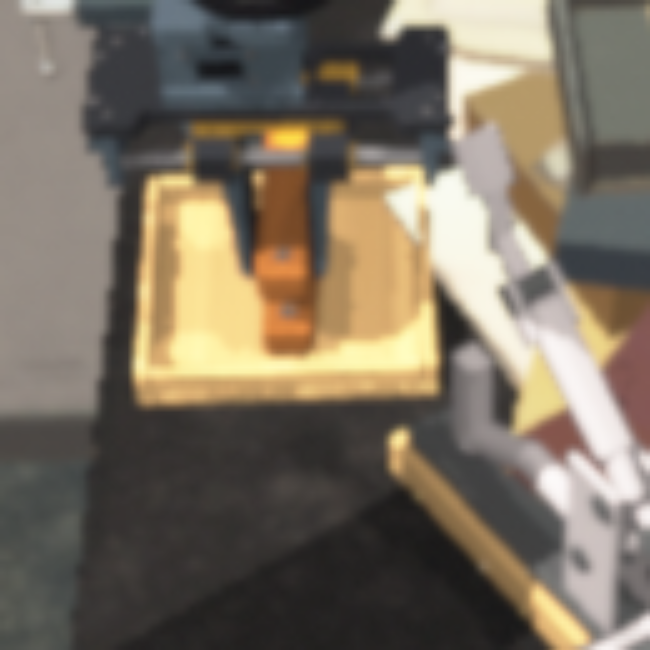

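```bash
python3 -m creep '[{"translation":[0,0,-1],"delta_rot":[0,0,0]},{"translation":[0,0,-0.5],"delta_rot":[0,0,0]},{"translation":[0,0,-0.3],"delta_rot":[0,0,0]},{"translation":[0,0,-0.2],"delta_rot":[0,0,0]},{"translation":[0,0,0],"delta_rot":[0,0,0]}]';python3 -c "
from h import *; st()
p,d=optics.grab_frame('scene'); cv2.imwrite('pics/scene33.png',p[:,:,::-1])
cv2.imwrite('pics/c33.png',cv2.resize(p[130:260,230:360,::-1],None,fx=5,fy=5))"
```

```text
time_s: 43.78
ee_pos: [559.4, 314.5, 48.9]
ee_rot: [-25.1, 89.9, -146.1]
force: [0.1, -1.1, -1.1]
gripper_width: 27.9
t 43.78 pos [559.4 314.5  48.9] toolx [-0.001 -0.001 -1.   ] jawdir -30.93 q [28. 33. 93. -0. 54. 59.] F [ 0.1 -1.1 -1.1] T [-0.09 -0.01 -0.  ] w 27.9
```

View pics/c33.png

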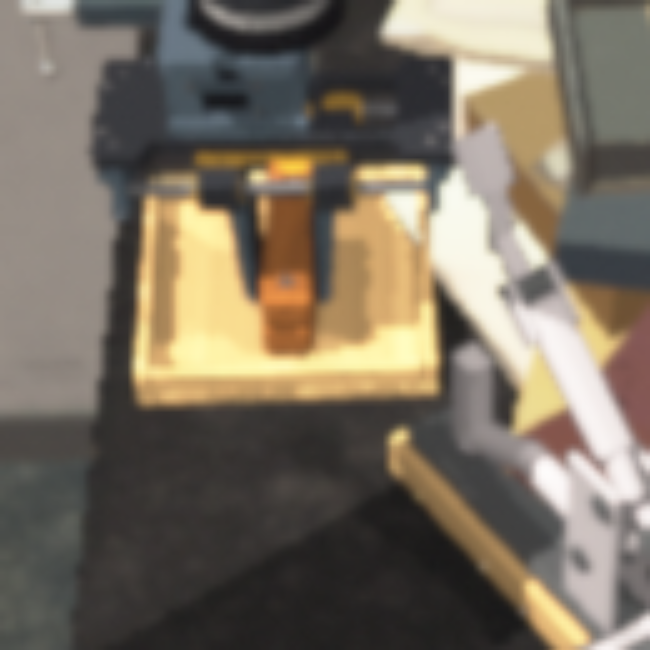

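Just above contact; down until a light touch, then release.

```bash
python3 -m creep '[{"translation":[0,0,-0.1],"delta_rot":[0,0,0]},{"translation":[0,0,-0.1],"delta_rot":[0,0,0]},{"translation":[0,0,0],"delta_rot":[0,0,0]},{"translation":[0,0,0],"delta_rot":[0,0,0]}]';python3 -c "
from h import *; st()"; python3 -m creep '[{"translation":[0,0,0],"delta_rot":[0,0,0]},{"translation":[0,0,0],"delta_rot":[0,0,0]},{"translation":[0,0,0],"delta_rot":[0,0,0]},{"translation":[0,0,0],"delta_rot":[0,0,0]},{"translation":[0,0,2]}]' -0.2;python3 -m creep '[{"translation":[0,0,3],"delta_rot":[0,0,0]},{"translation":[0,0,3],"delta_rot":[0,0,0]},{"translation":[-3,-1,2],"delta_rot":[0,0,0]},{"translation":[-4,-1,0],"delta_rot":[0,0,0]},{"translation":[-4,-1,0],"delta_rot":[0,0,0]}]';python3 -c "
from h import *; st()"
```

```text
time_s: 44.17
ee_pos: [560.1, 314.7, 47.8]
ee_rot: [146.1, 89.9, 25.1]
force: [0.9, 0.2, 0.0]
gripper_width: 27.6
t 44.17 pos [560.1 314.7  47.8] toolx [ 0.001  0.    -1.   ] jawdir -30.94 q [28. 33. 94. -0. 54. 59.] F [0.9 0.2 0. ] T [ 0.1  -0.12  0.06] w 27.6
time_s: 44.58
ee_pos: [449.8, 284.7, 128.8]
ee_rot: [152.4, 89.8, 31.4]
force: [-1.0, 0.1, -1.6]
gripper_width: 28.0
t 44.58 pos [449.8 284.7 128.8] toolx [ 0.003  0.002 -1.   ] jawdir -31.0 q [ 31.  19. 104.   0.  57.  62.] F [-1.   0.1 -1.6] T [-0.02  0.05 -0.06] w 28.0invalid input
```

The release call was rejected because one row had no delta_rot, so the bar is still in the grip. I'll go back.

```bash
python3 -m creep '[{"translation":[4,1,0],"delta_rot":[0,0,0]},{"translation":[4,1,0],"delta_rot":[0,0,0]},{"translation":[3,1,-2],"delta_rot":[0,0,0]},{"translation":[0,0,-2],"delta_rot":[0,0,0]},{"translation":[0,0,-1],"delta_rot":[0,0,0]}]';python3 -m creep '[{"translation":[0,0,0],"delta_rot":[0,0,0]},{"translation":[0,0,0],"delta_rot":[0,0,0]},{"translation":[0,0,0],"delta_rot":[0,0,0]}]';python3 -c "
from h import *; st()
p,d=optics.grab_frame('scene'); cv2.imwrite('pics/scene34.png',p[:,:,::-1])
cv2.imwrite('pics/c34.png',cv2.resize(p[130:260,230:360,::-1],None,fx=5,fy=5))"
```

```text
time_s: 45.0
ee_pos: [559.8, 314.1, 74.9]
ee_rot: [-28.7, 89.8, -149.7]
force: [-1.0, -1.8, -1.5]
gripper_width: 27.6
time_s: 45.25
ee_pos: [559.6, 314.8, 78.5]
ee_rot: [148.1, 89.9, 27.2]
force: [-0.8, 0.3, 0.2]
gripper_width: 27.8
t 45.25 pos [559.6 314.8  78.5] toolx [ 0.001  0.001 -1.   ] jawdir -30.92 q [28. 31. 92. -0. 57. 59.] F [-0.8  0.3  0.2] T [-0.05 -0.01  0.03] w 27.8
```

View pics/c34.png

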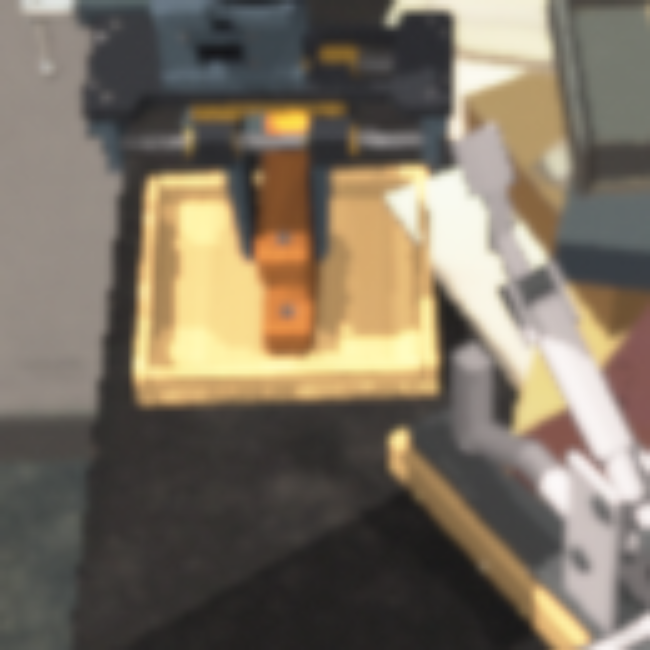

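Lower bar undisturbed. Down 31 mm, then release.

```bash
python3 -m creep '[{"translation":[0,0,-1.5],"delta_rot":[0,0,0]},{"translation":[0,0,-1],"delta_rot":[0,0,0]},{"translation":[0,0,-0.4],"delta_rot":[0,0,0]},{"translation":[0,0,-0.2],"delta_rot":[0,0,0]},{"translation":[0,0,0],"delta_rot":[0,0,0]}]'; python3 -m creep '[{"translation":[0,0,-0.05],"delta_rot":[0,0,0]},{"translation":[0,0,0],"delta_rot":[0,0,0]},{"translation":[0,0,0],"delta_rot":[0,0,0]}]';python3 -c "
from h import *; st()"; python3 -m creep '[{"translation":[0,0,0],"delta_rot":[0,0,0]},{"translation":[0,0,0],"delta_rot":[0,0,0]},{"translation":[0,0,0],"delta_rot":[0,0,0]},{"translation":[0,0,0],"delta_rot":[0,0,0]}]' -0.2;python3 -c "
from h import *; st()"
```

```text
time_s: 45.72
ee_pos: [559.4, 314.5, 47.7]
ee_rot: [-30.0, 90.0, -150.9]
force: [-1.4, -1.2, 2.4]
gripper_width: 28.1
time_s: 45.97
ee_pos: [559.4, 314.5, 47.6]
ee_rot: [-30.1, 90.0, -151.0]
force: [-2.6, -1.4, 7.1]
gripper_width: 27.7
t 45.97 pos [559.4 314.5  47.6] toolx [-0. -0. -1.] jawdir -30.93 q [28. 33. 94. -0. 54. 59.] F [-2.6 -1.4  7.1] T [-0.16  0.54  0.06] w 27.7
time_s: 46.3
ee_pos: [559.9, 314.7, 45.9]
ee_rot: [132.9, 90.0, 12.0]
force: [-0.1, -0.2, 0.6]
gripper_width: 36.5
t 46.3 pos [559.9 314.7  45.9] toolx [ 0.  0. -1.] jawdir -30.94 q [28. 33. 94. -0. 53. 59.] F [-0.1 -0.2  0.6] T [ 0.   -0.09 -0.03] w 36.5
```

```bash
python3 -m creep '[{"translation":[0,0,2],"delta_rot":[0,0,0]},{"translation":[0,0,3],"delta_rot":[0,0,0]},{"translation":[0,0,3],"delta_rot":[0,0,0]},{"translation":[-2,-1,3],"delta_rot":[0,0,0]},{"translation":[-3,-3,0],"delta_rot":[0,0,0]}]'; python3 -m creep '[{"translation":[-2,-3.5,0],"delta_rot":[0,0,0]},{"translation":[-2,-3.5,0],"delta_rot":[0,0,0]},{"translation":[-1,-4,0],"delta_rot":[0,0,0]},{"translation":[0,-4,0],"delta_rot":[0,0,0]},{"translation":[0,-4,0],"delta_rot":[0,0,0]}]'; python3 -m creep '[{"translation":[0,-4,0],"delta_rot":[0,0,0]},{"translation":[0,-4,0],"delta_rot":[0,0,0]},{"translation":[0,-4,0],"delta_rot":[0,0,0]},{"translation":[0,0,0],"delta_rot":[0,0,0]},{"translation":[0,0,0],"delta_rot":[0,0,0]}]';python3 -c "
from h import *; st(); p=look(35)
p,d=optics.grab_frame('scene'); cv2.imwrite('pics/scene35.png',p[:,:,::-1])
cv2.imwrite('pics/c35.png',cv2.resize(p[130:320,230:450,::-1],None,fx=3.5,fy=3.5))"
```

```text
time_s: 46.72
ee_pos: [515.6, 279.3, 161.9]
ee_rot: [151.4, 89.1, 30.5]
force: [1.5, -0.1, 1.1]
gripper_width: 36.7
time_s: 47.13
ee_pos: [459.3, 83.8, 156.2]
ee_rot: [119.2, 90.0, -1.6]
force: [0.2, -0.3, 0.4]
gripper_width: 36.4
time_s: 47.55
ee_pos: [460.3, -36.6, 156.0]
ee_rot: [138.2, 90.0, 17.0]
force: [0.2, -0.2, -0.5]
gripper_width: 36.5
t 47.55 pos [460.3 -36.6 156. ] toolx [ 0.  0. -1.] jawdir -31.21 q [ -6.  12. 110.   0.  58.  25.] F [ 0.2 -0.2 -0.5] T [-0.02 -0.02  0.  ] w 36.5
bar c [566.5 344.5] [148.8 130.7] 61.4
stud? (227.5, 182.8) 25.5 [603.3 386.9  28. ]
```

View pics/c35.png

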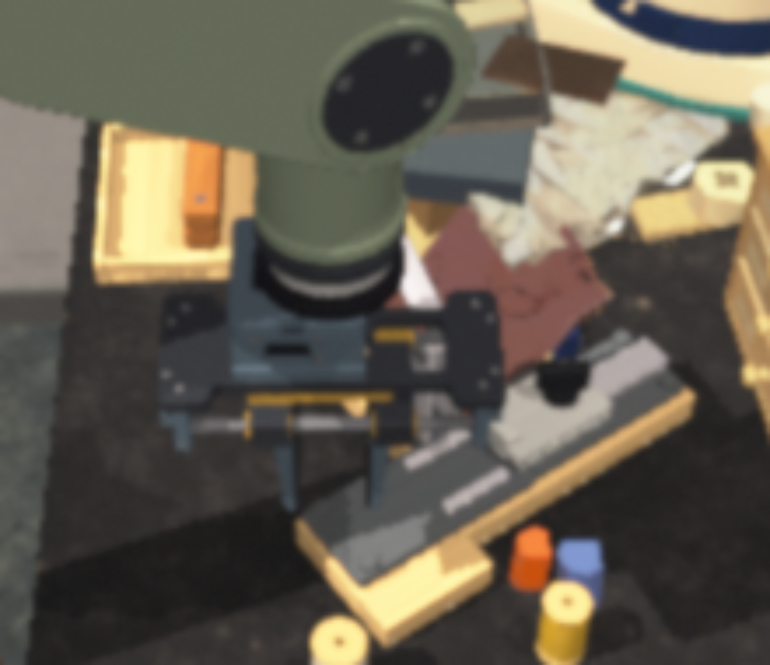

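View pics/topc35.png

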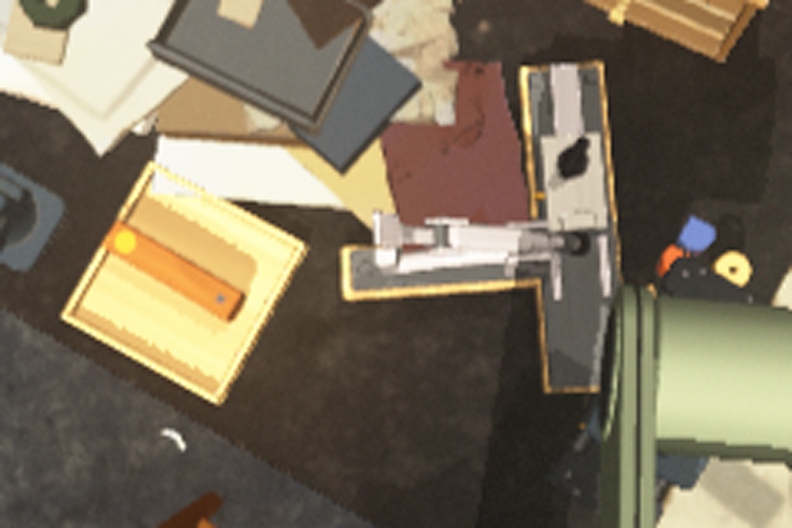

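View pics/top35.png

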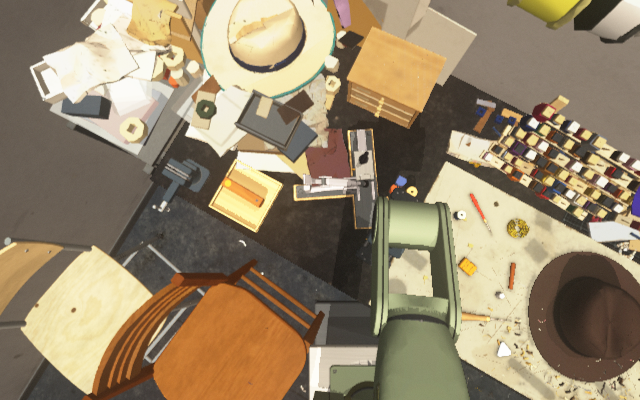

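Run:
```python
from h import *
p,d=optics.grab_frame('top'); P=cloud('top',d)
for f in np.linspace(.05,.95,7):
    u=190+(118+f*(228-118))/3.3; v=110+(238+f*(303-238))/3.3; print(P[int(v),int(u)].round(0))
a=p.astype(int); o=(a[:,:,0]-a[:,:,2])[166:173,350:357]; print(o)
# handle height region
m=(abs(P[...,1]-147)<15)&(abs(P[...,0]-577)<20); print('tab z max',P[m][:,2].max())
st()
```

```text
[600. 383.  46.]
[591. 368.  49.]
[582. 354.  52.]
[577. 341.  48.]
[568. 326.  52.]
[560. 312.  49.]
[551. 297.  53.]
[[ 73 106  50  12  18  32  32]
 [ 61 106  50  10  15  31  35]
 [ 56 109 102 103  91  42  35]
 [ 53 112 136 157 143  49  35]
 [ 49 106  73  66  62  26  34]
 [ 49 108  75  10  11  26  34]
 [ 54 110  87  10  11  22  34]]
tab z max 247.8457442283475
t 47.7 pos [460.3 -33.9 155.9] toolx [-0.  0. -1.] jawdir -30.89 q [ -6.  12. 110.   0.  58.  25.] F [-0.3  0.3 -0.3] T [-0.05 -0.07  0.01] w 36.5
```

```bash
python3 -c "
from workcell import env
print(env.job_done())"
```

```text
the job is handed in; nothing more can be done
None
```

The job is done and handed in after about 48 s of the 210 s allowed. `env.job_done()` gives no verdict, so the result below rests on my own checks.

- **Stop:** I loosened the knob, slid the stop about 17.5 mm until its pointer stood at the brass mark, and tightened the knob to its end. Twist at the end was about 0.57 N m as read. That is well over the 0.1 N m the knob needs to tighten.
- **Bars:** only two bars were on the bench. Each was seated with its stud end touching the stop, with about 4.5 N felt on contact. I pressed each with the pliers until the handle locked, opened the pliers with the release lever, and put the bar in the tray. In the pictures the studs look flush and both bars lie flat.

**Last checks before handing in:**
- The two bars lie one on the other in the tray, with the top of the stack about 50 mm over the bench.
- The pliers are open, with the release tab at about 248 mm.
- The pointer stands on the mark to within about 0.5 mm, and the knob still lies in its tight position.
- The robot touches nothing.

**What went differently than planned:**
- The first bar shifted about 16 mm inside the tray while the arm was elsewhere, so I stacked the second bar on it instead of laying them side by side.
- My first knob grip closed on the hub instead of the wing. I raised the gripper and gripped again.
- I slid the second bar about 25 mm along the bench before picking it up, to keep the gripper clear of the pliers' post.
- The command to let go of the second bar was refused because I had left `delta_rot` out of one row. The arm carried the bar away from the stack, and I brought it back and released it there.

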